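# Count grinding balls into milling jars, one tray row to each jar

## Robot

A 6-joint arm with a two-finger parallel gripper is mounted at the origin on the work surface; the furniture and walls round the work are solid. World frame = base frame: x ahead of the robot, y to its left, z up, the work surface at z = 0. Lengths are in m, angles in rad, forces in N, time in s.
With the tool pointing down it reaches from about 0.25 to 0.725 m from the base axis. Payload 4 kg.
Tool frame: the origin (TCP) lies on the centre line of the jaws, within the pads' length; the fingertips stand 11 mm ahead of it and the grasp point (between the pads) lies 8 mm behind it (tip_reach is the distance from the TCP to the fingertips, in m); x points along the fingers, y is the direction in which the jaws open and shut, and the axes are right-handed (so a half turn about x gives the same grasp; the last joint's range is limited). The gripper opens to 85 mm and grips with 20 to 120 N. Pads are 22 mm wide; open, the fingers measure 114 mm over their backs; the gripper's body (76 mm by 85 mm) begins 54 mm behind the grasp point. The pads swing forward as they close: fully open they stand 13 mm farther back than shut.
Start: joints at [1.335, 0.241, 0.005, 1.335, 0, 1.571], TCP at [0.117, 0.486, 0.206] pointing down, gripper open.
Joint ranges: [-2.72, 2.72], [-1.05, 1.87], [-1.09, 1.28], [-1.99, 2.15], [-1.42, 1.44], [-3.14, 3.14]. Speed limits (rad/s): [2.79, 2.79, 3.14, 3.14, 3.14, 3.14].

## Interface

Orientations are given as a unit quaternion [x, y, z, w].
In Python, from bench import * gives the robot as it stands.
- The arm moves only by the tool step_arm, never from a script. Its argument "targets" is text: rows parted by semicolons, each of 7 numbers parted by spaces: the closure, from -1 (fully open) to 1 (shut), then the shift along the tool's x, y, z in m, then the turn, a rotation vector about the tool's x, y, z in rad. In form: grip dx dy dz ax ay az; .... A call has 1 to 20 rows; each row shifts and turns the pose as measured when the row begins, along the tool's axes as they then stand; what a row does not reach is not made up. A row lasts 1/10 s, in which the tool goes at most 50 mm and 8.59 degrees, less where a joint would pass 70% of its speed; a pose out of reach is approached as far as the arm can. A call with a gripper value outside its range is refused whole. The fingers move at their own pace and stop on an object; "newtons" is the grip in N (left out, the last holds). Time passes only in rows, so rows that do not move let the fingers close. It gives the time, the measured TCP pose, the force and the opening at its end, in the units of the state.
- read_state(): the state, without advancing time (a new reading comes with each control period).
- get_image(name): name is "scene" or "top" or "wrist"; returns a dict with "image" (400x640x3 uint8, blue, green, red), "z_map" (400x640 float32, m along the optical axis (not along the pixel's ray), 0 where there is no reading), "camera_matrix" (3x3 intrinsics, pixels), "rvec" (rotation vector, rad) and "tvec" (3), from world to camera coordinates, as OpenCV has them. Camera axes: x right, y down, z forward; pixel columns grow to the right and rows downward; lengths in m; the calibration is good to about 2 mm. A picture is of the moment at which its call begins.
- sign_off(): hands the job in, once; it reports no verdict.
The state is a dict: "clock": time; "joints": joint angles; "qvel": joint speeds; "joint_efforts": joint torques, N m; "ee_pos": TCP position; "ee_rot": TCP orientation; "wrist_force": force on the tool from outside, world axes, zero at the start; "moment": the same for the moment, N m; "opening": finger opening in m.
Only numpy, scipy, OpenCV 4.12 (cv2) and the standard library are available. Lean on these libraries where they do the work, as an engineer would, in place of code of your own. Each camera call takes 0.05 s, during which the arm holds its last target.

## Task

Make up the grinding-ball charges for the milling jars. Pull the red lock pin out of the stand and lay it in the dark dish; stand every steel jar upright in a bay of the white carriage; then for each jar slide the carriage until its bay's mark is at the red needle under the spout and tip the counting tray by its back bar just far enough that only the next row of three balls rolls off into that jar. Each jar gets exactly one row, rows that are not needed stay on the tray, no ball is spilled, the white bottle is left alone, and the tray ends level.

Things in the scene. Friction and masses are not known exactly. Their poses are not given: they have to be found in the camera images.
- station: fixed grey stand; origin on the bench straight under the drop spout, z up, +x back along the counting tray (away from the robot), +y along the carriage rail (to its left). mm: cheeks y +-31, x -22..100, top z 117; steel spout round x 0 y 0, z 72..124, mouth 34 x 32; tray hinge axis along y through (20, 0, 100); red index needle at (-37, 0), tip z 34; rail 8 high, y -269..199
- tray (a joint): tilt of the aluminium counting tray, rad: 0 level, grows as its back bar is lifted, stop 0.95; damped, sinks back to 0 when let go. Each row of 3 balls lies behind a ramp rising to the front lip: 12, 25, 38 degrees for front, middle, back row. Row rolls off into the spout 1 to 3 degrees past its ramp angle (0.25, 0.48, 0.71 rad); rows behind stay until theirs. Walls up to z 120 mm
- tray_bar (a point): middle of the tray's lifting bar: black, 12 mm thick, 66 mm long along station y; at station (126, 0, 110) mm when level, i.e. 106 mm behind and 10 mm above the hinge axis, about which it swings; 34 mm free between it and the tray's back wall, side arms at y +-31 mm; a lift of 1 to 3 N tilts it
- lock_pin: loose pin, axis its own y: red knob 20 mm dia, 22 mm long round the origin, steel shaft 10 mm dia from there to y -55 mm; 50 g. At the start it sits level in the socket on the stand's +y cheek, knob outward, shaft 40 mm deep into a lug under the tray, so the tray cannot tilt. A sprung plunger in its groove holds it: 10 to 15 N along station +y frees it, out after 42 mm
- pin_socket (a point): mouth of the pin's socket on the stand's +y cheek, at station (64, 46, 81) mm; the socket block's top is at z 99 mm, the plunger's brass cap above it reaches z 110 mm; the pin comes out along station +y
- pin_dish: loose round dark steel parts dish for the pin, 100 mm across the rim, 18 mm high, floor 3 mm thick and 80 mm across; origin under its centre
- carriage (a joint): position of the white carriage on its rail, m: 0 at the loading end (station -y), up to 0.224 toward +y; 2 N friction, stays where left. 0.080 puts bay 1 under the spout, 0.150 bay 2, 0.220 bay 3; the bay's red mark is then at the needle. Carriage 76 mm wide in x, 215 mm long, floor 13 mm and wall tops 26 mm above the bench
- bay1 (a point): middle of the floor of bay 1 (nearest the spout at the loading end), 13 mm above the bench; bays are 66 x 65 mm inside, walls 5 mm thick and 13 mm high
- bay2 (a point): the same for bay 2, 70 mm toward station -y
- bay3 (a point): the same for bay 3, 140 mm toward station -y from bay 1
- carriage_knob (a point): gripping height (55 mm above the bench) on the carriage's upright black post, 16 mm dia, z 30 to 72 mm, on a flat bracket (z 26 to 30 mm) in front of bay 3 (75 mm toward station -x of the bay's middle)
- media_bottle: white bottle with a blue cap standing left of the station, 41 mm dia, 98 mm high; origin under its centre; leave it alone
- jar_1: plain steel jar, open at the top, 58 mm diameter (rim 59), 52 mm high, wall 2.5 mm, floor 3 mm, 0.12 kg; origin under its centre, z up. Two or three such jars stand at the start to the right of the station; a missing one reads None
- jar_2: plain steel jar, open at the top, 58 mm diameter (rim 59), 52 mm high, wall 2.5 mm, floor 3 mm, 0.12 kg; origin under its centre, z up. Two or three such jars stand at the start to the right of the station; a missing one reads None
- jar_3: plain steel jar, open at the top, 58 mm diameter (rim 59), 52 mm high, wall 2.5 mm, floor 3 mm, 0.12 kg; origin under its centre, z up. Two or three such jars stand at the start to the right of the station; a missing one reads None
- ball_1a: steel grinding ball, 12 mm diameter, 14 g, one of the three in the front row of the tray at the start; origin at its centre
- ball_1b: steel grinding ball, 12 mm diameter, 14 g, one of the three in the front row of the tray at the start; origin at its centre
- ball_1c: steel grinding ball, 12 mm diameter, 14 g, one of the three in the front row of the tray at the start; origin at its centre
- ball_2a: steel grinding ball, 12 mm diameter, 14 g, one of the three in the middle row of the tray at the start; origin at its centre
- ball_2b: steel grinding ball, 12 mm diameter, 14 g, one of the three in the middle row of the tray at the start; origin at its centre
- ball_2c: steel grinding ball, 12 mm diameter, 14 g, one of the three in the middle row of the tray at the start; origin at its centre
- ball_3a: steel grinding ball, 12 mm diameter, 14 g, one of the three in the back row of the tray at the start; origin at its centre
- ball_3b: steel grinding ball, 12 mm diameter, 14 g, one of the three in the back row of the tray at the start; origin at its centre
- ball_3c: steel grinding ball, 12 mm diameter, 14 g, one of the three in the back row of the tray at the start; origin at its centre
Not all that is in view belongs to the job. What is shaped like the jar_3 but pink is not meant.

How it is judged:
On the way, in this order (a step that is already met when the one before it is completed fails the run):
1. the lock pin is out of the stand (distance between lock_pin and pin_socket above 0.07 m), for 0.1 s.
2. the front row is in a jar while the middle and back rows are still on the tray ((distance between ball_1a and jar_1 below 0.032 m or distance between ball_1a and jar_2 below 0.032 m or distance between ball_1a and jar_3 below 0.032 m) and (distance between ball_1b and jar_1 below 0.032 m or distance between ball_1b and jar_2 below 0.032 m or distance between ball_1b and jar_3 below 0.032 m) and (distance between ball_1c and jar_1 below 0.032 m or distance between ball_1c and jar_2 below 0.032 m or distance between ball_1c and jar_3 below 0.032 m) and height (world z) of each of ball_2a, ball_2b, ball_2c, ball_3a, ball_3b, ball_3c above 0.085 m), for 0.2 s.
3. the middle row is in a jar as well while the back row is still on the tray ((distance between ball_1a and jar_1 below 0.032 m or distance between ball_1a and jar_2 below 0.032 m or distance between ball_1a and jar_3 below 0.032 m) and (distance between ball_1b and jar_1 below 0.032 m or distance between ball_1b and jar_2 below 0.032 m or distance between ball_1b and jar_3 below 0.032 m) and (distance between ball_1c and jar_1 below 0.032 m or distance between ball_1c and jar_2 below 0.032 m or distance between ball_1c and jar_3 below 0.032 m) and (distance between ball_2a and jar_1 below 0.032 m or distance between ball_2a and jar_2 below 0.032 m or distance between ball_2a and jar_3 below 0.032 m) and (distance between ball_2b and jar_1 below 0.032 m or distance between ball_2b and jar_2 below 0.032 m or distance between ball_2b and jar_3 below 0.032 m) and (distance between ball_2c and jar_1 below 0.032 m or distance between ball_2c and jar_2 below 0.032 m or distance between ball_2c and jar_3 below 0.032 m) and height (world z) of each of ball_3a, ball_3b, ball_3c above 0.085 m), for 0.2 s.
At the end, for the whole second after the job is handed in: every jar that is there stands upright (within 8 degrees) in the carriage and holds exactly the three balls of one row; all other balls are still on the tray; the tray is back level (under 0.06 rad); the pin lies at rest with its knob inside the dish (within 50 mm of its centre) (((distance between each of ball_1a, ball_1b, ball_1c and jar_1 below 0.032 m and horizontal distance between each of ball_2a, ball_2b, ball_2c, ball_3a, ball_3b, ball_3c and jar_1 above 0.04 m) or (horizontal distance between each of ball_1a, ball_1b, ball_1c, ball_3a, ball_3b, ball_3c and jar_1 above 0.04 m and distance between each of ball_2a, ball_2b, ball_2c and jar_1 below 0.032 m) or (horizontal distance between each of ball_1a, ball_1b, ball_1c, ball_2a, ball_2b, ball_2c and jar_1 above 0.04 m and distance between each of ball_3a, ball_3b, ball_3c and jar_1 below 0.032 m)) and ((distance between each of ball_1a, ball_1b, ball_1c and jar_2 below 0.032 m and horizontal distance between each of ball_2a, ball_2b, ball_2c, ball_3a, ball_3b, ball_3c and jar_2 above 0.04 m) or (horizontal distance between each of ball_1a, ball_1b, ball_1c, ball_3a, ball_3b, ball_3c and jar_2 above 0.04 m and distance between each of ball_2a, ball_2b, ball_2c and jar_2 below 0.032 m) or (horizontal distance between each of ball_1a, ball_1b, ball_1c, ball_2a, ball_2b, ball_2c and jar_2 above 0.04 m and distance between each of ball_3a, ball_3b, ball_3c and jar_2 below 0.032 m)) and ((distance between each of ball_1a, ball_1b, ball_1c and jar_3 below 0.032 m and horizontal distance between each of ball_2a, ball_2b, ball_2c, ball_3a, ball_3b, ball_3c and jar_3 above 0.04 m) or (horizontal distance between each of ball_1a, ball_1b, ball_1c, ball_3a, ball_3b, ball_3c and jar_3 above 0.04 m and distance between each of ball_2a, ball_2b, ball_2c and jar_3 below 0.032 m) or (horizontal distance between each of ball_1a, ball_1b, ball_1c, ball_2a, ball_2b, ball_2c and jar_3 above 0.04 m and distance between each of ball_3a, ball_3b, ball_3c and jar_3 below 0.032 m)) and angle between each of jar_1, jar_2, jar_3's own z axis and vertical below 0.15 rad and height (world z) of each of jar_1, jar_2, jar_3 above 0.009 m and (height (world z) of ball_1a above 0.085 m or distance between ball_1a and jar_1 below 0.032 m or distance between ball_1a and jar_2 below 0.032 m or distance between ball_1a and jar_3 below 0.032 m) and (height (world z) of ball_1b above 0.085 m or distance between ball_1b and jar_1 below 0.032 m or distance between ball_1b and jar_2 below 0.032 m or distance between ball_1b and jar_3 below 0.032 m) and (height (world z) of ball_1c above 0.085 m or distance between ball_1c and jar_1 below 0.032 m or distance between ball_1c and jar_2 below 0.032 m or distance between ball_1c and jar_3 below 0.032 m) and (height (world z) of ball_2a above 0.085 m or distance between ball_2a and jar_1 below 0.032 m or distance between ball_2a and jar_2 below 0.032 m or distance between ball_2a and jar_3 below 0.032 m) and (height (world z) of ball_2b above 0.085 m or distance between ball_2b and jar_1 below 0.032 m or distance between ball_2b and jar_2 below 0.032 m or distance between ball_2b and jar_3 below 0.032 m) and (height (world z) of ball_2c above 0.085 m or distance between ball_2c and jar_1 below 0.032 m or distance between ball_2c and jar_2 below 0.032 m or distance between ball_2c and jar_3 below 0.032 m) and (height (world z) of ball_3a above 0.085 m or distance between ball_3a and jar_1 below 0.032 m or distance between ball_3a and jar_2 below 0.032 m or distance between ball_3a and jar_3 below 0.032 m) and (height (world z) of ball_3b above 0.085 m or distance between ball_3b and jar_1 below 0.032 m or distance between ball_3b and jar_2 below 0.032 m or distance between ball_3b and jar_3 below 0.032 m) and (height (world z) of ball_3c above 0.085 m or distance between ball_3c and jar_1 below 0.032 m or distance between ball_3c and jar_2 below 0.032 m or distance between ball_3c and jar_3 below 0.032 m) and value of joint tray below 0.06 rad and horizontal distance between lock_pin and pin_dish below 0.05 m and height (world z) of lock_pin below 0.04 m and linear speed of lock_pin below 0.03 m/s); the robot touches nothing.
It fails at once if a ball falls onto the bench or the carriage rail (height (world z) of any of ball_1a, ball_1b, ball_1c, ball_2a, ball_2b, ball_2c, ball_3a, ball_3b, ball_3c below 0.0165 m).
It fails at once if the white bottle is knocked over or pushed away (distance of media_bottle from where it was at the start of the episode above 0.03 m or angle between media_bottle's own z axis and vertical above 0.4 rad).
Of jar_1, jar_2, jar_3 only 2 to 3 are there at a start; the rules pass over those that are not, and their reading is None.
At some moment in a run one of pin_dish may be knocked a few centimetres aside while the robot is not near it.
Once in a run the grip may slacken for a moment while it holds something.
It also fails if it takes over 210 s, if anything falls off the work surface, if the arm or the gripper's body presses on something with over 40 N, if the wrist force passes 120 N, or if a joint passes its speed limit or range.

## Working session

There is one attempt and no reset: what is moved stays moved. The work goes in short steps, Python scripts to look and compute and a tool call to move; the robot and the scene stay as the last step left them, time stands still between calls to the robot, and variables do not carry over. Pictures are saved under pics/ and viewed, and the job is handed in when it is done.

Besides the shell and the picture viewer there is one more tool, called as name(argument=value, ...), one argument or row to a line, values as JSON. step_arm: Moves the arm, as the interface text tells. Its arguments: {"type":"object","properties":{"targets":{"type":"string"},"newtons":{"type":"number"}},"required":["targets"]}

```bash
mkdir -p pics; ls
cat > h.py <<'E'
from bench import *
import numpy as np, cv2
from scipy.spatial.transform import Rotation as R
def cam(n,save=None):
    d=get_image(n)
    if save: cv2.imwrite('pics/'+save+'.png',d['image'])
    return d
def pts(d):
    # world point map from z
    K=d['camera_matrix'];Rm=cv2.Rodrigues(np.array(d['rvec'],float))[0];t=np.array(d['tvec'],float).reshape(3)
    v,u=np.mgrid[0:400,0:640];z=d['z_map']
    c=np.stack([(u-K[0,2])/K[0,0]*z,(v-K[1,2])/K[1,1]*z,z],-1)
    return (c-t)@Rm
def ray(d,u,v,h):
    K=np.array(d['camera_matrix']);Rm=cv2.Rodrigues(np.array(d['rvec'],float))[0];t=np.array(d['tvec'],float).reshape(3)
    o=-Rm.T@t; q=Rm.T@np.array([(u-K[0,2])/K[0,0],(v-K[1,2])/K[1,1],1])
    return o+q*(h-o[2])/q[2]
def proj(d,p):
    return cv2.projectPoints(np.array(p,float).reshape(-1,3),np.array(d['rvec'],float),np.array(d['tvec'],float),np.array(d['camera_matrix']),None)[0].reshape(-1,2)
E
python3 - <<'E'
from h import *
print(read_state())
for n in ['scene','top','wrist']:
    d=cam(n,n+'0'); print(n,d['camera_matrix'].tolist(),d['rvec'],d['tvec'],(d['z_map']>0).mean())
E
```

```text
pics
{'clock': 0.0, 'joints': array([1.33499716e+00, 2.41407899e-01, 3.77148419e-03, 1.33519665e+00,
       1.28620126e-05, 1.57081489e+00]), 'qvel': array([-0.0007158 , -0.00078028,  0.00105414, -0.00112105,  0.00236327,
        0.00011836]), 'joint_efforts': array([-1.43983361e-03, -3.72314715e+01,  2.52409852e+01,  1.70796853e-02,
       -2.07790245e-04, -4.95560244e-06]), 'ee_pos': array([0.11665169, 0.48552298, 0.20473357]), 'ee_rot': array([ 0.08246651,  0.70228604, -0.08389563,  0.70210762]), 'wrist_force': array([0.39329314, 0.16346376, 0.85482175]), 'moment': array([ 0.06018658, -0.02041544,  0.00585833]), 'opening': 0.08568124766086006}
scene [[440.24711970295573, 0.0, 323.5599352724006], [0.0, 440.24711970295573, 201.43173282883217], [0.0, 0.0, 1.0]] [ 0.73105284 -2.4323615   1.33415995] [0.48514408 0.16762211 1.36580476] 0.99586328125
top [[405.9770679571306, 0.0, 326.0706614208668], [0.0, 405.9770679571306, 193.01870309909526], [0.0, 0.0, 1.0]] [ 2.17725417 -2.15375837  0.12110356] [0.13173601 0.48476938 1.29309598] 0.995859375
wrist [[334.1802422198732, 0.0, 321.6022929145164], [0.0, 334.1802422198732, 200.07645644839212], [0.0, 0.0, 1.0]] [-2.26569373 -1.78631989 -0.27689933] [-0.49838225 -0.03845513  0.37854012] 0.99620703125
```

View pics/scene0.png

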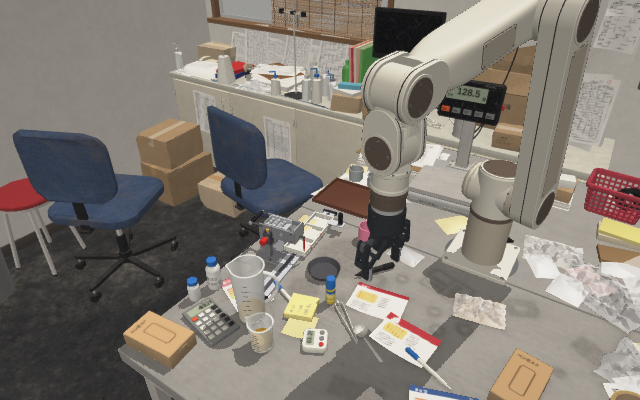

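View pics/top0.png

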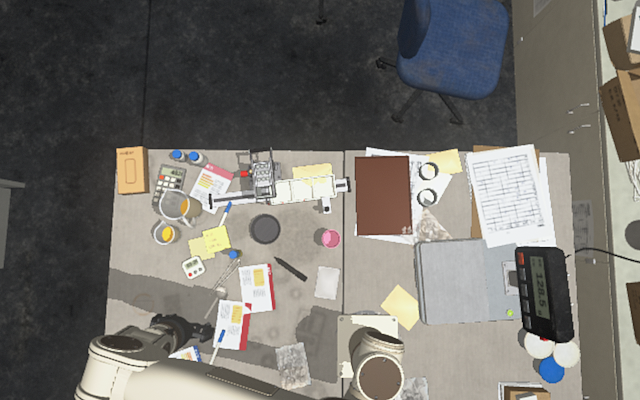

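View pics/wrist0.png

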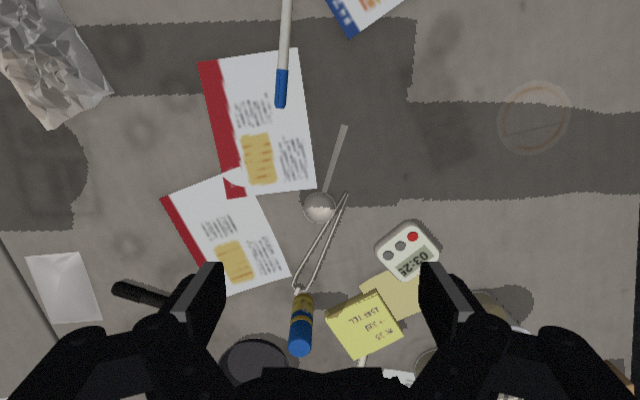

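Run:
```python
from h import *
d=cam('top'); P=pts(d); np.save('top0.npy',P)
im=d['image']
cv2.imwrite('pics/t1.png',cv2.resize(im[140:260,200:360],None,fx=5,fy=5,interpolation=cv2.INTER_CUBIC))
cv2.imwrite('pics/t2.png',cv2.resize(im[140:260,340:480],None,fx=5,fy=5,interpolation=cv2.INTER_CUBIC))
for u,v in [(428,170),(428,197),(264,228),(330,238),(326,209),(340,184),(263,176),(178,156),(194,158),(300,260),(383,190)]:
    print(u,v,P[v,u].round(3))
z=P[...,2]
def im2(a): 
    return cv2.applyColorMap((np.clip(a/0.15,0,1)*255).astype(np.uint8),cv2.COLORMAP_JET)
cv2.imwrite('pics/tz.png',cv2.resize(im2(z)[130:260,150:480],None,fx=2.4,fy=2.4,interpolation=0))
```

```text
428 170 [ 0.566 -0.201  0.006]
428 197 [ 0.476 -0.199  0.01 ]
264 228 [ 0.368  0.34  -0.   ]
330 238 [ 0.338  0.122 -0.005]
326 209 [0.428 0.137 0.075]
340 184 [0.516 0.091 0.008]
263 176 [0.525 0.331 0.108]
178 156 [0.592 0.609 0.068]
194 158 [0.58  0.547 0.1  ]
300 260 [ 0.266  0.22  -0.007]
383 190 [ 0.497 -0.05   0.013]
```

View pics/t1.png

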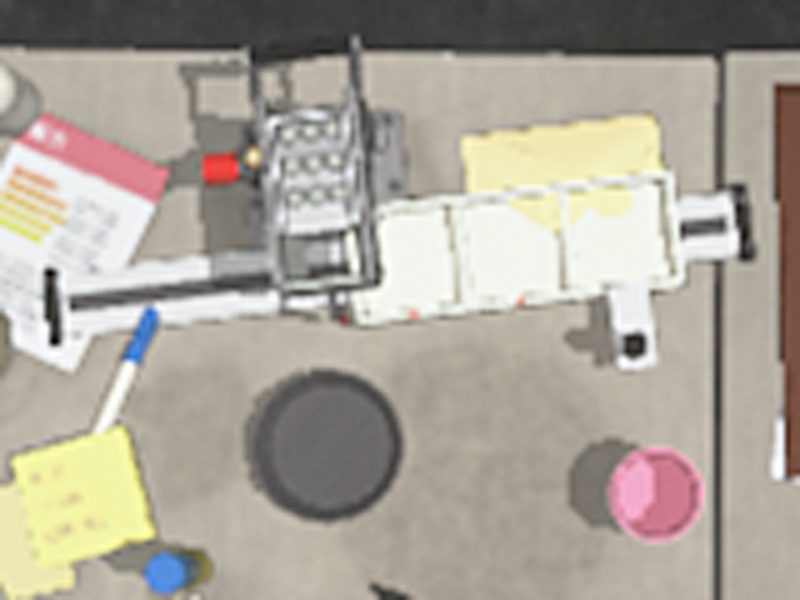

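View pics/t2.png

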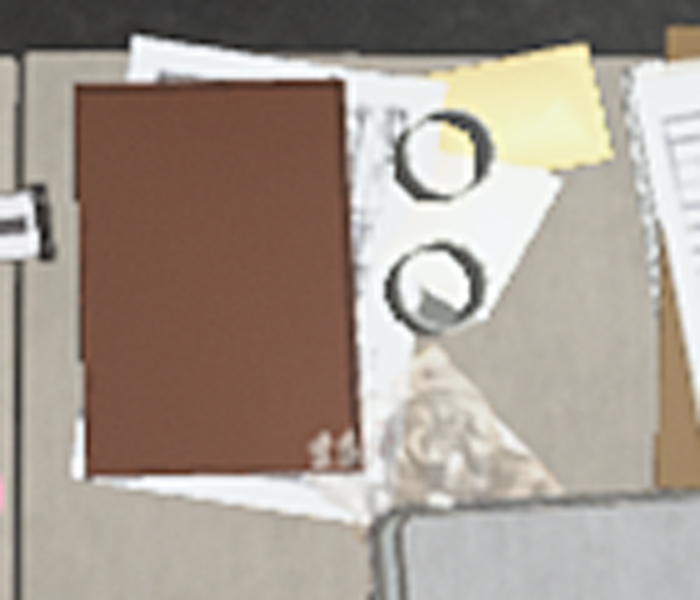

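View pics/tz.png

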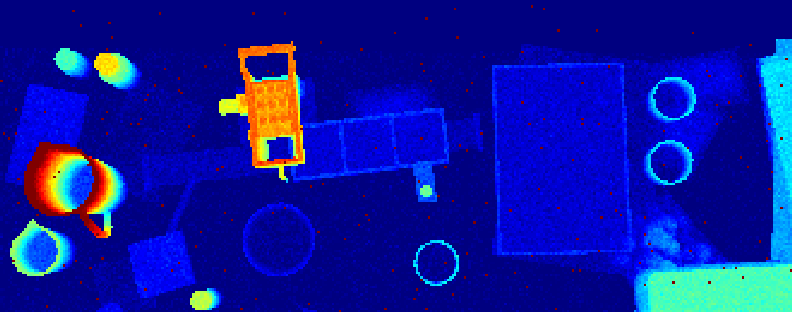

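Run:
```python
from h import *
d=cam('top'); P=np.load('top0.npy')
f=lambda a,b:(200+a/5,140+b/5)
for n,(a,b),h in [('railL',(52,305),.012),('railR',(740,222),.012),('barL',(249,52),.11),('barR',(356,42),.11),('pinknob',(220,167),.081),('post',(634,345),.072),('mark1',(414,315),.026),('mark2',(521,300),.026),('needle',(343,320),.034),('dish',(325,445),.018),('carFL',(362,324),.026),('carFR',(681,284),.026),('carBR',(668,176),.026)]:
    u,v=f(a-2.5,b-2.5); print(n,round(u,1),round(v,1),ray(d,u,v,h).round(4))
im=d['image'];hsv=cv2.cvtColor(im,cv2.COLOR_BGR2HSV)
z=P[...,2]
v,u=np.mgrid[0:400,0:640]
# jars: rim points near z .052
for (uu,vv) in [(428,170),(428,197)]:
    m=(abs(u-uu)<14)&(abs(v-vv)<13)&(z>.045)&(z<.06)
    q=P[m][:,:2]; 
    A=np.c_[2*q,np.ones(len(q))]; s=np.linalg.lstsq(A,(q**2).sum(1),rcond=None)[0]
    print('jar',s[:2],np.sqrt(s[2]+s[0]**2+s[1]**2),len(q),P[m][:,2].mean())
m=(u>245)&(u<282)&(v>140)&(v<205)&(z>.115)&(z<.13)
print(cv2.minAreaRect((P[m][:,:2]*1000).astype(np.float32)))
# red
r=(((hsv[...,0]<8)|(hsv[...,0]>172))&(hsv[...,1]>170)&(hsv[...,2]>100))
n,l,st,c=cv2.connectedComponentsWithStats(r.astype(np.uint8))
for i in range(1,n):
    if 200<c[i][0]<350 and 140<c[i][1]<215: print('red',c[i].round(1),st[i],np.median(P[l==i],0).round(4))
# carriage base wall
m=(u>270)&(u<340)&(v>170)&(v<206)&(z>.022)&(z<.032)
print('car',cv2.minAreaRect((P[m][:,:2]*1000).astype(np.float32)))
```

```text
railL 209.9 200.5 [0.4561 0.5175 0.012 ]
railR 347.5 183.9 [0.5159 0.0667 0.012 ]
barL 249.3 149.9 [0.605  0.3748 0.11  ]
barR 270.7 147.9 [0.6121 0.3091 0.11  ]
pinknob 243.5 172.9 [0.5378 0.3963 0.081 ]
post 326.3 208.5 [0.4296 0.1358 0.072 ]
mark1 282.3 202.5 [0.4509 0.2786 0.026 ]
mark2 303.7 199.5 [0.4614 0.2094 0.026 ]
needle 268.1 203.5 [0.4465 0.3234 0.034 ]
dish 264.5 228.5 [0.3664 0.3352 0.018 ]
carFL 271.9 204.3 [0.4447 0.3122 0.026 ]
carFR 335.7 196.3 [0.473  0.1056 0.026 ]
carBR 333.1 174.7 [0.5439 0.1147 0.026 ]
jar [ 0.55746093 -0.19589383] 0.027781077491349223 68 0.05093961744942814
jar [ 0.47122346 -0.19004937] 0.027925468700703733 70 0.0508989973630385
((533.2532348632812, 331.5606689453125), (152.23016357421875, 68.17533111572266), 7.312566757202148)
red [243.5 173. ] [241 171   6   5  30] [0.5362 0.3944 0.0894]
car ((491.66357421875, 210.573486328125), (99.10065460205078, 211.881591796875), 1.3236991167068481)
```

```bash
cat >> h.py <<'E'
YAW=np.radians(7.5); O=np.array([.4837,.3255,0])
Rs=R.from_euler('z',YAW).as_matrix()
S=lambda x,y,z: O+Rs@np.array([x,y,z])/1000
inv=lambda p: (Rs.T@(np.array(p)-O)*1000).round(1)
def down(ang): # tool x down, tool y at world heading ang
    y=np.array([np.cos(ang),np.sin(ang),0]);x=np.array([0,0,-1.]);return R.from_matrix(np.stack([x,y,np.cross(x,y)],1))
def go(p,rot=None,dmax=.045):
    s=read_state();r0=R.from_quat(s['ee_rot']);rot=rot or r0
    rv=(r0.inv()*rot).as_rotvec(); dp=np.array(p)-s['ee_pos']
    print('pos',s['ee_pos'].round(4),'t',s['clock'],'F',s['wrist_force'].round(1),'op',round(s['opening'],4))
    print('turn tool',rv.round(4),'rows>=',int(np.ceil(np.linalg.norm(rv)/.145)))
    print('shift now-frame',r0.inv().apply(dp).round(4),' after-turn frame',rot.inv().apply(dp).round(4),'rows',int(np.ceil(np.linalg.norm(dp)/dmax)))
E
python3 - <<'E'
from h import *
print(S(64,61,81),S(126,0,110))
P=np.load('top0.npy');print('cup',P[170:225,150:200,2].max(),np.percentile(P[170:225,150:200,2],95))
y=R.from_quat(read_state()['ee_rot']).apply([0,1,0]);print('tool y',y)
for a in (YAW,YAW+np.pi): 
    go(list(S(64,66,0)[:2])+[.24],down(a))
E
```

```text
[0.53919037 0.39433181 0.081     ] [0.60862205 0.3419463  0.11      ]
cup 1.3382277168785972 0.16607041768814315
tool y [ 0.23368005  0.9723129  -0.00112493]
pos [0.1167 0.4858 0.2051] t 0.25 F [ 0.9 -1.3  1. ] op 0.0853
turn tool [1.204e+00 7.000e-04 1.000e-03] rows>= 9
shift now-frame [-0.0349  0.0144  0.4303]  after-turn frame [-0.0349  0.4069  0.1409] rows 10
pos [0.1167 0.4858 0.2051] t 0.25 F [ 0.9 -1.3  1. ] op 0.0853
turn tool [-1.9376e+00 -1.1000e-03  7.0000e-04] rows>= 14
shift now-frame [-0.0349  0.0144  0.4303]  after-turn frame [-0.0349 -0.4069 -0.1409] rows 10
```

step_arm(
  targets="-1 -0.035 0 0 0.134 0 0;-1 0 0 0 0.134 0 0;-1 0 0 0 0.134 0 0;-1 0 0 0 0.134 0 0;-1 0 0 0 0.134 0 0;-1 0 0 0 0.134 0 0;-1 0 0 0 0.134 0 0;-1 0 0 0 0.134 0 0;-1 0 0 0 0.134 0 0;-1 0 0.04 0.014 0 0 0;-1 0 0.04 0.014 0 0 0;-1 0 0.04 0.014 0 0 0;-1 0 0.04 0.014 0 0 0;-1 0 0.04 0.014 0 0 0;-1 0 0.04 0.014 0 0 0;-1 0 0.04 0.014 0 0 0;-1 0 0.04 0.014 0 0 0;-1 0 0.04 0.014 0 0 0;-1 0 0.04 0.014 0 0 0",
)

```text
clock: 2.15
ee_pos: [0.5356, 0.3761, 0.2377]
ee_rot: [0.475, 0.522, -0.479, 0.522]
wrist_force: [-0.7, 1.3, 0.5]
opening: 0.0853
```

Run:
```python
from h import *
print(read_state()['joints'].round(3))
go(list(S(64,66,0)[:2])+[.24],down(YAW))
d=cam('wrist','w1'); P=pts(d)
print(proj(d,[S(64,61,81),S(126,0,110),S(0,0,124),S(64,46,99)]).round(0))
im=d['image'];hsv=cv2.cvtColor(im,cv2.COLOR_BGR2HSV)
r=(((hsv[...,0]<8)|(hsv[...,0]>172))&(hsv[...,1]>170)&(hsv[...,2]>100))
n,l,st,c=cv2.connectedComponentsWithStats(r.astype(np.uint8))
for i in range(1,n):
    if st[i][4]>60: print('red',c[i].round(1),st[i],np.median(P[l==i],0).round(4))
```

```text
[ 6.130e-01  5.690e-01  5.790e-01  1.587e+00 -2.000e-03  2.094e+00]
pos [0.5356 0.3761 0.2377] t 2.15 F [-0.7  1.3  0.5] op 0.0853
turn tool [-0.0406  0.0043  0.0046] rows>= 1
shift now-frame [-0.0025  0.005  -0.0228]  after-turn frame [-0.0023  0.006  -0.0226] rows 1
[[329. 157.]
 [397. 224.]
 [262. 234.]
 [329. 176.]]
red [327.9 159.4] [319 148  18  23 311] [0.5385 0.3933 0.088 ]
red [ 40.6 187. ] [  0 182  95  11 608] [0.1835 0.3089 0.0025]
```

View pics/w1.png

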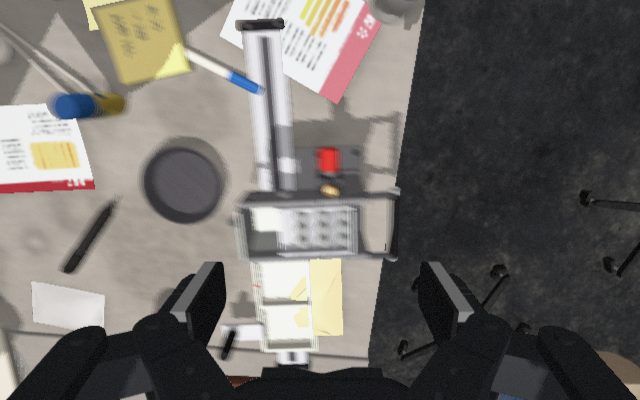

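step_arm(
  targets="-0.2 0 0.006 -0.021 -0.0406 0.0043 0.0046;-0.2 0.03 0 0 0 0 0;-0.2 0.03 0 0 0 0 0;-0.2 0.03 0 0 0 0 0",
  newtons=70,
)

```text
clock: 2.6
ee_pos: [0.554, 0.3942, 0.1448]
ee_rot: [0.473, 0.526, -0.466, 0.531]
wrist_force: [-0.6, -0.1, 0.3]
opening: 0.0512
```

Run:
```python
from h import *
go(list(S(64,63,0)[:2])+[.081],down(YAW))
d=cam('wrist','w2'); P=pts(d)
im=d['image'];hsv=cv2.cvtColor(im,cv2.COLOR_BGR2HSV)
r=(((hsv[...,0]<8)|(hsv[...,0]>172))&(hsv[...,1]>170)&(hsv[...,2]>100))
n,l,st,c=cv2.connectedComponentsWithStats(r.astype(np.uint8))
for i in range(1,n):
    if st[i][4]>60: print('red',c[i].round(1),st[i],np.median(P[l==i],0).round(4),inv(np.median(P[l==i],0)))
```

```text
pos [0.554  0.3942 0.1448] t 2.6 F [-0.6 -0.1  0.3] op 0.0512
turn tool [-0.0122 -0.001  -0.0109] rows>= 1
shift now-frame [ 0.0637 -0.0154 -0.0038]  after-turn frame [ 0.0638 -0.0147 -0.004 ] rows 2
red [296.3 202.4] [283 187  27  32 795] [0.5356 0.3962 0.0873] [60.7 63.3 87.3]
red [  3.2 220.1] [  0 216   8   9  62] [0.25   0.3169 0.003 ] [-232.9   22.     3. ]
```

View pics/w2.png

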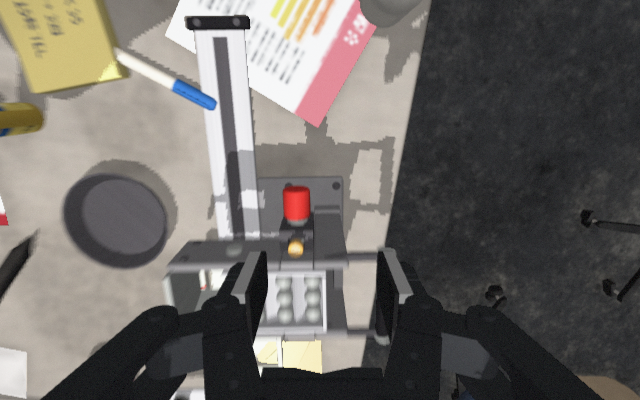

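step_arm(
  targets="-0.2 0 -0.016 -0.004 -0.0122 -0.001 -0.0109;-0.2 0.025 0 0 0 0 0;-0.2 0.02 0 0 0 0 0",
)

```text
clock: 2.95
ee_pos: [0.533, 0.3936, 0.0921]
ee_rot: [0.462, 0.533, -0.471, 0.531]
wrist_force: [-0.0, 0.5, -0.3]
opening: 0.0514
```

Run:
```python
from h import *
go([.5375,.397,.081],down(YAW))
d=cam('wrist','w3'); P=pts(d)
im=d['image'];hsv=cv2.cvtColor(im,cv2.COLOR_BGR2HSV)
r=(((hsv[...,0]<8)|(hsv[...,0]>172))&(hsv[...,1]>170)&(hsv[...,2]>100))
n,l,st,c=cv2.connectedComponentsWithStats(r.astype(np.uint8))
for i in range(1,n):
    if st[i][4]>60: print('red',c[i].round(1),st[i],np.median(P[l==i],0).round(4),inv(np.median(P[l==i],0)))
```

```text
pos [0.533  0.3936 0.0921] t 2.95 F [-0.   0.5 -0.3] op 0.0514
turn tool [0.0001 0.0061 0.0116] rows>= 1
shift now-frame [ 0.011   0.0051 -0.0028]  after-turn frame [ 0.0111  0.0049 -0.0028] rows 1
red [326.9 233.7] [ 311  213   33   43 1312] [0.5347 0.3968 0.087 ] [59.9 64.  87. ]
```

step_arm(
  targets="-0.2 0.011 0.003 -0.003 0 0.006 0.0116;-0.2 0.001 0 0 0 0 0;0.9 0 0 0 0 0 0;0.9 0 0 0 0 0 0;0.9 0 0 0 0 0 0;0.9 0 0 0 0 0 0;0.9 0 0 0 0 0 0",
)

```text
clock: 3.7
ee_pos: [0.5347, 0.397, 0.0815]
ee_rot: [0.465, 0.532, -0.467, 0.532]
wrist_force: [-0.5, -0.2, -0.6]
opening: 0.0046
```

Run:
```python
from h import *
go([.536,.397,.081],down(YAW))
cam('wrist','w4')
```

```text
pos [0.5347 0.397  0.0815] t 3.7 F [-0.5 -0.2 -0.6] op 0.0046
turn tool [0.0003 0.001  0.0018] rows>= 1
shift now-frame [0.0005 0.0012 0.0002]  after-turn frame [0.0005 0.0012 0.0002] rows 1
```

View pics/w4.png

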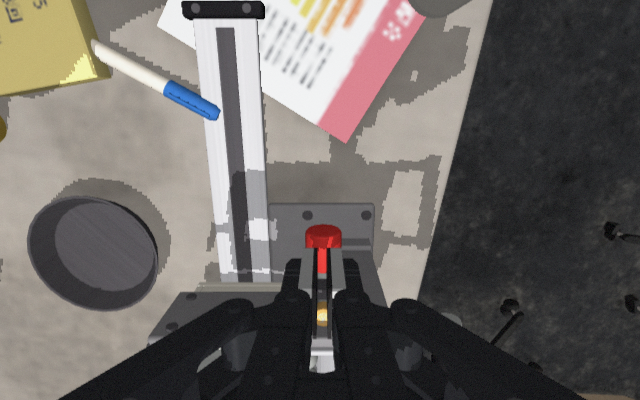

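Run:
```python
from h import *
d=cam('wrist'); P=pts(d)
for v in range(228,350,8):
    print(v,[tuple(inv(P[v,u])) for u in (300,312,322,332,344)])
s=read_state();p=s['ee_pos'];x=R.from_quat(s['ee_rot']).apply([1,0,0])
print(x,proj(d,[p,p+.011*x,p-.008*x]),inv(p))
im=d['image'];cv2.imwrite('pics/w4c.png',cv2.resize(im[200:360,240:400],None,fx=4,fy=3.75))
```

```text
228 [(np.float64(42.2), np.float64(41.7), np.float64(7.0)), (np.float64(53.9), np.float64(70.7), np.float64(77.0)), (np.float64(59.4), np.float64(70.4), np.float64(76.1)), (np.float64(65.0), np.float64(70.9), np.float64(77.3)), (np.float64(76.4), np.float64(42.1), np.float64(7.9))]
236 [(np.float64(42.1), np.float64(35.3), np.float64(7.9)), (np.float64(54.2), np.float64(70.2), np.float64(86.5)), (np.float64(59.4), np.float64(70.4), np.float64(87.0)), (np.float64(64.7), np.float64(70.2), np.float64(86.5)), (np.float64(76.5), np.float64(35.5), np.float64(8.2))]
244 [(np.float64(42.0), np.float64(28.2), np.float64(7.5)), (np.float64(54.2), np.float64(66.4), np.float64(88.4)), (np.float64(59.5), np.float64(66.9), np.float64(89.5)), (np.float64(64.7), np.float64(66.2), np.float64(87.8)), (np.float64(75.9), np.float64(33.8), np.float64(19.2))]
252 [(np.float64(41.8), np.float64(21.1), np.float64(7.1)), (np.float64(55.0), np.float64(74.6), np.float64(113.9)), (np.float64(59.5), np.float64(62.0), np.float64(88.8)), (np.float64(63.9), np.float64(74.7), np.float64(114.1)), (np.float64(75.7), n
[... 2952 characters left out ...]
, np.float64(79.9), np.float64(175.8)), (np.float64(54.7), np.float64(28.8), np.float64(115.8)), (np.float64(59.5), np.float64(29.0), np.float64(116.1)), (np.float64(63.1), np.float64(58.0), np.float64(150.0)), (np.float64(65.3), np.float64(80.9), np.float64(176.9))]
348 [(np.float64(53.9), np.float64(78.7), np.float64(177.3)), (np.float64(54.6), np.float64(22.9), np.float64(114.6)), (np.float64(59.5), np.float64(23.9), np.float64(115.7)), (np.float64(64.4), np.float64(22.6), np.float64(114.2)), (np.float64(65.1), np.float64(80.6), np.float64(179.4))]
[-0.00182251 -0.00133805 -0.99999744] [[322.82270071 242.23436467]
 [322.76960335 234.16048947]
 [322.86530736 248.71304568]] [59.9 64.2 81.3]
```

View pics/w4c.png

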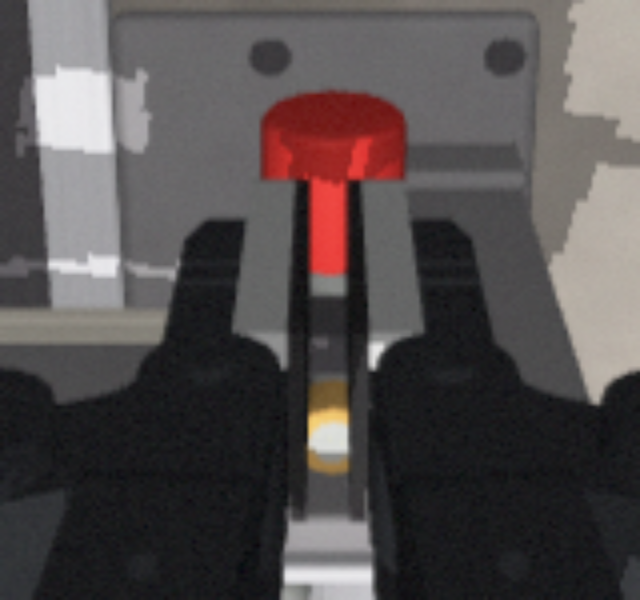

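Run:
```python
from h import *
d=cam('scene'); P=pts(d)
s=read_state();p=s['ee_pos'];x=R.from_quat(s['ee_rot']).apply([1,0,0])
q=proj(d,[p,p+.011*x,p-.062*x]);print(q)
u,v=map(int,q[0])
im=d['image'].copy()
for a,b in q: cv2.circle(im,(int(a),int(b)),1,(0,255,0),-1)
cv2.imwrite('pics/s4c.png',cv2.resize(im[v-70:v+50,u-80:u+80],None,fx=5,fy=5,interpolation=cv2.INTER_CUBIC))
print(s['joints'])
```

```text
[[262.35247103 241.52494523]
 [262.6268302  244.49320819]
 [260.75764109 224.27064851]]
[6.38600708e-01 6.42535967e-01 2.99871686e-01 1.23089870e+00
 2.51521300e-05 2.07820633e+00]
```

View pics/s4c.png

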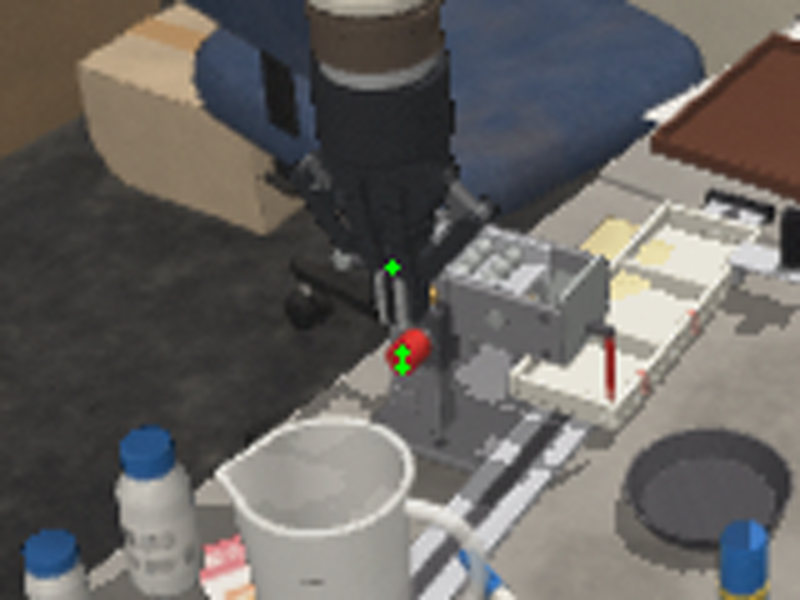

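Run:
```python
from h import *
d=cam('wrist'); P=pts(d)
for u in (306,312,333,338):
    print(u,[(v,)+tuple(float(a) for a in inv(P[v,u])) for v in range(240,262,2)])
d=cam('scene'); P=pts(d)
q=proj(d,[read_state()['ee_pos']])[0];u0,v0=map(int,q)
# crop px (a,b)/5 + (u0-80,v0-70)
for a,b in [(390,300),(403,300),(403,315),(395,315),(408,330),(400,280),(408,345)]:
    u=int(u0-80+a/5);v=int(v0-70+b/5);print(a,b,u,v,inv(P[v,u]),d['image'][v,u])
```

```text
306 [(240, 50.4, 65.5, 81.3), (242, 50.4, 64.3, 81.2), (244, 50.4, 63.0, 80.9), (246, 50.4, 62.1, 81.5), (248, 51.9, 74.3, 109.1), (250, 51.9, 73.7, 110.0), (252, 52.1, 74.2, 112.9), (254, 52.2, 74.4, 115.3), (256, 52.2, 74.0, 116.4), (258, 52.3, 74.0, 118.3), (260, 52.5, 74.8, 121.5)]
312 [(240, 53.9, 68.0, 86.6), (242, 53.9, 66.9, 86.8), (244, 53.9, 65.8, 86.8), (246, 53.9, 64.9, 87.5), (248, 54.7, 74.5, 109.5), (250, 54.7, 74.1, 110.8), (252, 54.8, 74.1, 112.7), (254, 54.8, 73.9, 114.3), (256, 54.9, 74.1, 116.6), (258, 55.0, 74.6, 119.4), (260, 55.0, 74.3, 120.5)]
333 [(240, 64.9, 68.7, 88.2), (242, 64.9, 67.3, 87.5), (244, 64.9, 66.4, 88.1), (246, 65.0, 65.2, 87.9), (248, 64.3, 73.4, 107.3), (250, 64.2, 74.8, 112.0), (252, 64.1, 74.4, 113.3), (254, 64.0, 74.8, 116.0), (256, 64.0, 74.6, 117.5), (258, 64.0, 74.2, 118.6), (260, 63.9, 74.5, 120.9)]
338 [(240, 67.7, 67.3, 85.1), (242, 67.7, 65.7, 84.2), (244, 67.7, 64.8, 84.8), (246, 67.7, 63.9, 85.2), (248, 66.6, 73.7, 107.9), (250, 66.4, 74.4, 111.4), (252, 66.4, 73.4, 111.4), (254, 66.3, 74.4, 115.3), (256, 66.2, 74.6, 117.5), (258, 66.1, 74.5, 119.1), (260, 66.0, 74.6, 121.1)]
390 300 260 231 [ 59.4  71.3 124.2] [36 34 34]
403 300 262 231 [ 51.4  73.  127.9] [111 112 112]
403 315 262 234 [ 51.2  74.4 118.2] [125 125 126]
395 315 261 234 [ 54.8  74.2 116.9] [81 80 81]
408 330 263 237 [61.5 56.4 91.8] [ 57  61 181]
400 280 262 227 [ 50.4  72.6 142. ] [91 92 91]
408 345 263 240 [55.8 65.7 89.1] [ 33  36 143]
```

step_arm(
  targets="-0.2 0 0 0 0 0 0;-0.2 0 0 0 0 0 0;-0.2 0 0 0 0 0 0;-0.2 0 0 0 0 0 0;-0.2 0.02 0 0 0 0 0;-0.2 0.02 0 0 0 0 0;-0.2 0 0 0 0 0 0",
)

```text
clock: 4.65
ee_pos: [0.5348, 0.3971, 0.0406]
ee_rot: [0.466, 0.532, -0.467, 0.532]
wrist_force: [-0.7, -0.0, -0.4]
opening: 0.0512
```

Run:
```python
from h import *
go(S(60,63.5,42),down(YAW))
d=cam('wrist','w5')
```

```text
pos [0.5348 0.3971 0.0406] t 4.65 F [-0.7 -0.  -0.4] op 0.0512
turn tool [0.0004 0.0006 0.0012] rows>= 1
shift now-frame [-0.0014 -0.      0.0008]  after-turn frame [-0.0014 -0.      0.0008] rows 1
```

View pics/w5.png

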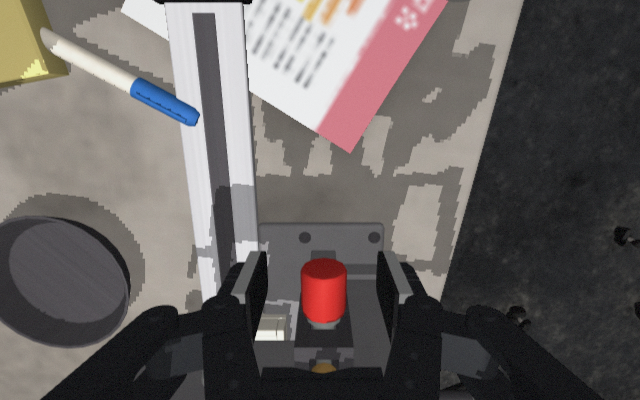

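step_arm(
  targets="1 0 0 0 0 0 0;1 0 0 0 0 0 0;1 0 0 0 0 0 0;1 0 0 0 0 0 0;1 0 0 0 0 0 0",
  newtons=80,
)

```text
clock: 5.2
ee_pos: [0.5367, 0.3985, 0.045]
ee_rot: [0.468, 0.531, -0.465, 0.532]
wrist_force: [1.0, 0.1, -3.2]
opening: 0.0171
```

Run:
```python
from h import *
go(S(60,63.5,42),down(YAW))
print(R.from_quat(read_state()['ee_rot']).as_matrix().round(3))
d=cam('wrist','w6')
```

```text
pos [0.5367 0.3985 0.045 ] t 5.2 F [ 1.   0.1 -3.2] op 0.0171
turn tool [ 0.0003 -0.0021 -0.0035] rows>= 1
shift now-frame [ 0.003  -0.0021  0.002 ]  after-turn frame [ 0.003  -0.0021  0.002 ] rows 1
[[ 0.003  0.991  0.131]
 [ 0.003  0.131 -0.991]
 [-1.     0.004 -0.002]]
```

View pics/w6.png

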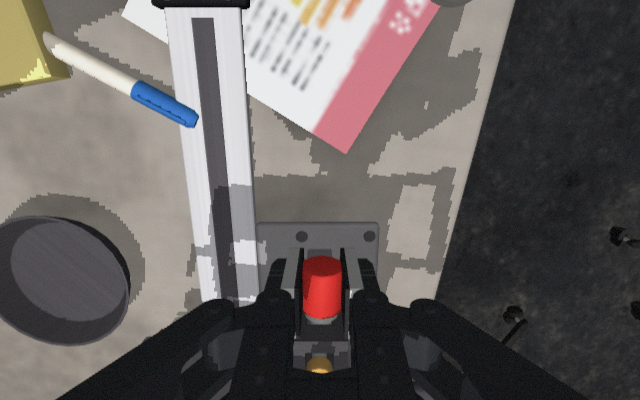

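step_arm(
  targets="-0.2 0 0 0 0 0 0;-0.2 0 0 0 0 0 0;-0.2 0 0 0 0 0 0;-0.2 0.015 -0.002 0.002 0 0 0;-0.2 0.005 0 0 0 0 0;-0.2 0 0 0 0 0 0",
)

```text
clock: 5.85
ee_pos: [0.5371, 0.3978, 0.0276]
ee_rot: [0.47, 0.531, -0.463, 0.533]
wrist_force: [0.2, 0.4, -0.0]
opening: 0.051
```

Run:
```python
from h import *
go(S(60,63.5,25),down(YAW))
d=cam('wrist','w7');P=pts(d)
for u in (255,262,385,395): print(u,[(v,)+tuple(float(a) for a in inv(P[v,u])) for v in range(246,275,3)])
d=cam('scene')
cv2.imwrite('pics/s7c.png',cv2.resize(d['image'][170:290,180:340],None,fx=5,fy=5,interpolation=cv2.INTER_CUBIC))
```

```text
pos [0.5371 0.3978 0.0276] t 5.85 F [ 0.2  0.4 -0. ] op 0.051
turn tool [ 0.0004 -0.0048 -0.0089] rows>= 1
shift now-frame [ 0.0026 -0.0024  0.0012]  after-turn frame [ 0.0026 -0.0024  0.0012] rows 1
255 [(246, 20.5, 52.3, 5.8), (249, 20.7, 50.9, 7.2), (252, 31.7, 74.9, 60.0), (255, 32.3, 75.1, 63.2), (258, 32.7, 74.6, 65.1), (261, 33.1, 74.6, 67.8), (264, 33.6, 74.5, 70.3), (267, 34.3, 75.1, 73.9), (270, 34.7, 75.1, 76.4), (273, 34.9, 74.5, 77.7)]
262 [(246, 24.9, 52.5, 6.2), (249, 25.0, 50.9, 7.2), (252, 34.7, 74.5, 59.2), (255, 35.2, 74.6, 62.3), (258, 35.4, 73.9, 63.8), (261, 35.5, 73.1, 64.9), (264, 35.7, 72.2, 66.0), (267, 35.6, 70.8, 66.1), (270, 35.7, 69.8, 66.8), (273, 35.7, 68.6, 67.3)]
385 [(246, 102.7, 48.6, -1.6), (249, 102.8, 46.6, -1.2), (252, 89.5, 74.8, 60.2), (255, 88.9, 74.9, 63.2), (258, 88.5, 74.6, 65.6), (261, 88.0, 74.6, 68.2), (264, 87.5, 74.7, 71.0), (267, 87.0, 74.8, 73.8), (270, 86.7, 74.2, 75.2), (273, 86.7, 73.2, 75.8)]
395 [(246, 109.1, 48.7, -1.3), (249, 109.2, 46.6, -1.1), (252, 109.3, 44.6, -1.0), (255, 93.5, 74.5, 62.6), (258, 92.8, 74.7, 65.8), (261, 92.2, 74.7, 68.5), (264, 91.3, 75.3, 72.1), (267, 90.9, 75.1, 74.3), (270, 90.5, 74.7, 76.0), (273, 89.9, 75.0, 78.9)]
```

View pics/s7c.png

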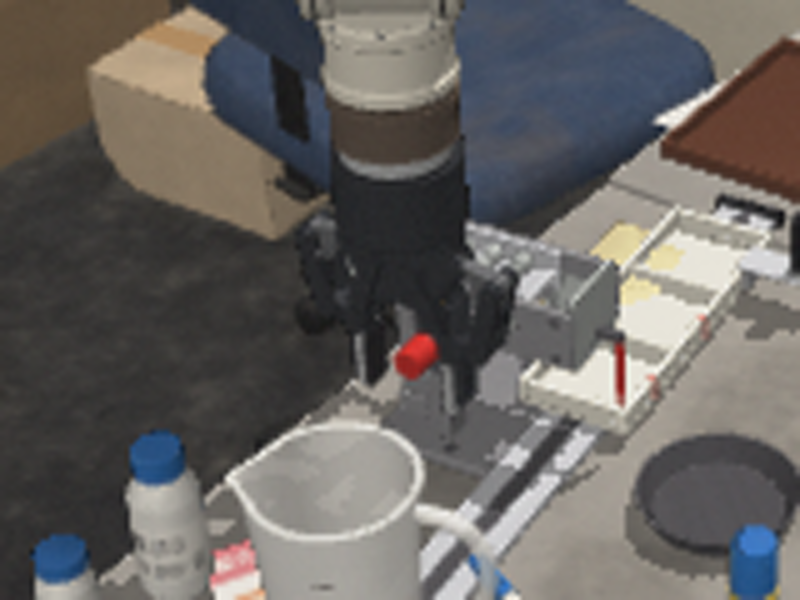

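View pics/w7.png

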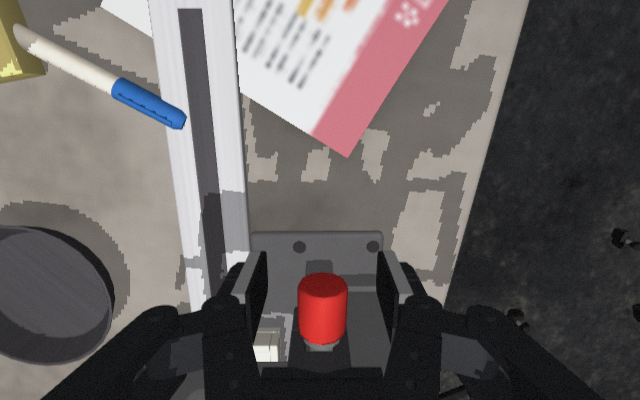

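step_arm(
  targets="-0.2 -0.008 -0.001 0.001 0 -0.0048 -0.0089;1 0 0 0 0 0 0;1 0 0 0 0 0 0;1 0 0 0 0 0 0;1 0 0 0 0 0 0",
  newtons=90,
)

```text
clock: 6.45
ee_pos: [0.5372, 0.3975, 0.038]
ee_rot: [0.467, 0.531, -0.465, 0.532]
wrist_force: [0.7, -0.3, -0.4]
opening: 0.0173
```

Run:
```python
from h import *
go(S(60,63.5,36),down(YAW))
```

```text
pos [0.5372 0.3975 0.038 ] t 6.45 F [ 0.7 -0.3 -0.4] op 0.0173
turn tool [ 0.0005 -0.0015 -0.0028] rows>= 1
shift now-frame [ 0.002  -0.0025  0.0009]  after-turn frame [ 0.002  -0.0025  0.0009] rows 1
```

step_arm(
  targets="1 0 0 -0.006 0 0 0;1 0 0 -0.01 0 0 0;1 0 0 -0.012 0 0 0;1 0 0 -0.012 0 0 0",
)

```text
clock: 6.85
ee_pos: [0.534, 0.4237, 0.0362]
ee_rot: [0.464, 0.523, -0.474, 0.536]
wrist_force: [1.7, -1.2, 1.2]
opening: 0.017
```

Run:
```python
from h import *
go(S(60,125,36),down(YAW)); print(inv(read_state()['ee_pos']))
cam('wrist','w8')
```

```text
pos [0.534  0.4237 0.0362] t 6.85 F [ 1.7 -1.2  1.2] op 0.017
turn tool [-0.0095  0.023  -0.0009] rows>= 1
shift now-frame [-0.0006 -0.003  -0.0341]  after-turn frame [ 0.0002 -0.0027 -0.0342] rows 1
[62.7 90.8 36.2]
```

View pics/w8.png

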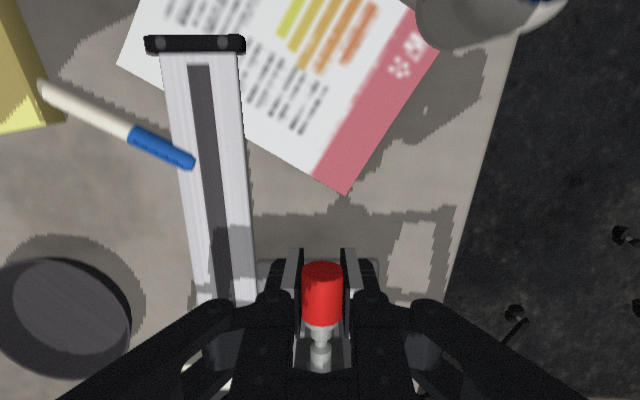

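step_arm(
  targets="1 0 0 -0.012 -0.009 0.023 0;1 0 0 -0.012 0 0 0;1 0 0 -0.01 0 0 0;1 0 0 0 0 0 0",
)

```text
clock: 7.3
ee_pos: [0.528, 0.4651, 0.0353]
ee_rot: [0.467, 0.535, -0.463, 0.531]
wrist_force: [0.1, -0.6, -0.0]
opening: 0.0173
```

Run:
```python
from h import *
print(inv(read_state()['ee_pos']))
go(S(60,125,150),down(YAW)); 
cam('wrist','w9')
```

```text
[ 62.2 132.6  35.3]
pos [0.528  0.4651 0.0353] t 7.3 F [ 0.1 -0.6 -0. ] op 0.0173
turn tool [ 0.0042 -0.0084 -0.001 ] rows>= 1
shift now-frame [-0.1147 -0.0021  0.0067]  after-turn frame [-0.1147 -0.0022  0.0076] rows 3
```

View pics/w9.png

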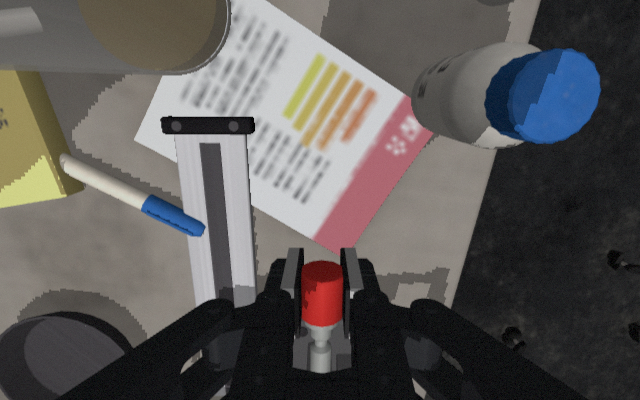

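step_arm(
  targets="1 -0.04 0 0 0 0 0;1 -0.045 0 0 0.004 -0.008 -0.001;1 -0.04 0 0 0 0 0;1 0 -0.04 0.01 0 0 0;1 0 -0.04 0.012 0 0 0;1 0 -0.04 0.012 0 0 0;1 0 0 0 0 0 0",
)

```text
clock: 8.05
ee_pos: [0.4112, 0.4136, 0.1613]
ee_rot: [0.465, 0.532, -0.468, 0.531]
wrist_force: [-0.9, -0.5, -1.1]
opening: 0.0173
```

```bash
cat >> h.py <<'E'
def dish(n='top',save=None):
    d=cam(n,save);P=pts(d);hsv=cv2.cvtColor(d['image'],cv2.COLOR_BGR2HSV)
    m=((P[...,2]>.012)&(P[...,2]<.024)&(hsv[...,2]<110)&(hsv[...,1]<70)).astype(np.uint8)
    q=P[(m>0)&(abs(P[...,0]-.37)<.12)&(abs(P[...,1]-.335)<.12)][:,:2]
    c=np.median(q,0)
    for _ in range(5):
        A=np.c_[2*q,np.ones(len(q))]; s=np.linalg.lstsq(A,(q**2).sum(1),rcond=None)[0];r=np.sqrt(s[2]+s[0]**2+s[1]**2)
        e=abs(np.hypot(*(q-s[:2]).T)-r); q=q[e<max(.004,np.median(e)*2)]
    print(n,'dish',s[:2].round(4),'r',r.round(4),len(q))
    return d,P
E
python3 - <<'E'
from h import *
dish('top','t9'); dish('wrist','w10')
go([.364,.357,.15],down(YAW))
E
```

```text
top dish [0.3375 0.3049] r 0.0815 64
wrist dish [0.3438 0.2918] r 0.0861 610
pos [0.417  0.4176 0.1633] t 8.15 F [ 0.3  0.6 -0.4] op 0.0168
turn tool [-0.0023 -0.0035 -0.0053] rows>= 1
shift now-frame [ 0.0128 -0.0604  0.0534]  after-turn frame [ 0.0133 -0.0604  0.0532] rows 2
```

View pics/w10.png

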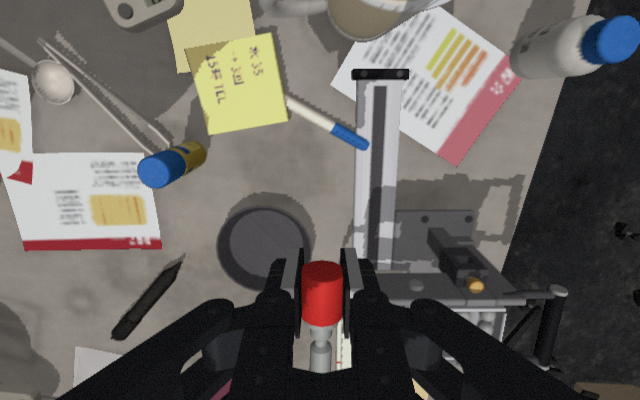

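Run:
```python
from h import *
d=cam('wrist')
g=cv2.cvtColor(d['image'],cv2.COLOR_BGR2GRAY)
m=((g<75)&(g>35)).astype(np.uint8); m[:,300:]=0;m[290:]=0;m[:195]=0
n,l,st,c=cv2.connectedComponentsWithStats(m);i=1+st[1:,4].argmax();print(st[i])
ys,xs=np.where(l==i)
for f in (0,):
    h=cv2.convexHull(np.c_[xs,ys].astype(np.int32))[:,0].astype(float)
    h=h[(h[:,0]<285)&(h[:,1]<275)]
    w=np.array([ray(d,a,b,.016)[:2] for a,b in h])
    A=np.c_[2*w,np.ones(len(w))];s=np.linalg.lstsq(A,(w**2).sum(1),rcond=None)[0];print(s[:2],np.sqrt(s[2]+s[0]**2+s[1]**2),len(w))
print([ray(d,a,b,.018)[:2].round(4) for a,b in [(264,250),(217,240),(312,240),(264,208)]])
```

```text
[ 214  206   86   84 1821]
[0.36557834 0.33181729] 0.049563281716080924 21
[array([0.3677, 0.3351]), array([0.3195, 0.3403]), array([0.4154, 0.3525]), array([0.3642, 0.3807])]
```

step_arm(
  targets="1 0 -0.029 0.028 -0.002 -0.0035 -0.005;1 0 -0.03 0.028 0 0 0;1 0.01 -0.002 0 0 0 0;1 0 0 0 0 0 0",
)

```text
clock: 8.6
ee_pos: [0.3702, 0.3574, 0.152]
ee_rot: [0.469, 0.53, -0.465, 0.531]
wrist_force: [-0.4, 0.5, -0.4]
opening: 0.0174
```

Run:
```python
from h import *
go([.363,.355,-.018],down(YAW))
```

```text
pos [0.3702 0.3574 0.152 ] t 8.6 F [-0.4  0.5 -0.4] op 0.0174
turn tool [-0.0031 -0.0035 -0.0059] rows>= 1
shift now-frame [ 0.1699 -0.0084  0.0021]  after-turn frame [ 0.17   -0.0074  0.0015] rows 4
```

step_arm(
  targets="1 0.04 -0.0075 0.002 -0.003 -0.0035 -0.006;1 0.04 0 0 0 0 0;1 0.04 0 0 0 0 0;1 0.025 0 0 0 0 0;1 0 0 0 0 0 0",
)

```text
clock: 9.1
ee_pos: [0.3768, 0.3661, 0.0065]
ee_rot: [0.474, 0.53, -0.46, 0.532]
wrist_force: [-0.5, 0.0, 0.7]
opening: 0.0169
```

Run:
```python
from h import *
go([.363,.355,-.018],down(YAW))
cam('wrist','w11')
```

```text
pos [0.3768 0.3661 0.0065] t 9.1 F [-0.5  0.   0.7] op 0.0169
turn tool [-0.0023 -0.0116 -0.0158] rows>= 1
shift now-frame [ 0.0242 -0.0154  0.0095]  after-turn frame [ 0.0245 -0.0151  0.0092] rows 1
```

View pics/w11.png

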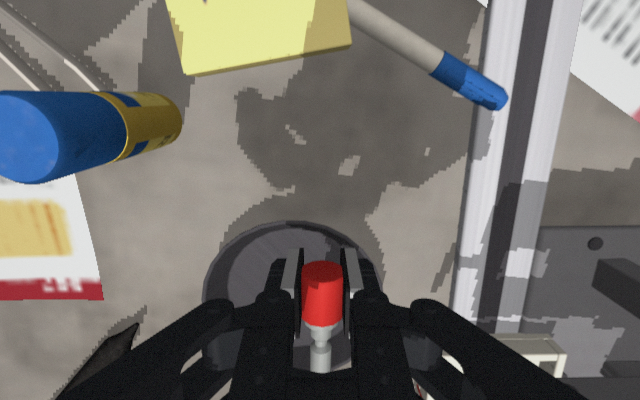

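step_arm(
  targets="1 0 -0.015 0.009 -0.002 -0.0116 -0.0158;1 0 0 0 0 0 0;1 0.012 0 0 0 0 0;1 0.01 0 0 0 0 0;1 0 0 0 0 0 0",
)

```text
clock: 9.65
ee_pos: [0.3685, 0.3606, -0.0097]
ee_rot: [0.471, 0.531, -0.461, 0.532]
wrist_force: [-0.0, 0.4, -0.3]
opening: 0.0176
```

Run:
```python
from h import *
go([.363,.355,-.018],down(YAW))
cam('wrist','w12')
```

```text
pos [ 0.3685  0.3606 -0.0097] t 9.65 F [-0.   0.4 -0.3] op 0.0176
turn tool [-0.0003 -0.0083 -0.011 ] rows>= 1
shift now-frame [ 0.0082 -0.0063  0.0049]  after-turn frame [ 0.0083 -0.0062  0.0049] rows 1
```

View pics/w12.png

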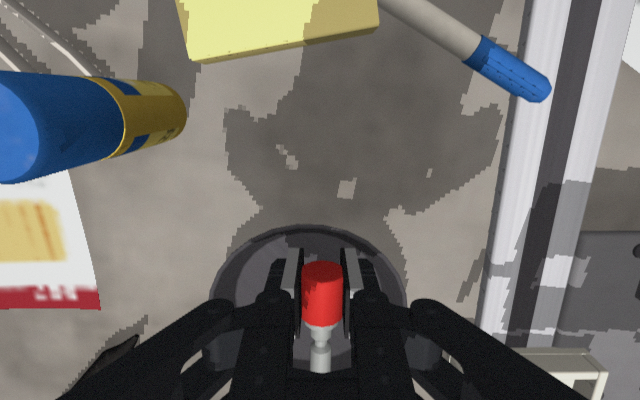

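step_arm(
  targets="1 0 -0.006 0.005 0 -0.008 -0.011;1 0.008 0 0 0 0 0;1 0 0 0 0 0 0;0.35 0 0 0 0 0 0;0.35 0 0 0 0 0 0;0.35 0 0 0 0 0 0;0.35 -0.03 0 0 0 0 0;0.35 -0.045 0 0 0 0 0;0.35 -0.045 0 0 0 0 0;0.35 -0.045 0 0 0 0 0",
  newtons=60,
)

```text
clock: 10.7
ee_pos: [0.3591, 0.3507, 0.1455]
ee_rot: [0.46, 0.532, -0.472, 0.531]
wrist_force: [1.1, 1.8, -0.8]
opening: 0.0278
```

Run:
```python
from h import *
cam('wrist','w13')
J1=[.4712,-.19]
print(read_state()['joints'].round(2))
for h in (YAW+np.pi/2,YAW-np.pi/2,0): go(J1+[.2],down(h))
```

```text
[ 0.77  0.29 -0.07  1.22  0.    2.21]
pos [0.3627 0.3543 0.154 ] t 10.75 F [1.3 1.  4.7] op 0.0278
turn tool [-1.5712e+00 -5.0000e-04  2.9000e-03] rows>= 11
shift now-frame [-0.0453  0.0366  0.5538]  after-turn frame [-0.046  -0.5538  0.0365] rows 13
pos [0.3627 0.3543 0.154 ] t 10.75 F [1.3 1.  4.7] op 0.0278
turn tool [1.5704e+00 2.9000e-03 5.0000e-04] rows>= 11
shift now-frame [-0.0453  0.0366  0.5538]  after-turn frame [-0.046   0.5538 -0.0365] rows 13
pos [0.3627 0.3543 0.154 ] t 10.75 F [1.3 1.  4.7] op 0.0278
turn tool [0.1305 0.0016 0.0021] rows>= 1
shift now-frame [-0.0453  0.0366  0.5538]  after-turn frame [-0.046   0.1085  0.5443] rows 13
```

View pics/w13.png

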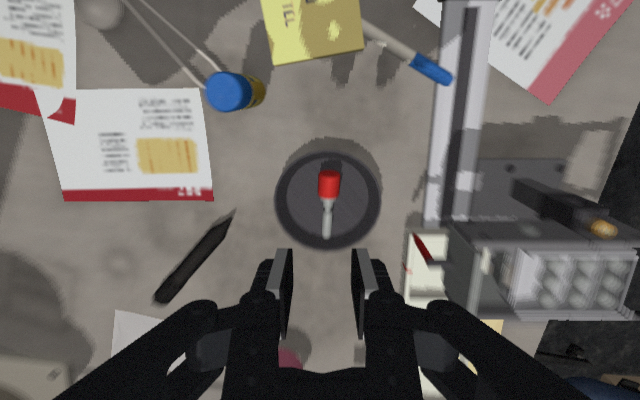

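step_arm(
  targets="-0.65 -0.04 0.008 0.042 0.131 0 0;-0.65 0 0.008 0.042 0 0 0;-0.65 0 0.008 0.042 0 0 0;-0.65 0 0.008 0.042 0 0 0;-0.65 0 0.008 0.042 0 0 0;-0.65 0 0.008 0.042 0 0 0;-0.65 0 0.008 0.042 0 0 0;-0.65 0 0.008 0.042 0 0 0;-0.65 0 0.008 0.042 0 0 0;-0.65 0 0.008 0.042 0 0 0;-0.65 0 0.008 0.042 0 0 0;-0.65 0 0.008 0.042 0 0 0;-0.65 0 0 0.01 0 0 0;-0.65 0 0 0 0 0 0",
)

```text
clock: 12.15
ee_pos: [0.4694, -0.1655, 0.1886]
ee_rot: [0.508, 0.496, -0.492, 0.504]
wrist_force: [-0.8, -0.2, -0.7]
opening: 0.0704
```

```bash
cat >> h.py <<'E'
def rimfit(P,c,zlo=.046,zhi=.058,rad=.045):
    c=np.array(c,float)
    for k in range(4):
        m=(P[...,2]>zlo)&(P[...,2]<zhi)&(np.hypot(P[...,0]-c[0],P[...,1]-c[1])<rad)
        q=P[m][:,:2]
        for _ in range(3):
            A=np.c_[2*q,np.ones(len(q))];s=np.linalg.lstsq(A,(q**2).sum(1),rcond=None)[0];r=np.sqrt(max(1e-9,s[2]+s[0]**2+s[1]**2))
            e=abs(np.hypot(*(q-s[:2]).T)-r);q=q[e<max(.003,2*np.median(e))]
        c=s[:2]
    return c.round(4),r.round(4),len(q)
E
python3 - <<'E'
from h import *
d=cam('wrist','w14');P=pts(d)
print(rimfit(P,(.471,-.190)),rimfit(P,(.557,-.196)))
d=cam('top');P=pts(d);print(rimfit(P,(.471,-.190)),rimfit(P,(.557,-.196)))
go([.4712,-.19,-.01],down(0))
E
```

```text
(array([ 0.4717, -0.191 ]), np.float64(0.0278), 708) (array([ 0.5578, -0.1967]), np.float64(0.0278), 743)
(array([ 0.4712, -0.19  ]), np.float64(0.0279), 48) (array([ 0.5573, -0.196 ]), np.float64(0.028), 37)
pos [ 0.4692 -0.1636  0.1887] t 12.25 F [0.3 0.2 0.2] op 0.0704
turn tool [ 0.0017 -0.0081 -0.0232] rows>= 1
shift now-frame [ 0.1984 -0.0027  0.028 ]  after-turn frame [0.1987 0.002  0.0264] rows 5
```

View pics/w14.png

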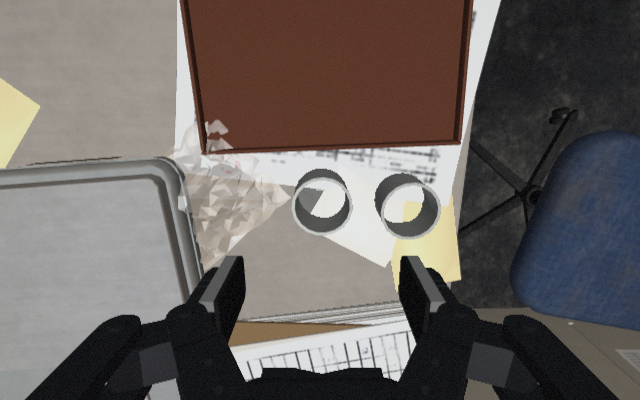

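Run:
```python
from h import *
d=cam('wrist');P=pts(d)
for x0 in np.arange(.40,.445,.005):
    m=(abs(P[...,0]-x0-.0025)<.0025)&(abs(P[...,1]+.191)<.014);print(round(x0,3),P[m][:,2].max().round(3),end=' ')
```

```text
0.4 0.026 0.405 0.017 0.41 0.274 0.415 0.016 0.42 0.014 0.425 0.012 0.43 0.01 0.435 0.009 0.44 0.053
```

step_arm(
  targets="-0.65 0 0.002 0.027 0.002 -0.008 -0.023;-0.65 0.03 0 0 0 0 0;-0.65 0.03 0 0 0 0 0;-0.65 0 0 0 0 0 0",
)

```text
clock: 12.7
ee_pos: [0.4731, -0.1842, 0.1295]
ee_rot: [0.498, 0.502, -0.496, 0.504]
wrist_force: [-0.2, 0.8, -0.8]
opening: 0.0705
```

Run:
```python
from h import *
go([.4717,-.191,-.01],down(0))
```

```text
pos [ 0.4731 -0.1842  0.1295] t 12.7 F [-0.2  0.8 -0.8] op 0.0705
turn tool [ 0.0117  0.0002 -0.0038] rows>= 1
shift now-frame [ 0.1394 -0.002   0.0068]  after-turn frame [ 0.1395 -0.0014  0.0068] rows 4
```

step_arm(
  targets="-0.65 0.025 -0.0015 0.007 0.012 0 -0.004;-0.65 0.03 0 0 0 0 0;-0.65 0.03 0 0 0 0 0;-0.65 0 0 0 0 0 0",
)

```text
clock: 13.1
ee_pos: [0.4756, -0.1867, 0.0483]
ee_rot: [0.499, 0.5, -0.497, 0.504]
wrist_force: [-0.5, 0.3, 0.1]
opening: 0.0706
```

Run:
```python
from h import *
go([.4717,-.191,-.01],down(0))
d=cam('wrist','w15');P=pts(d);print(rimfit(P,(.471,-.190)))
```

```text
pos [ 0.4756 -0.1867  0.0483] t 13.1 F [-0.5  0.3  0.1] op 0.0706
turn tool [ 0.0087  0.0019 -0.0066] rows>= 1
shift now-frame [ 0.0583 -0.0043  0.0041]  after-turn frame [ 0.0583 -0.0039  0.0043] rows 2
(array([ 0.472 , -0.1908]), np.float64(0.0277), 2343)
```

View pics/w15.png

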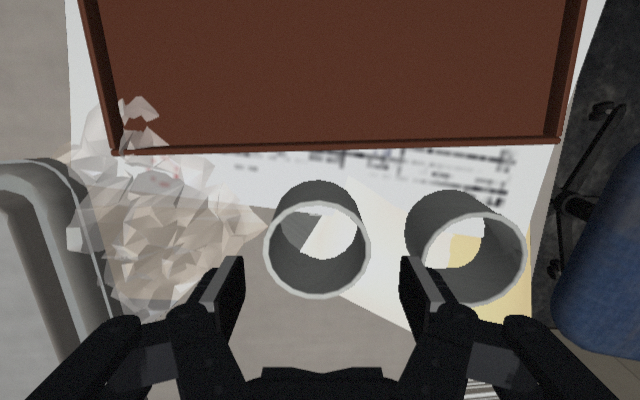

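Lateral fix, then the last descent and grip.

step_arm(
  targets="-0.65 0 -0.004 0.0042 0.009 0.002 -0.0066;-0.65 0 0 0 0 0 0",
)

```text
clock: 13.35
ee_pos: [0.476, -0.1917, 0.0547]
ee_rot: [0.501, 0.497, -0.498, 0.503]
wrist_force: [-0.6, -0.1, 0.5]
opening: 0.0706
```

Run:
```python
from h import *
go([.472,-.191,-.01],down(0))
```

```text
pos [ 0.476  -0.1917  0.0547] t 13.35 F [-0.6 -0.1  0.5] op 0.0706
turn tool [ 0.0014  0.0032 -0.0086] rows>= 1
shift now-frame [ 0.0646 -0.0046 -0.0009]  after-turn frame [ 0.0647 -0.004  -0.0007] rows 2
```

step_arm(
  targets="-0.65 0 -0.006 0 0.001 0.003 -0.009;-0.65 0.03 -0.001 0 0 0 0;-0.65 0.028 0 0 0 0 0;-0.65 0 0 0 0 0 0",
)

```text
clock: 13.75
ee_pos: [0.4739, -0.1944, 0.0026]
ee_rot: [0.502, 0.496, -0.499, 0.504]
wrist_force: [-0.5, 0.4, -0.1]
opening: 0.07
```

Run:
```python
from h import *
go([.472,-.191,-.01],down(0))
cam('wrist','w16')
```

```text
pos [ 0.4739 -0.1944  0.0026] t 13.75 F [-0.5  0.4 -0.1] op 0.07
turn tool [-0.0003  0.0051 -0.0112] rows>= 1
shift now-frame [ 0.0126 -0.002  -0.0035]  after-turn frame [ 0.0126 -0.0019 -0.0034] rows 1
```

View pics/w16.png

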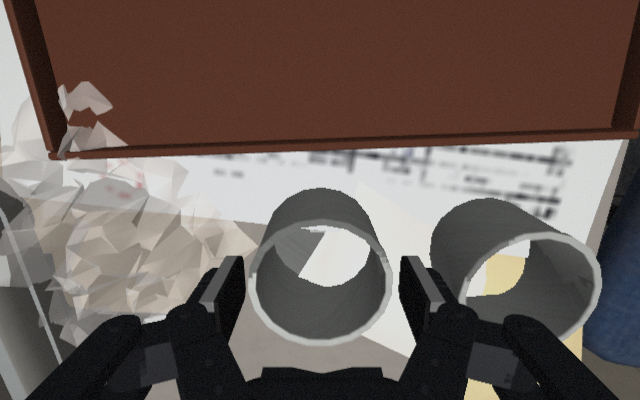

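step_arm(
  targets="-0.65 0.011 -0.002 -0.0035 0 0.005 -0.011;-0.65 0 0 0 0 0 0;0 0 0 0 0 0 0;0 0 0 0 0 0 0;0 0 0 0 0 0 0;0 0 0 0 0 0 0",
  newtons=50,
)

```text
clock: 14.4
ee_pos: [0.4769, -0.193, -0.0017]
ee_rot: [0.501, 0.496, -0.499, 0.503]
wrist_force: [-0.2, -0.2, 0.2]
opening: 0.0572
```

Run:
```python
from h import *
go([.472,-.191,.15],down(0))
# bay positions from top
d=cam('top','t16')
hsv=cv2.cvtColor(d['image'],cv2.COLOR_BGR2HSV)
r=(((hsv[...,0]<10)|(hsv[...,0]>170))&(hsv[...,1]>90))
n,l,st,c=cv2.connectedComponentsWithStats(r.astype(np.uint8))
for i in range(1,n):
    if 200<c[i][0]<350 and 150<c[i][1]<215: print('red',c[i].round(1),st[i][4],inv(ray(d,*c[i],.026)))
cv2.imwrite('pics/t16c.png',cv2.resize(d['image'][140:220,230:360],None,fx=6,fy=6,interpolation=cv2.INTER_CUBIC))
```

```text
pos [ 0.4769 -0.193  -0.0017] t 14.4 F [-0.2 -0.2  0.2] op 0.0572
turn tool [-0.0005  0.0041 -0.0095] rows>= 1
shift now-frame [-0.1518 -0.0034 -0.0014]  after-turn frame [-0.1517 -0.0049 -0.002 ] rows 4
red [220.6 171.8] 148 [ 85.6 146.9  26. ]
red [304. 200.] 1 [ -39. -113.   26.]
red [268.3 203.7] 3 [-37.    3.1  26. ]
```

View pics/t16c.png

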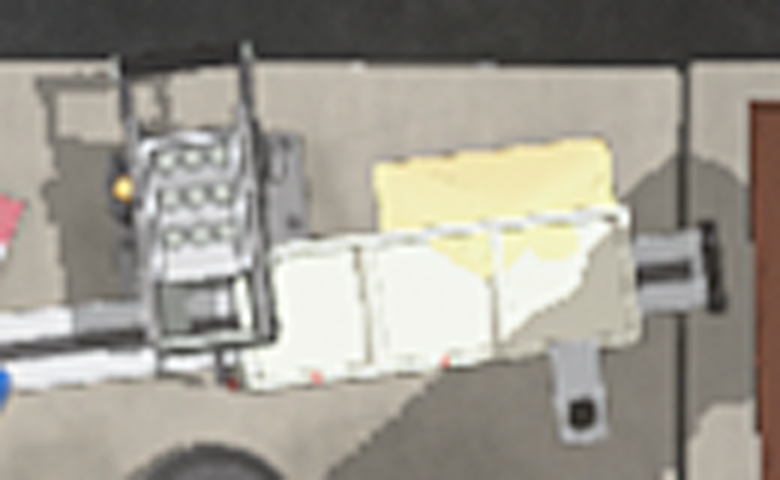

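Run:
```python
from h import *
d=cam('top')
for n,a,b in [('div1 front',372,366),('div1 back',355,247),('div2 front',497,352),('div2 back',492,228),('endR f',637,340),('endR b',628,212),('left f',248,388),('m1',317,378),('m2',445,362),('post',580,413)]:
    print(n,inv(ray(d,230+(a-3)/6+.0,140+(b-3)/6,.072 if n=='post' else .026)))
go(list(S(0,-112,0)[:2])+[.15],down(YAW))
```

```text
div1 front [-35.8 -72.6  26. ]
div1 back [ 29.9 -70.6  26. ]
div2 front [ -36.3 -140.6   26. ]
div2 back [  31.4 -145.7   26. ]
endR f [ -38.9 -216.6   26. ]
endR b [  31.3 -220.3   26. ]
left f [-39.6  -4.8  26. ]
m1 [-38.7 -42.3  26. ]
m2 [ -38.3 -112.    26. ]
post [ -77.8 -180.7   72. ]
pos [ 0.4767 -0.193  -0.0019] t 14.5 F [-0.7 -0.3 -1.2] op 0.057
turn tool [-0.1315  0.0046 -0.0089] rows>= 1
shift now-frame [-0.1533  0.0228 -0.4068]  after-turn frame [-0.1519  0.0746 -0.4011] rows 10
```

step_arm(
  targets="0 -0.04 0 0 0 0 0;0 -0.045 0 0 0 0 0;0 -0.045 0 0 0 0 0;0 -0.02 0 0 -0.1315 0.005 -0.009;0 0 0.008 -0.042 0 0 0;0 0 0.008 -0.042 0 0 0;0 0 0.008 -0.042 0 0 0;0 0 0.008 -0.042 0 0 0;0 0 0.008 -0.042 0 0 0;0 0 0.008 -0.042 0 0 0;0 0 0.008 -0.042 0 0 0;0 0 0.008 -0.042 0 0 0;0 0 0.008 -0.04 0 0 0;0 0 0 0 0 0 0;0 0 0 0 0 0 0",
)

```text
clock: 16.0
ee_pos: [0.4964, 0.2037, 0.1525]
ee_rot: [0.466, 0.533, -0.466, 0.531]
wrist_force: [0.3, 0.4, -0.9]
opening: 0.0571
```

Run:
```python
from h import *
print(inv(read_state()['ee_pos']))
go(list(S(-2,-112,0)[:2])+[.13],down(YAW))
d=cam('wrist','w17');P=pts(d);print(inv(np.r_[rimfit(P,read_state()['ee_pos'][:2],.16,.26)[0],0]))
```

```text
[  -3.3 -122.4  152.5]
pos [0.4964 0.2037 0.1525] t 16.0 F [ 0.3  0.4 -0.9] op 0.0571
turn tool [ 0.001  -0.0021  0.0017] rows>= 1
shift now-frame [ 0.0226  0.0014 -0.0104]  after-turn frame [ 0.0225  0.0013 -0.0104] rows 1
[  -4.1 -119.8    0. ]
```

View pics/w17.png

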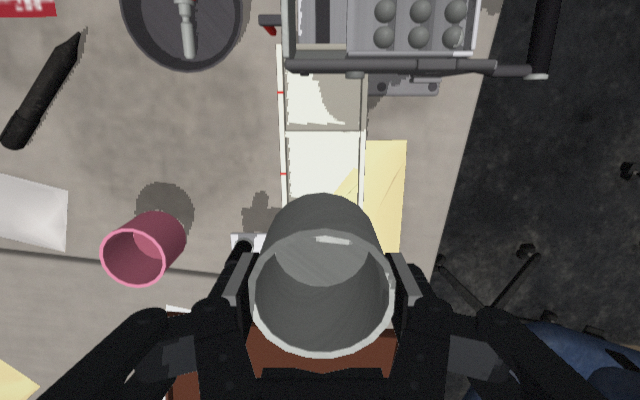

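Run:
```python
from h import *
d=cam('wrist');im=d['image']
print([inv(ray(d,u,v,.026)) for u,v in [(281,92),(283,173),(282,129),(365,129)]])
cv2.imwrite('pics/w17c.png',cv2.resize(im[60:220,230:400],None,fx=4.5,fy=3.7,interpolation=cv2.INTER_CUBIC))
P=pts(d)
for v in (110,160,185):
    z=P[v,265:380];print(v,[(265+i,*[float(q) for q in inv(z[i])]) for i in range(len(z)) if .019<z[i,2]<.04])
```

```text
[array([-38.3, -43.6,  26. ]), array([ -39.1, -112.9,   26. ]), array([-38.6, -74. ,  26. ]), array([ 33.1, -74. ,  26. ])]
110 [(278, -41.6, -58.2, 24.7), (279, -40.8, -58.3, 24.0), (280, -39.8, -58.2, 25.3), (281, -39.0, -58.2, 24.8), (282, -38.2, -58.2, 24.6), (283, -37.4, -58.2, 24.3), (284, -37.0, -58.4, 19.9), (360, 29.0, -58.4, 19.4), (361, 29.3, -58.2, 23.7), (362, 30.1, -58.2, 24.3), (363, 30.9, -58.2, 24.9), (364, 31.9, -58.2, 24.0), (365, 32.7, -58.2, 24.4), (366, 33.4, -58.2, 25.5)]
160 [(280, -41.6, -101.5, 23.8), (281, -40.6, -101.4, 24.2), (282, -39.8, -101.4, 24.2), (283, -38.8, -101.3, 24.8), (284, -37.9, -101.3, 24.7), (285, -37.2, -101.6, 23.4), (359, 29.1, -101.5, 23.3), (360, 29.9, -101.4, 24.2), (361, 30.8, -101.4, 24.0), (362, 31.8, -101.5, 23.5), (363, 32.7, -101.4, 23.8), (364, 33.4, -101.2, 25.0)]
185 [(281, -41.5, -124.5, 24.3), (282, -40.5, -124.3, 25.2), (283, -39.5, -124.2, 25.5), (284, -38.7, -124.5, 24.4), (285, -37.8, -124.5, 24.4), (286, -37.0, -124.8, 23.3), (358, 29.1, -124.9, 22.4), (359, 29.8, -124.4, 24.3), (360, 30.8, -124.6, 23.8), (361, 31.6, -124.3, 24.9), (362, 32.6, -124.6, 23.7), (363, 33.4, -124.4, 24.6)]
```

View pics/w17c.png

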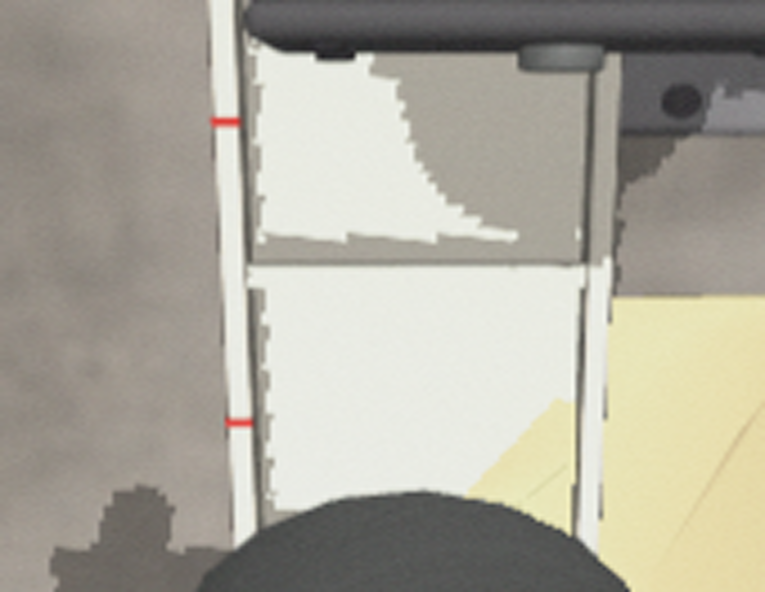

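```bash
cat >> h.py <<'E'
O=O+Rs@np.array([-.004,0,0])
E
python3 - <<'E'
from h import *
go(S(0.5,-115.5,60),down(YAW))
E
```

```text
pos [0.4966 0.2027 0.1527] t 16.1 F [ 0.9 -0.4 -1.5] op 0.0573
turn tool [-0.0012 -0.0025  0.0014] rows>= 1
shift now-frame [ 0.0927 -0.0001 -0.0077]  after-turn frame [ 0.0927 -0.0003 -0.008 ] rows 3
```

step_arm(
  targets="0 0 0 -0.008 0 0 0;0 0.03 0 0 0 0 0;0 0.03 0 0 0 0 0;0 0.02 0 0 0 0 0;0 0 0 0 0 0 0",
)

```text
clock: 16.6
ee_pos: [0.4974, 0.2069, 0.0726]
ee_rot: [0.471, 0.529, -0.468, 0.529]
wrist_force: [-0.6, -0.2, -0.7]
opening: 0.0573
```

Run:
```python
from h import *
print(inv(read_state()['ee_pos']))
go(S(0.5,-115.5,14),down(YAW))
d=cam('wrist','w18')
P=pts(d);print(inv(np.r_[rimfit(P,read_state()['ee_pos'][:2],.08,.16)[0],0]))
```

```text
[   2.1 -119.4   72.6]
pos [0.4974 0.2069 0.0726] t 16.6 F [-0.6 -0.2 -0.7] op 0.0573
turn tool [-0.0115 -0.0038 -0.0027] rows>= 1
shift now-frame [ 0.0586 -0.0018 -0.0036]  after-turn frame [ 0.0586 -0.0016 -0.0039] rows 2
[   1.2 -116.7    0. ]
```

View pics/w18.png

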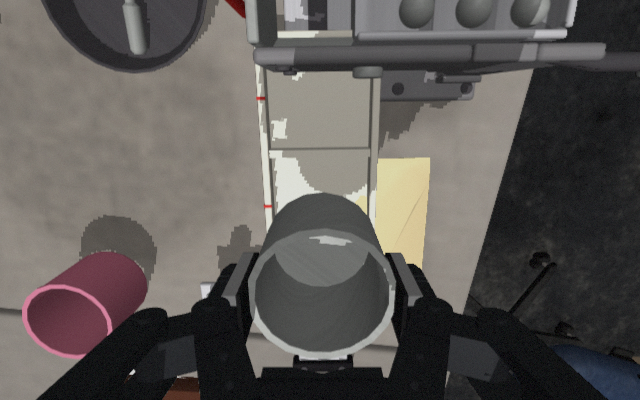

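step_arm(
  targets="0 0 -0.002 -0.005 -0.0115 -0.004 -0.003;0 0.025 0 0 0 0 0;0 0.01 0 0 0 0 0;0 0 0 0 0 0 0",
)

```text
clock: 17.05
ee_pos: [0.5003, 0.2137, 0.0444]
ee_rot: [0.47, 0.53, -0.463, 0.533]
wrist_force: [0.3, 0.6, -0.7]
opening: 0.0574
```

Run:
```python
from h import *
print(inv(read_state()['ee_pos']))
go(S(0.5,-115.5,14),down(YAW))
d=cam('wrist','w19')
P=pts(d);print(inv(np.r_[rimfit(P,read_state()['ee_pos'][:2],.06,.12)[0],0]))
print([inv(ray(d,u,v,.026)) for u,v in [(0,0)]])
```

```text
[   5.9 -113.    44.4]
pos [0.5003 0.2137 0.0444] t 17.05 F [ 0.3  0.6 -0.7] op 0.0574
turn tool [-0.0008 -0.0033 -0.0116] rows>= 1
shift now-frame [ 0.0303 -0.0057  0.0026]  after-turn frame [ 0.0304 -0.0054  0.0025] rows 1
[   4.5 -110.6    0. ]
[array([-150.7,    7.8,   26. ])]
```

View pics/w19.png

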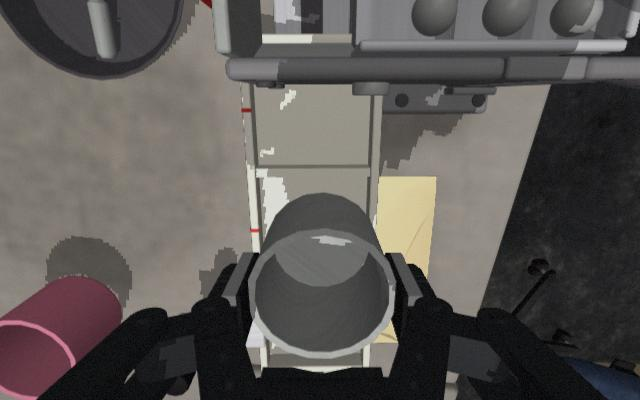

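step_arm(
  targets="0 0 -0.0065 0.003 0 -0.003 -0.012;0 0.012 -0.001 0 0 0 0;0 0 -0.001 0 0 0 -0.005",
)

```text
clock: 17.4
ee_pos: [0.4936, 0.2103, 0.035]
ee_rot: [0.466, 0.532, -0.466, 0.531]
wrist_force: [-0.3, -0.3, -2.0]
opening: 0.0572
```

Run:
```python
from h import *
print(inv(read_state()['ee_pos']))
go(S(0.5,-115.5,14),down(YAW))
d=cam('wrist','w19')
P=pts(d);print(inv(np.r_[rimfit(P,read_state()['ee_pos'][:2],.06,.12)[0],0]))
```

```text
[  -1.2 -115.5   35. ]
pos [0.4936 0.2103 0.035 ] t 17.4 F [-0.3 -0.3 -2. ] op 0.0572
turn tool [-0.0006 -0.0015  0.0016] rows>= 1
shift now-frame [0.021  0.0017 0.    ]  after-turn frame [ 0.021   0.0017 -0.    ] rows 1
[  -1.9 -112.7    0. ]
```

Now down in small rows with slight corrections.

step_arm(
  targets="0 0.008 0.001 0 0 -0.001 0;0 0.008 0 0 0 0 0;0 0.003 0 0 0 0 0;0 0 0 0 0 0 0",
)

```text
clock: 17.85
ee_pos: [0.4958, 0.2109, 0.0153]
ee_rot: [0.467, 0.532, -0.466, 0.531]
wrist_force: [-0.3, -0.8, -1.4]
opening: 0.0571
```

Run:
```python
from h import *
print(inv(read_state()['ee_pos']))
go(S(0.5,-115.5,12),down(YAW))
d=cam('wrist','w20')
P=pts(d);print(inv(np.r_[rimfit(P,read_state()['ee_pos'][:2],.05,.1)[0],0]))
```

```text
[   1.1 -115.2   15.3]
pos [0.4958 0.2109 0.0153] t 17.85 F [-0.3 -0.8 -1.4] op 0.0571
turn tool [-0.0007 -0.0009 -0.0001] rows>= 1
shift now-frame [ 0.0033 -0.0006  0.0003]  after-turn frame [ 0.0033 -0.0006  0.0003] rows 1
[   0.4 -112.     0. ]
```

View pics/w20.png

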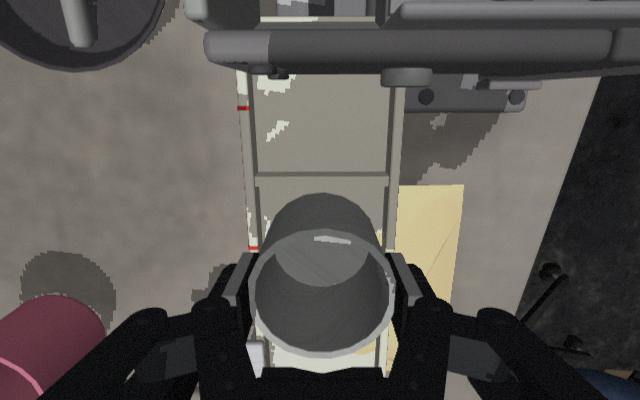

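step_arm(
  targets="0 0.003 0 0 0 0 0;0 0.003 0 0 0 0 0;0 0 0 0 0 0 0",
)

```text
clock: 18.2
ee_pos: [0.4965, 0.2113, 0.0101]
ee_rot: [0.467, 0.532, -0.466, 0.531]
wrist_force: [0.5, -0.1, -0.5]
opening: 0.0569
```

Run:
```python
from h import *
go(S(0.5,-115.5,12),down(YAW))
```

```text
pos [0.4965 0.2113 0.0101] t 18.2 F [ 0.5 -0.1 -0.5] op 0.0569
turn tool [-0.0007 -0.0016 -0.0016] rows>= 1
shift now-frame [-0.0019 -0.0012  0.0006]  after-turn frame [-0.0019 -0.0012  0.0006] rows 1
```

step_arm(
  targets="0 0.003 0 0 0 0 0;0 0 0 0 0 0 0;0 0 0 0 0 0 0",
)

```text
clock: 18.5
ee_pos: [0.4973, 0.212, 0.0114]
ee_rot: [0.468, 0.531, -0.464, 0.532]
wrist_force: [-1.2, -0.1, -0.6]
opening: 0.0571
```

Run:
```python
from h import *
go(S(0.5,-115.5,12),down(YAW))
d=cam('wrist','w20');P=pts(d)
c,r,n=rimfit(P,read_state()['ee_pos'][:2],.05,.1);print(c,r,n)
m=(abs(np.hypot(P[...,0]-c[0],P[...,1]-c[1])-r)<.002)&(P[...,2]>.05)&(P[...,2]<.1);print(np.percentile(P[m][:,2],[5,50,95]))
```

```text
pos [0.4973 0.212  0.0114] t 18.5 F [-1.2 -0.1 -0.6] op 0.0571
turn tool [-0.0004 -0.0032 -0.0053] rows>= 1
shift now-frame [-0.0007 -0.0022  0.0012]  after-turn frame [-0.0006 -0.0022  0.0012] rows 1
[0.4958 0.2156] 0.0294 9260
[0.05185809 0.0644481  0.09134725]
```

step_arm(
  targets="-0.65 0 0 0 0 0 0;-0.65 0 0 0 0 0 0;-0.65 0 0 0 0 0 0;-0.65 -0.03 -0.002 0 0 0 -0.005;-0.65 -0.045 0 0 0 0 0;-0.65 -0.045 0 0 0 0 0;-0.65 -0.03 0 0 0 0 0",
)

```text
clock: 19.25
ee_pos: [0.4906, 0.2092, 0.158]
ee_rot: [0.462, 0.535, -0.471, 0.528]
wrist_force: [0.8, 1.0, 0.6]
opening: 0.0703
```

Run:
```python
from h import *
d=cam('wrist','w21');P=pts(d);c,r,n=rimfit(P,S(0,-113,0)[:2],.058,.072);print(inv(np.r_[c,0]),r,n)
go([.5578,-.1967,.15],down(0))
```

```text
[   1.2 -112.8    0. ] 0.0277 1024
pos [0.4933 0.2103 0.1628] t 19.3 F [0.8 0.1 2.8] op 0.0704
turn tool [ 0.1303 -0.0002  0.0085] rows>= 1
shift now-frame [0.0124 0.0112 0.4119]  after-turn frame [0.0128 0.0645 0.407 ] rows 10
```

View pics/w21.png

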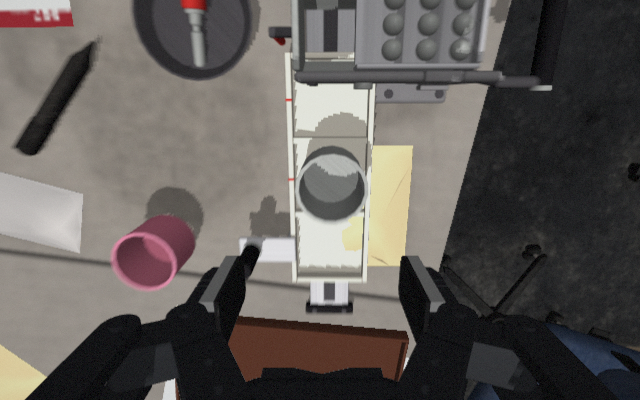

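Jar stands in bay 2 (px 332,184). Now the second jar.

step_arm(
  targets="-0.65 0 0 0 0.13 0 0.0085;-0.65 0 0.0065 0.041 0 0 0;-0.65 0 0.0065 0.041 0 0 0;-0.65 0 0.0065 0.041 0 0 0;-0.65 0 0.0065 0.041 0 0 0;-0.65 0 0.0065 0.041 0 0 0;-0.65 0 0.0065 0.041 0 0 0;-0.65 0 0.0065 0.041 0 0 0;-0.65 0 0.0065 0.041 0 0 0;-0.65 0 0.0065 0.041 0 0 0;-0.65 0 0.0065 0.041 0 0 0;-0.65 0 0 0 0 0 0;-0.65 0 0 0 0 0 0",
)

```text
clock: 20.6
ee_pos: [0.5628, -0.2134, 0.16]
ee_rot: [0.503, 0.499, -0.497, 0.5]
wrist_force: [0.3, -0.2, 0.4]
opening: 0.0705
```

Run:
```python
from h import *
d=cam('wrist','w22');P=pts(d);print(rimfit(P,(.557,-.196)))
go([.5578,-.1967,.0],down(0))
```

```text
(array([ 0.5583, -0.1968]), np.float64(0.0277), 902)
pos [ 0.5627 -0.2133  0.1599] t 20.65 F [ 0.2 -0.4  0.6] op 0.0705
turn tool [-0.0002 -0.0042 -0.0071] rows>= 1
shift now-frame [ 0.1599 -0.0061 -0.0159]  after-turn frame [ 0.1599 -0.0049 -0.0166] rows 4
```

step_arm(
  targets="-0.65 0 -0.005 -0.0166 0 -0.004 -0.007;-0.65 0.04 -0.001 0 0 0 -0.003;-0.65 0.04 -0.001 0 0 0 -0.003;-0.65 0.02 -0.001 0 0 0 -0.003;-0.65 0 0 0 0 0 0",
)

```text
clock: 21.15
ee_pos: [0.5546, -0.1857, 0.0596]
ee_rot: [0.496, 0.504, -0.499, 0.501]
wrist_force: [-0.7, -0.7, 0.9]
opening: 0.0705
```

Run:
```python
from h import *
go([.5583,-.1968,.0],down(0))
```

```text
pos [ 0.5546 -0.1857  0.0596] t 21.15 F [-0.7 -0.7  0.9] op 0.0705
turn tool [ 0.0105 -0.0008  0.0066] rows>= 1
shift now-frame [0.0595 0.004  0.0112]  after-turn frame [0.0596 0.0037 0.0111] rows 2
```

step_arm(
  targets="-0.65 0 0.003 0.011 0.0105 0 0.006;-0.65 0 0 0 0 0 0",
)

```text
clock: 21.35
ee_pos: [0.5585, -0.1942, 0.0612]
ee_rot: [0.499, 0.501, -0.499, 0.501]
wrist_force: [-0.4, -0.0, 0.3]
opening: 0.0703
```

Run:
```python
from h import *
go([.5583,-.1968,.0],down(0))
d=cam('wrist','w23')
```

```text
pos [ 0.5585 -0.1942  0.0612] t 21.35 F [-0.4 -0.   0.3] op 0.0703
turn tool [ 0.0038 -0.0006 -0.0006] rows>= 1
shift now-frame [ 0.0612 -0.0003  0.0027]  after-turn frame [ 0.0612 -0.0002  0.0026] rows 2
```

View pics/w23.png

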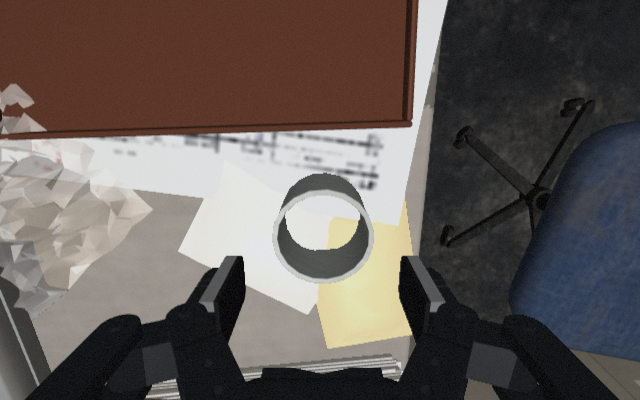

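step_arm(
  targets="-0.65 0.03 -0.001 0.0025 0.004 0 -0.003;-0.65 0.028 -0.001 0 0 0 -0.003;-0.65 0.004 0 0 0 0 -0.002;-0.65 0 0 0 0 0 0;0 0 0 0 0 0 0;0 0 0 0 0 0 0;0 0 0 0 0 0 0;0 0 0 0 0 0 0",
)

```text
clock: 22.2
ee_pos: [0.5663, -0.1995, 0.0114]
ee_rot: [0.502, 0.495, -0.498, 0.505]
wrist_force: [0.5, -0.4, -1.5]
opening: 0.0563
```

Run:
```python
from h import *
go(list(S(0,-185,0)[:2])+[.15],down(YAW))
d=cam('wrist','w24')
P=pts(d);print(rimfit(P,(.5583,-.1968)))
```

```text
pos [ 0.5663 -0.1995  0.0114] t 22.2 F [ 0.5 -0.4 -1.5] op 0.0563
turn tool [-0.1317  0.0067 -0.0138] rows>= 1
shift now-frame [-0.1414 -0.0607 -0.3402]  after-turn frame [-0.1386 -0.0174 -0.3463] rows 9
(array([ 0.565 , -0.1969]), np.float64(0.0277), 4828)
```

View pics/w24.png

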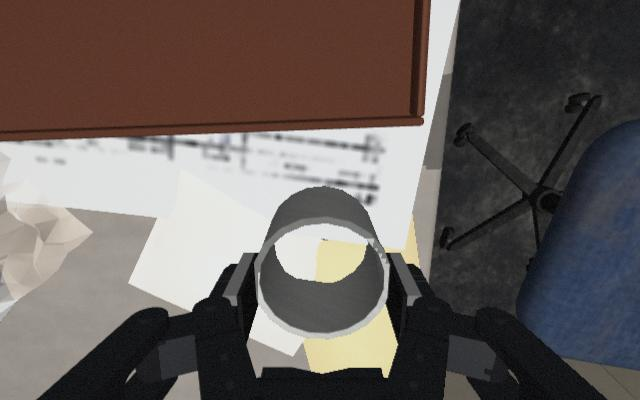

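step_arm(
  targets="-0.65 0 0 0 0 0 0;-0.65 0 0 0 0 0.006 -0.0125;-0.65 0 0 0 0 0 0",
)

```text
clock: 22.55
ee_pos: [0.5669, -0.1996, 0.0122]
ee_rot: [0.501, 0.499, -0.5, 0.5]
wrist_force: [-0.4, 0.4, -0.5]
opening: 0.0705
```

Run:
```python
from h import *
d=cam('wrist','w24')
P=pts(d);c=rimfit(P,(.56,-.1968));print(c)
go(list(c[0]-[0,.001])+[-.003],down(0))
```

```text
(array([ 0.5652, -0.1973]), np.float64(0.0277), 3731)
pos [ 0.5668 -0.1995  0.0121] t 22.6 F [-0.   0.3  0.4] op 0.0706
turn tool [-0.0006 -0.0003 -0.0022] rows>= 1
shift now-frame [ 0.0151 -0.0016 -0.0012]  after-turn frame [ 0.0151 -0.0016 -0.0012] rows 1
```

step_arm(
  targets="-0.65 0.014 -0.002 -0.001 0 0 -0.004;-0.65 0.004 0 0 0 0 -0.002;-0.65 0.001 0 0 0 0 0;0 0 0 0 0 0 0;0 0 0 0 0 0 0;0 0 0 0 0 0 0;0 0 0 0 0 0 0",
)

```text
clock: 23.3
ee_pos: [0.5645, -0.1983, -0.009]
ee_rot: [-0.499, -0.501, 0.501, -0.498]
wrist_force: [0.2, 0.2, 0.6]
opening: 0.0573
```

Run:
```python
from h import *
d=cam('wrist','w24')
P=pts(d);c=rimfit(P,(.56,-.1968));print(c)
go(list(S(0,-185,0)[:2])+[.15],down(YAW))
```

```text
(array([ 0.564, -0.197]), np.float64(0.0282), 5635)
pos [ 0.5644 -0.1983 -0.009 ] t 23.35 F [-0.3 -0.2 -0.2] op 0.0574
turn tool [-0.1315 -0.0009  0.005 ] rows>= 1
shift now-frame [-0.1585 -0.0616 -0.3399]  after-turn frame [-0.159  -0.0157 -0.3449] rows 9
```

step_arm(
  targets="0 -0.04 0 0 0 0 0;0 -0.045 0 0 0 0 0;0 -0.045 0 0 0 0 0;0 -0.025 0 0 -0.1315 0 0.004;0 0 -0.002 -0.042 0 0 0;0 0 -0.002 -0.042 0 0 0;0 0 -0.002 -0.042 0 0 0;0 0 -0.002 -0.042 0 0 0;0 0 -0.002 -0.042 0 0 0;0 0 -0.002 -0.042 0 0 0;0 0 -0.002 -0.042 0 0 0;0 0 -0.002 -0.042 0 0 0;0 0 0 0 0 0 0;0 0 0 0 0 0 0",
)

```text
clock: 24.75
ee_pos: [0.4999, 0.1436, 0.1494]
ee_rot: [0.465, 0.534, -0.466, 0.53]
wrist_force: [0.4, 0.2, -2.0]
opening: 0.0576
```

Run:
```python
from h import *
print(inv(read_state()['ee_pos']))
d=cam('wrist','w25');P=pts(d);c=rimfit(P,read_state()['ee_pos'][:2],.15,.26)[0];print(inv(np.r_[c,0]))
c2=rimfit(P,S(0,-113,0)[:2],.058,.072);print('jarA',inv(np.r_[c2[0],0]),c2)
go(S(0.5,-184.5,60),down(YAW))
```

```text
[  -3.7 -182.4  149.4]
[  -4.3 -180.7    0. ]
jarA [   1.2 -113.1    0. ] (array([0.4957, 0.213 ]), np.float64(0.0276), 1291)
pos [0.4999 0.1435 0.1494] t 24.8 F [ 0.4  0.7 -1.2] op 0.0572
turn tool [ 0.0014 -0.0046  0.0051] rows>= 1
shift now-frame [0.0894 0.0046 0.0024]  after-turn frame [0.0894 0.0042 0.0019] rows 2
```

View pics/w25.png

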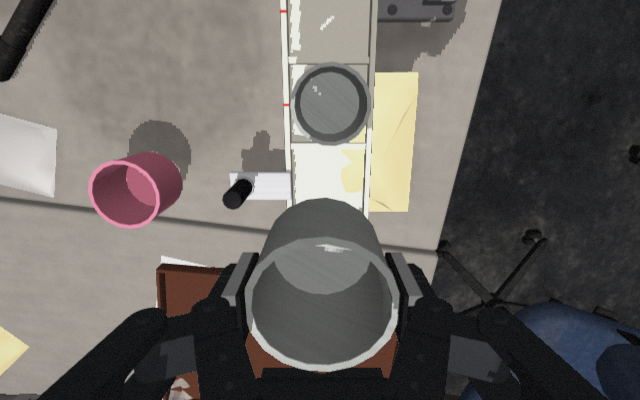

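step_arm(
  targets="0 0 0.003 0.002 0.001 -0.0046 0.004;0 0.03 0 0 0 0 -0.003;0 0.03 -0.001 0 0 0 -0.004;0 0.015 -0.001 0 0 0 -0.003;0 0 0 0 0 0 0",
)

```text
clock: 25.3
ee_pos: [0.5049, 0.1348, 0.0733]
ee_rot: [0.467, 0.53, -0.471, 0.528]
wrist_force: [0.4, -0.1, -1.6]
opening: 0.0575
```

Run:
```python
from h import *
print(inv(read_state()['ee_pos']))
go(S(0.5,-184.7,25),down(YAW))
d=cam('wrist','w26');P=pts(d);c=rimfit(P,read_state()['ee_pos'][:2],.1,.16)[0];print(inv(np.r_[c,0]))
```

```text
[ 1.000e-01 -1.918e+02  7.330e+01]
pos [0.5049 0.1348 0.0733] t 25.3 F [ 0.4 -0.1 -1.6] op 0.0575
turn tool [-0.0106  0.0019  0.0063] rows>= 1
shift now-frame [ 0.0483  0.0006 -0.0072]  after-turn frame [ 0.0483  0.0004 -0.0071] rows 2
[  -0.3 -189.7    0. ]
```

View pics/w26.png

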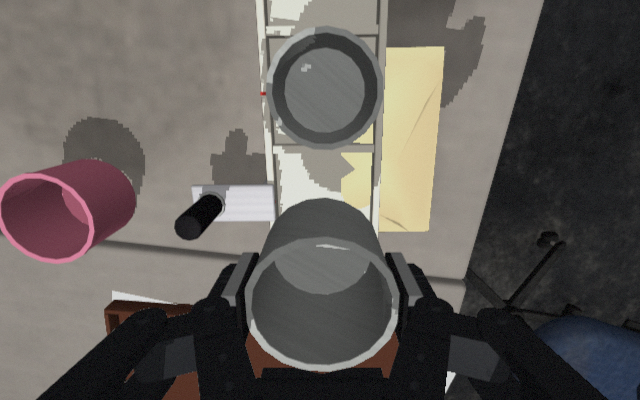

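step_arm(
  targets="0 0 0 -0.008 -0.0106 0.002 0.005;0 0.02 0 0 0 0 -0.002;0 0.012 0 0 0 0 -0.002;0 0 0 0 0 0 0",
)

```text
clock: 25.75
ee_pos: [0.5094, 0.1432, 0.0462]
ee_rot: [0.469, 0.53, -0.465, 0.532]
wrist_force: [-0.3, -0.6, -1.0]
opening: 0.0571
```

Run:
```python
from h import *
print(inv(read_state()['ee_pos']))
go(S(0.5,-184.7,25),down(YAW))
d=cam('wrist','w27');P=pts(d);c=rimfit(P,read_state()['ee_pos'][:2],.08,.13)[0];print(inv(np.r_[c,0]))
```

```text
[   5.7 -184.1   46.2]
pos [0.5094 0.1432 0.0462] t 25.75 F [-0.3 -0.6 -1. ] op 0.0571
turn tool [-0.0025 -0.0022 -0.0061] rows>= 1
shift now-frame [ 0.0211 -0.0053  0.0007]  after-turn frame [ 0.0212 -0.0052  0.0006] rows 1
[   4.5 -182.     0. ]
```

step_arm(
  targets="0 0 -0.006 0.0005 -0.002 -0.002 -0.008;0 0.01 -0.001 0 0 0 -0.003;0 0.01 0 0 0 0 -0.001;0 0 0 0 0 0 0",
)

```text
clock: 26.2
ee_pos: [0.5041, 0.1427, 0.028]
ee_rot: [0.466, 0.532, -0.466, 0.531]
wrist_force: [-1.1, 0.4, -1.0]
opening: 0.0575
```

Run:
```python
from h import *
print(inv(read_state()['ee_pos']))
go(S(0.5,-184.7,4),down(YAW))
d=cam('wrist','w27');P=pts(d);c=rimfit(P,read_state()['ee_pos'][:2],.06,.13)[0];print(inv(np.r_[c,0]))
```

```text
[   0.4 -183.9   28. ]
pos [0.5041 0.1427 0.028 ] t 26.2 F [-1.1  0.4 -1. ] op 0.0575
turn tool [ 0.0002 -0.0009  0.0012] rows>= 1
shift now-frame [0.024  0.0001 0.0008]  after-turn frame [0.024  0.0001 0.0008] rows 1
[  -0.4 -181.7    0. ]
```

View pics/w27.png

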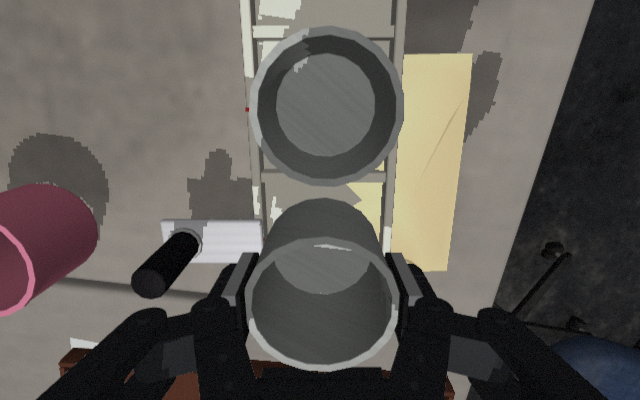

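step_arm(
  targets="0 0.008 0 0.001 0 -0.001 0;0 0.008 -0.001 0 0 0 -0.002;0 0.006 0 0 0 0 -0.001;0 0.003 0 0 0 0 0;0 0 0 0 0 0 0",
)

```text
clock: 26.75
ee_pos: [0.5047, 0.1417, 0.0041]
ee_rot: [0.466, 0.532, -0.467, 0.531]
wrist_force: [0.2, -0.5, -1.5]
opening: 0.0577
```

Run:
```python
from h import *
print(inv(read_state()['ee_pos']))
go(S(0.5,-184.7,4),down(YAW))
d=cam('wrist','w28');P=pts(d);c=rimfit(P,read_state()['ee_pos'][:2],.05,.13)[0];print(inv(np.r_[c,0]))
```

```text
[   0.8 -184.9    4.1]
pos [0.5047 0.1417 0.0041] t 26.75 F [ 0.2 -0.5 -1.5] op 0.0577
turn tool [ 0.0001 -0.0001  0.0013] rows>= 1
shift now-frame [ 0.0001 -0.0003 -0.0002]  after-turn frame [ 0.0001 -0.0003 -0.0002] rows 1
[ 1.00e-01 -1.83e+02  0.00e+00]
```

Perfectly centred; touch down and release.

step_arm(
  targets="0 0.003 0 0 0 0 0;0 0.002 0 0 0 0 0;-0.65 0 0 0 0 0 0;-0.65 0 0 0 0 0 0;-0.65 0 0 0 0 0 0;-0.65 -0.03 0 0 0 0 0;-0.65 -0.045 0 0 0 0 0;-0.65 -0.045 0 0 0 0 0;-0.65 -0.03 0 0 0 0 0;0.2 0 0 0 0 0 0",
)

```text
clock: 27.8
ee_pos: [0.5036, 0.1413, 0.1551]
ee_rot: [0.464, 0.533, -0.468, 0.53]
wrist_force: [0.4, 0.1, 0.0]
opening: 0.0574
```

Run:
```python
from h import *
d=cam('wrist','w29');P=pts(d)
for y in (-113,-183):
    c=rimfit(P,S(0,y,0)[:2],.058,.072);print(inv(np.r_[c[0],0]),c)
m=(P[...,2]>.066)&(P[...,2]<.08)&(np.hypot(P[...,0]-S(-75,-183,0)[0],P[...,1]-S(-75,-183,0)[1])<.02)
print('post',inv(np.median(P[m],0)),m.sum())
go(S(-75,-183,100),down(YAW))
go(S(-75,-183,100),down(YAW-np.pi/2))
d=cam('top','t29')
```

```text
[   1.3 -113.4    0. ] (array([0.4958, 0.2127]), np.float64(0.0278), 1116)
[   0.3 -183.9    0. ] (array([0.504 , 0.1427]), np.float64(0.0279), 913)
post [ -74.  -183.3   70.4] 315
pos [0.5025 0.141  0.1531] t 27.85 F [ 0.2 -0.1  0.2] op 0.05
turn tool [0.0001 0.0009 0.0091] rows>= 1
shift now-frame [ 0.0537 -0.0731 -0.0024]  after-turn frame [ 0.0531 -0.0736 -0.0023] rows 3
pos [0.5025 0.141  0.1531] t 27.85 F [ 0.2 -0.1  0.2] op 0.05
turn tool [1.5708 0.0078 0.0065] rows>= 11
shift now-frame [ 0.0537 -0.0731 -0.0024]  after-turn frame [ 0.0531 -0.0023  0.0736] rows 3
```

View pics/w29.png

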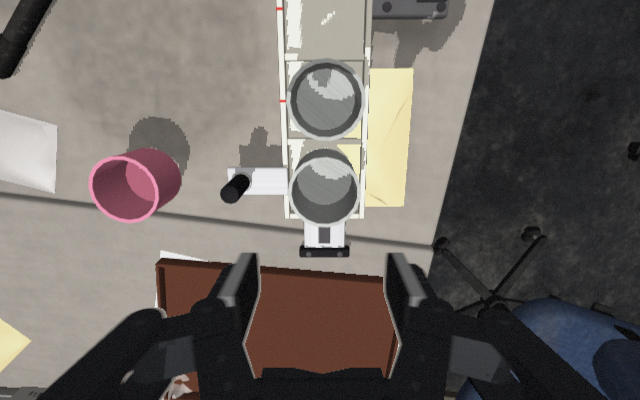

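step_arm(
  targets="0 0 -0.037 -0.001 0 0 0.009;0 0 -0.037 -0.001 0 0 0;0 0 0 0 -0.143 0 0;0 0 0 0 -0.143 0 0;0 0 0 0 -0.143 0 0;0 0 0 0 -0.143 0 0;0 0 0 0 -0.143 0 0;0 0 0 0 -0.143 0 0;0 0 0 0 -0.143 0 0;0 0 0 0 -0.143 0 0;0 0 0 0 -0.143 0 0;0 0 0 0 -0.143 0 0;0 0 0 0 -0.143 0 0;0 0 0 0 0 0 0",
)

```text
clock: 29.3
ee_pos: [0.4002, 0.1251, 0.1172]
ee_rot: [-0.075, 0.728, 0.065, 0.678]
wrist_force: [-0.1, -0.2, 0.6]
opening: 0.0428
```

Run:
```python
from h import *
print(inv(read_state()['ee_pos']),read_state()['joints'].round(2))
go(S(-74,-183.3,50),down(YAW+np.pi/2))
d=cam('wrist','w30');P=pts(d)
t=np.array(d['tvec']).reshape(3);Rm=cv2.Rodrigues(np.array(d['rvec'],float))[0];print('cam at',inv(-Rm.T@t))
m=(P[...,2]>.066)&(P[...,2]<.08)&(np.hypot(P[...,0]-S(-75,-183,0)[0],P[...,1]-S(-75,-183,0)[1])<.02)
print('post',inv(np.median(P[m],0)),m.sum())
```

```text
[-104.9 -187.8  117.2] [ 0.3   0.21 -0.28  1.15 -0.    0.11]
pos [0.4002 0.1251 0.1172] t 29.3 F [-0.1 -0.2  0.6] op 0.0428
turn tool [ 0.0672 -0.0712  0.0106] rows>= 1
shift now-frame [0.0648 0.0029 0.0358]  after-turn frame [0.0672 0.0045 0.0309] rows 2
cam at [-171.5 -191.5  289.2]
post [ -75.7 -184.    70.3] 382
```

View pics/w30.png

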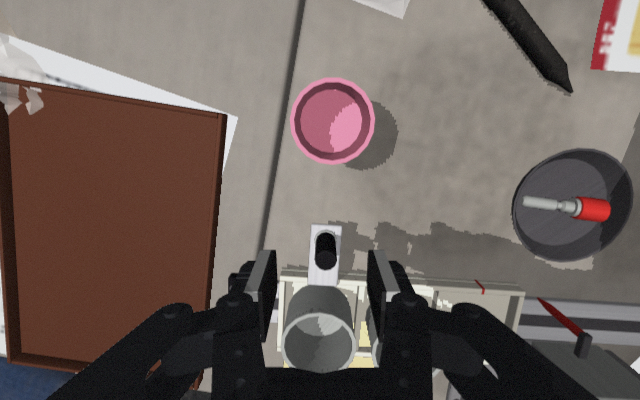

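step_arm(
  targets="0 0 0.005 0.01 0.067 -0.071 0.01;0 0 0 0.02 0 0 0;0 0 0 0 0 0 0",
)

```text
clock: 29.65
ee_pos: [0.4254, 0.1334, 0.1119]
ee_rot: [-0.042, 0.708, 0.04, 0.703]
wrist_force: [0.3, 0.7, -0.4]
opening: 0.0429
```

Run:
```python
from h import *
print(inv(read_state()['ee_pos']))
go(S(-75,-183.3,12),down(YAW+np.pi/2))
```

```text
[ -78.9 -182.8  111.9]
pos [0.4254 0.1334 0.1119] t 29.65 F [ 0.3  0.7 -0.4] op 0.0429
turn tool [-0.0142 -0.0075  0.0021] rows>= 1
shift now-frame [ 0.0999 -0.0002  0.0046]  after-turn frame [ 0.0999 -0.0005  0.0039] rows 3
```

step_arm(
  targets="0 0.03 0 0.004 -0.014 -0.0075 0.002;0 0.03 0 0 0 0 0;0 0.005 0 0 0 0 0;0 0 0 0 0 0 0",
)

```text
clock: 30.05
ee_pos: [0.4266, 0.1331, 0.0439]
ee_rot: [-0.044, 0.707, 0.043, 0.704]
wrist_force: [-0.4, -0.1, -0.0]
opening: 0.043
```

Run:
```python
from h import *
print(inv(read_state()['ee_pos']))
go(S(-75,-183.3,12),down(YAW+np.pi/2))
cam('wrist','w31')
```

```text
[ -77.7 -183.3   43.9]
pos [0.4266 0.1331 0.0439] t 30.05 F [-0.4 -0.1 -0. ] op 0.043
turn tool [-0.0075 -0.0045  0.0006] rows>= 1
shift now-frame [ 0.0319 -0.      0.0029]  after-turn frame [ 0.0319 -0.      0.0027] rows 1
```

View pics/w31.png

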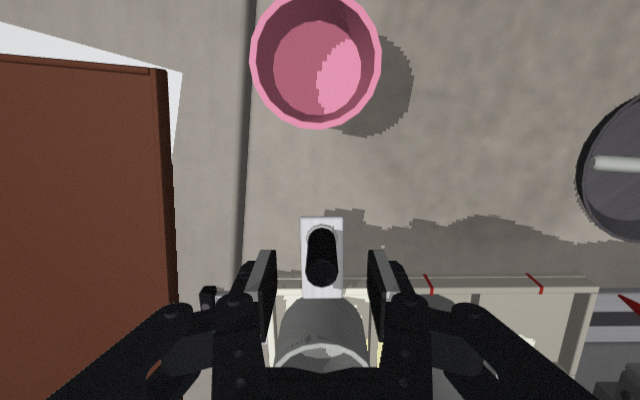

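step_arm(
  targets="0 0.02 0 0.003 -0.007 -0.0045 0;0 0.01 0 0 0 0 0;1 0 0 0 0 0 0;1 0 0 0 0 0 0;1 0 0 0 0 0 0;1 0 0 0 0 0 0",
  newtons=50,
)

```text
clock: 30.7
ee_pos: [0.4325, 0.1345, 0.0179]
ee_rot: [-0.045, 0.703, 0.046, 0.708]
wrist_force: [1.5, 0.3, -8.9]
opening: 0.0147
```

Run:
```python
from h import *
print(inv(read_state()['ee_pos']))
go(S(-75,-183.3+113.3,12),down(YAW+np.pi/2))
cam('wrist','w32')
```

```text
[ -71.7 -182.7   17.9]
pos [0.4325 0.1345 0.0179] t 30.7 F [ 1.5  0.3 -8.9] op 0.0147
turn tool [-0.0023  0.0064 -0.0004] rows>= 1
shift now-frame [ 0.0059  0.1127 -0.0036]  after-turn frame [ 0.0059  0.1127 -0.0033] rows 3
```

View pics/w32.png

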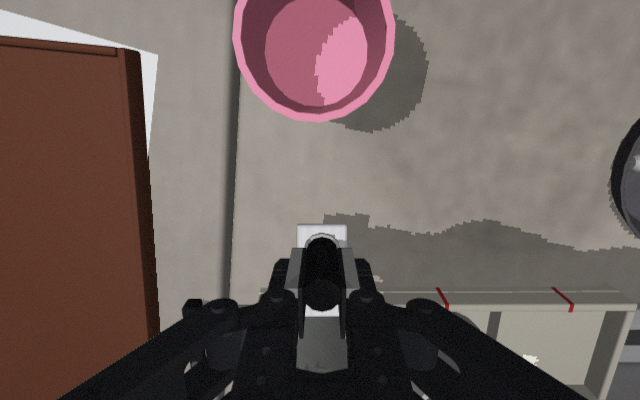

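step_arm(
  targets="1 0 0.01 -0.002 0 0.006 0;1 0 0.02 0 0 0 0;1 0 0.02 0 0 0 0;1 0 0.02 0 0 0 0;1 0 0.02 0 0 0 0;1 0 0.01 0 0 0 0;1 0 0 0 0 0 0",
)

```text
clock: 31.45
ee_pos: [0.4192, 0.2325, 0.0179]
ee_rot: [-0.046, 0.705, 0.041, 0.707]
wrist_force: [0.5, 1.4, -6.1]
opening: 0.0145
```

Run:
```python
from h import *
print(inv(read_state()['ee_pos']))
go(S(-73,-70,18),down(YAW+np.pi/2))
d=cam('wrist','w33')
hsv=cv2.cvtColor(d['image'],cv2.COLOR_BGR2HSV)
r=(((hsv[...,0]<10)|(hsv[...,0]>170))&(hsv[...,1]>120)&(hsv[...,2]>80))
n,l,st,c=cv2.connectedComponentsWithStats(r.astype(np.uint8))
for i in range(1,n):
    if st[i][4]>8: print(c[i].round(1),st[i],inv(ray(d,*c[i],.026)))
```

```text
[-72.1 -83.7  17.9]
pos [0.4192 0.2325 0.0179] t 31.45 F [ 0.5  1.4 -6.1] op 0.0145
turn tool [-0.0077  0.0021  0.0078] rows>= 1
shift now-frame [-0.0002  0.0137 -0.001 ]  after-turn frame [-0.0001  0.0137 -0.0009] rows 1
[563.3 168.9] [ 530  149   61   40 1824] [-115.4   32.6   26. ]
[444.8 299.1] [438 288  13  23  68] [-42.6 -16.7  26. ]
[569.1 301. ] [557 288  20  24  66] [-41.3  51.5  26. ]
[493.1 333.3] [488 326  12  15  35] [-20.   13.1  26. ]
```

View pics/w33.png

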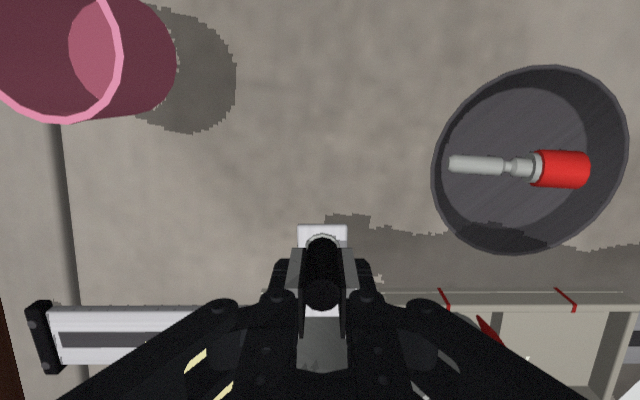

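step_arm(
  targets="1 0 0.008 0 -0.0077 0.002 0.0078;1 0 0.006 0 0 0 0;1 0 0 0 0 0 0",
)

```text
clock: 31.8
ee_pos: [0.4175, 0.2447, 0.0179]
ee_rot: [-0.046, 0.706, 0.045, 0.706]
wrist_force: [-0.2, 1.6, -5.0]
opening: 0.014
```

Run:
```python
from h import *
print(inv(read_state()['ee_pos']))
d=cam('wrist','w34')
hsv=cv2.cvtColor(d['image'],cv2.COLOR_BGR2HSV)
r=(((hsv[...,0]<10)|(hsv[...,0]>170))&(hsv[...,1]>120)&(hsv[...,2]>80))
n,l,st,c=cv2.connectedComponentsWithStats(r.astype(np.uint8))
for i in range(1,n):
    if st[i][4]>8: print(c[i].round(1),st[i],inv(ray(d,*c[i],.026)))
cv2.imwrite('pics/w34c.png',cv2.resize(d['image'][260:380,390:640],None,fx=3.2,fy=4,interpolation=cv2.INTER_CUBIC))
```

```text
[-72.2 -71.5  17.9]
[538.1 170. ] [ 506  151   59   39 1762] [-115.3   33.    26. ]
[443.3 298.7] [436 289  13  22  71] [-43.1  -5.1  26. ]
[566.2 300.5] [552 288  23  25  83] [-41.9  62.8  26. ]
```

View pics/w34c.png

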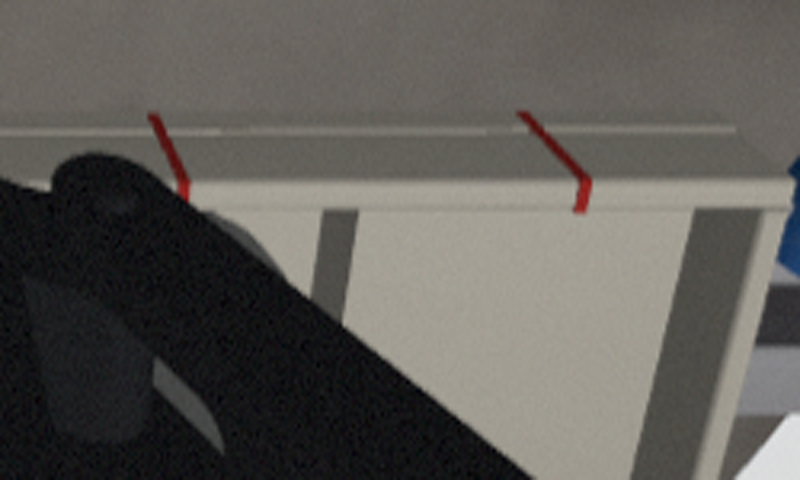

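Run:
```python
from h import *
d=cam('wrist')
print(inv(ray(d,572.5,308.7,.026)),inv(ray(d,447.8,307.5,.026)))
d=cam('top','t34');cv2.imwrite('pics/t34c.png',cv2.resize(d['image'][150:220,220:350],None,fx=6,fy=6,interpolation=cv2.INTER_CUBIC))
```

```text
[-36.5  67.4  26. ] [-37.5  -2.1  26. ]
```

View pics/t34c.png

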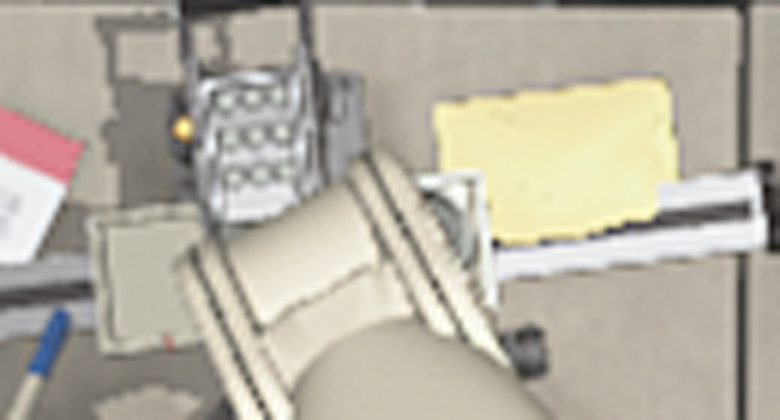

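step_arm(
  targets="1 0 0.003 0 0 0 0;1 0 0 0 0 0 0;0 0 0 0 0 0 0;0 0 0 0 0 0 0;0 0 0 0 0 0 0;0 -0.03 0 0 0 0 0;0 -0.04 0 -0.01 0 0 0;0 -0.04 0 -0.03 0 0 0;0 -0.03 0 -0.03 0 0 0;0 -0.03 0 0 0 0 0",
)

```text
clock: 32.95
ee_pos: [0.3448, 0.2365, 0.1922]
ee_rot: [-0.046, 0.707, 0.042, 0.704]
wrist_force: [0.6, 0.9, 0.4]
opening: 0.0428
```

Run:
```python
from h import *
print(inv(read_state()['ee_pos']))
d=cam('wrist','w35')
hsv=cv2.cvtColor(d['image'],cv2.COLOR_BGR2HSV)
r=(((hsv[...,0]<10)|(hsv[...,0]>170))&(hsv[...,1]>120)&(hsv[...,2]>80))
n,l,st,c=cv2.connectedComponentsWithStats(r.astype(np.uint8))
for i in range(1,n):
    if st[i][4]>8: print(c[i].round(1),st[i],inv(ray(d,*c[i],.026)))
```

```text
[-145.3  -70.1  192.2]
[417.3  40.6] [409   0  19  93 967] [-269.9   16.3   26. ]
[ 65.7 243.4] [    0   141   140   205 23791] [ -70.  -351.9   26. ]
[425.5 202.5] [415 193  22  20 381] [-115.3   37.2   26. ]
[448.  266.9] [446 264   4   7   9] [-39.8  68.9  26. ]
```

View pics/w35.png

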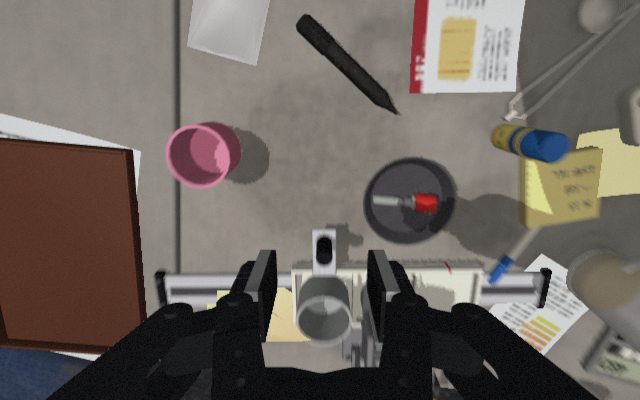

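step_arm(
  targets="0.2 -0.01 0 0 0.143 0 0;0.2 -0.005 0 0 0.143 0 0;0.2 -0.005 0 0 0.143 0 0;0.2 -0.005 0 0 0.143 0 0;0.2 -0.005 0 0 0.143 0 0;0.2 -0.005 0 0 0.143 0 0;0.2 -0.005 0 0 0.143 0 0;0.2 -0.005 0 0 0.143 0 0;0.2 -0.005 0 0 0.143 0 0;0.2 0 0 0 0.143 0 0;0.2 0 0 0 0.143 0 0;0.2 0 0 0 0 0 0",
)

```text
clock: 34.2
ee_pos: [0.3534, 0.2405, 0.2578]
ee_rot: [0.495, 0.51, -0.477, 0.518]
wrist_force: [-0.9, -0.1, 0.6]
opening: 0.0341
```

Run:
```python
from h import *
print(inv(read_state()['ee_pos']),read_state()['joints'].round(2))
go(S(126,-5,180),down(YAW))
```

```text
[-136.3  -67.2  257.8] [ 0.6   0.05 -0.08  1.41 -0.01  2.12]
pos [0.3534 0.2405 0.2578] t 34.2 F [-0.9 -0.1  0.6] op 0.0341
turn tool [-0.0742 -0.0084 -0.0263] rows>= 1
shift now-frame [ 0.0852  0.2548 -0.0807]  after-turn frame [ 0.0778  0.2623 -0.0622] rows 7
```

step_arm(
  targets="0.2 0 0 0 -0.074 -0.008 -0.026;0.2 0.005 0.042 -0.0105 0 0 0;0.2 0.005 0.042 -0.0105 0 0 0;0.2 0.005 0.042 -0.0105 0 0 0;0.2 0.005 0.042 -0.0105 0 0 0;0.2 0.005 0.042 -0.0105 0 0 0;0.2 0.005 0.042 -0.01 0 0 0;0.2 0 0 0 0 0 0;0.2 0 0 0 0 0 0",
)

```text
clock: 35.1
ee_pos: [0.6038, 0.3421, 0.2208]
ee_rot: [0.457, 0.54, -0.458, 0.539]
wrist_force: [-0.3, 0.1, 0.9]
opening: 0.0338
```

Run:
```python
from h import *
print(inv(read_state()['ee_pos']))
go(S(126,0,130),down(YAW))
d=cam('wrist','w36');P=pts(d)
print(proj(d,[S(126,0,110),S(126,-31,110),S(126,31,110),S(-37,0,34)]).round())
hsv=cv2.cvtColor(d['image'],cv2.COLOR_BGR2HSV)
r=(((hsv[...,0]<10)|(hsv[...,0]>170))&(hsv[...,1]>120)&(hsv[...,2]>80))
n,l,st,c=cv2.connectedComponentsWithStats(r.astype(np.uint8))
for i in range(1,n):
    if st[i][4]>4: print(c[i].round(1),st[i],inv(ray(d,*c[i],.026)))
```

```text
[125.2   0.7 220.8]
pos [0.6038 0.3421 0.2208] t 35.1 F [-0.3  0.1  0.9] op 0.0338
turn tool [0.0331 0.0006 0.0021] rows>= 1
shift now-frame [0.0908 0.0009 0.0007]  after-turn frame [0.0908 0.0008 0.0007] rows 3
[[324. 189.]
 [323. 222.]
 [325. 153.]
 [172. 164.]]
[169.7  95.8] [168  95   5   2   6] [-35.8  70.4  26. ]
[107.8 123.4] [ 96 112  24  23 460] [-104.4   40.2   26. ]
[  8.9 133.6] [  0 129  17   9 118] [-212.2   25.9   26. ]
[101.  357.5] [ 99 356   6   5  13] [-163.3 -269.1   26. ]
[163.8 368. ] [158 363  13  14  52] [ -80.9 -283.8   26. ]
[208.5 387.8] [191 368  29  32 457] [ -22.6 -316.    26. ]
```

View pics/w36.png

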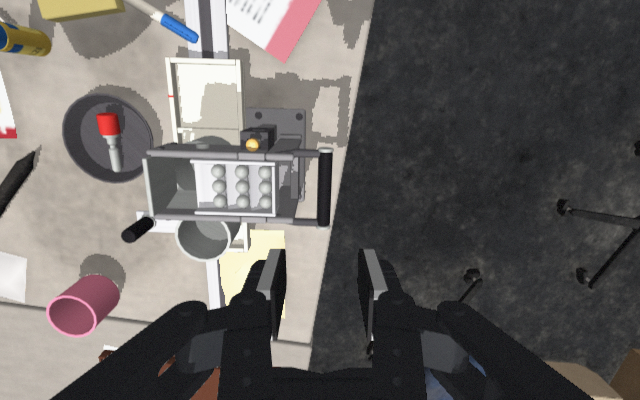

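Run:
```python
import cv2
im=cv2.imread('pics/w36.png');cv2.imwrite('pics/w36c.png',cv2.resize(im[80:270,110:350],None,fx=3.3,fy=3.1,interpolation=cv2.INTER_CUBIC))
```

```text
(no output)
```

View pics/w36c.png

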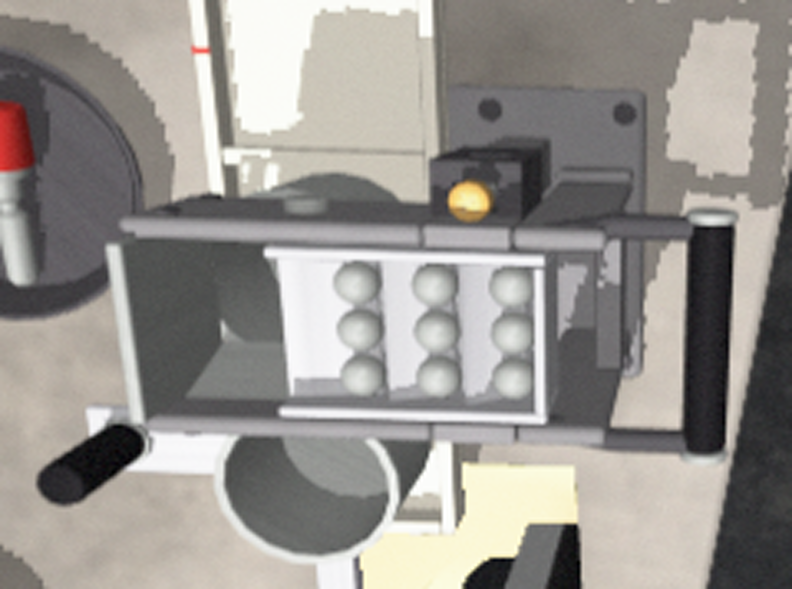

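step_arm(
  targets="0.35 0 0 0 0.033 0 0.002;0.35 0.03 0 0 0 0 -0.003;0.35 0.03 -0.001 0 0 0 -0.003;0.35 0.015 0 0 0 0 -0.002;0.35 0 0 0 0 0 0",
)

```text
clock: 35.65
ee_pos: [0.5981, 0.3403, 0.1521]
ee_rot: [0.465, 0.534, -0.464, 0.532]
wrist_force: [0.2, -0.6, 0.3]
opening: 0.0275
```

Run:
```python
from h import *
print(inv(read_state()['ee_pos']))
go(S(126,0,68),down(YAW))
d=cam('wrist','w37');P=pts(d)
print(proj(d,[S(126,0,110),S(126,-31,110),S(126,31,110),S(-37,0,34)]).round())
```

```text
[119.3  -0.3 152.1]
pos [0.5981 0.3403 0.1521] t 35.65 F [ 0.2 -0.6  0.3] op 0.0275
turn tool [ 0.0066 -0.0023  0.0005] rows>= 1
shift now-frame [ 0.0841  0.0067 -0.0001]  after-turn frame [ 0.0841  0.0067 -0.0003] rows 2
[[333. 215.]
 [332. 257.]
 [334. 170.]
 [146. 184.]]
```

View pics/w37.png

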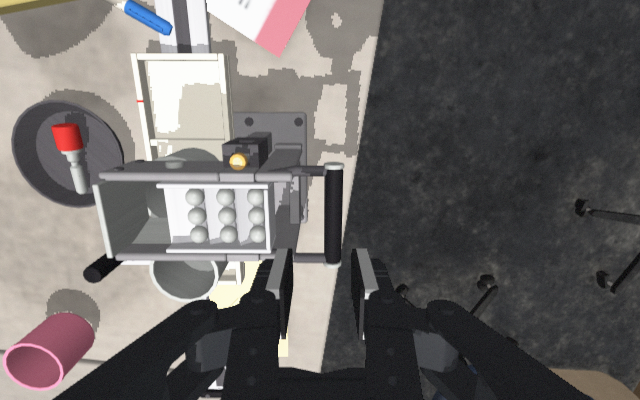

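step_arm(
  targets="0.35 0 0.0065 0 0.006 -0.002 0;0.35 0.02 0 0 0 0 0;0.35 0.015 0 0 0 0 0;0.35 0 0 0 0 0 0",
)

```text
clock: 36.1
ee_pos: [0.6091, 0.3436, 0.1291]
ee_rot: [0.472, 0.53, -0.46, 0.534]
wrist_force: [0.5, 0.4, -0.6]
opening: 0.0277
```

Run:
```python
from h import *
print(inv(read_state()['ee_pos']))
go(S(126,0,68),down(YAW))
d=cam('wrist','w38');P=pts(d)
print(proj(d,[S(126,0,110)]).round())
```

```text
[130.7   1.5 129.1]
pos [0.6091 0.3436 0.1291] t 36.1 F [ 0.5  0.4 -0.6] op 0.0277
turn tool [ 0.0016 -0.0067 -0.0169] rows>= 1
shift now-frame [ 0.061  -0.0058  0.0019]  after-turn frame [ 0.0611 -0.0047  0.0015] rows 2
[[315. 231.]]
```

View pics/w38.png

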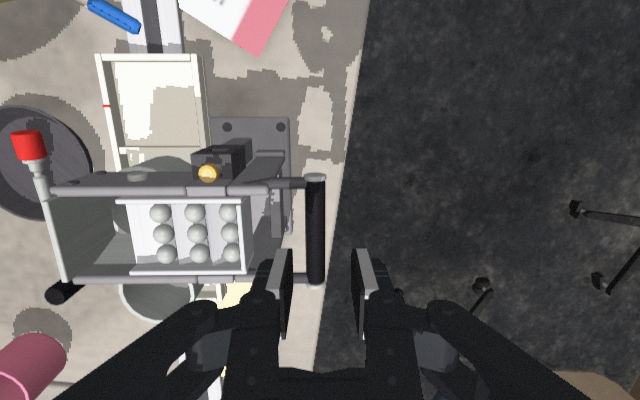

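step_arm(
  targets="0.35 0 -0.005 0.001 0.001 -0.007 -0.018;0.35 0.015 0 0 0 0 -0.003;0.35 0 0 0 0 0 0",
)

```text
clock: 36.45
ee_pos: [0.6066, 0.3433, 0.1191]
ee_rot: [0.467, 0.532, -0.465, 0.532]
wrist_force: [-0.1, 0.5, -0.8]
opening: 0.0281
```

Run:
```python
from h import *
print(inv(read_state()['ee_pos']))
go(S(126,0,68),down(YAW))
```

```text
[128.2   1.6 119.1]
pos [0.6066 0.3433 0.1191] t 36.45 F [-0.1  0.5 -0.8] op 0.0281
turn tool [ 0.0006 -0.0024 -0.0025] rows>= 1
shift now-frame [ 0.0511 -0.0023  0.0017]  after-turn frame [ 0.0511 -0.0022  0.0016] rows 2
```

step_arm(
  targets="0.35 0.015 -0.003 0.001 0 -0.002 -0.004;0.35 0.01 -0.001 0 0 0 -0.002;0.35 0 0 0 0 0 0",
)

```text
clock: 36.75
ee_pos: [0.6035, 0.3422, 0.0939]
ee_rot: [0.466, 0.533, -0.466, 0.531]
wrist_force: [0.5, -0.5, 0.0]
opening: 0.0274
```

Run:
```python
from h import *
print(inv(read_state()['ee_pos']))
go(S(126,0,68),down(YAW))
d=cam('wrist','w39');P=pts(d)
print(proj(d,[S(126,0,110)]).round())
```

```text
[124.9   0.9  93.9]
pos [0.6035 0.3422 0.0939] t 36.75 F [ 0.5 -0.5  0. ] op 0.0274
turn tool [ 0.0007 -0.001   0.0021] rows>= 1
shift now-frame [0.0259 0.0011 0.0009]  after-turn frame [0.0259 0.0011 0.0009] rows 1
[[325. 258.]]
```

View pics/w39.png

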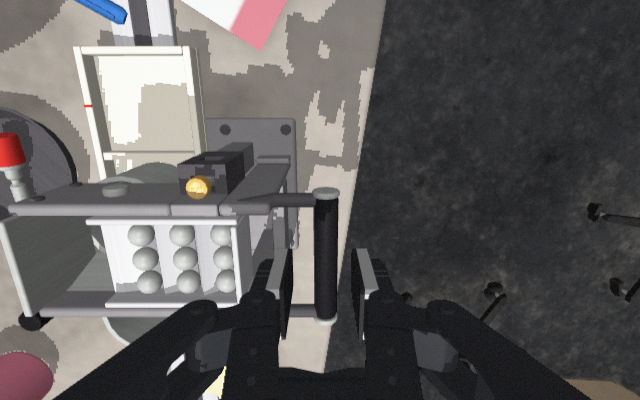

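step_arm(
  targets="0.35 0.012 0.001 0.001 0 -0.001 0;0.35 0.01 0 0 0 0 -0.002;0.35 0.004 0 0 0 0 -0.001;0.35 0 0 0 0 0 0",
)

```text
clock: 37.2
ee_pos: [0.6057, 0.3417, 0.0674]
ee_rot: [0.465, 0.533, -0.467, 0.531]
wrist_force: [0.4, -0.9, -0.6]
opening: 0.0278
```

Run:
```python
from h import *
print(inv(read_state()['ee_pos']))
go(S(126,0,66),down(YAW))
d=cam('wrist','w40');P=pts(d)
print(proj(d,[S(126,0,110)]).round())
```

```text
[1.271e+02 1.000e-01 6.740e+01]
pos [0.6057 0.3417 0.0674] t 37.2 F [ 0.4 -0.9 -0.6] op 0.0278
turn tool [ 0.0007 -0.0007  0.0029] rows>= 1
shift now-frame [ 0.0014 -0.0011  0.0001]  after-turn frame [ 0.0014 -0.0011  0.0001] rows 1
[[321. 285.]]
```

View pics/w40.png

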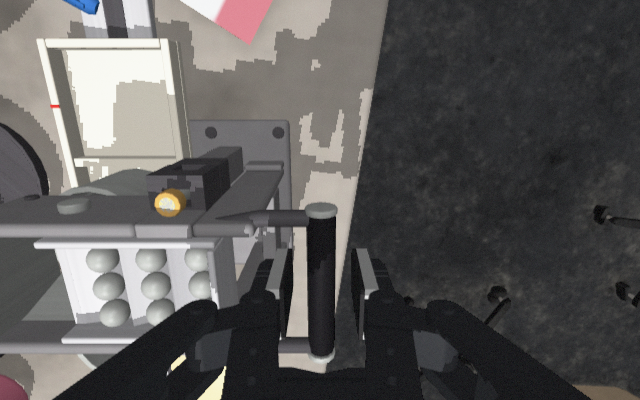

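step_arm(
  targets="0.35 0.005 -0.001 0 0 0 0;0.35 0.001 0 0 0 0 0;1 0 0 0 0 0 0;1 0 0 0 0 0 0;1 0 0 0 0 0 0",
  newtons=25,
)

```text
clock: 37.75
ee_pos: [0.6054, 0.342, 0.0621]
ee_rot: [0.466, 0.532, -0.466, 0.531]
wrist_force: [-0.3, -0.8, -0.8]
opening: 0.0112
```

```bash
cat >> h.py <<'E'
def arc(th,p0,r0):
    # target ee pose when tray is turned from level; p0 level ee pos (station mm), r0 rot
    h=np.array([20,0,100.]); p=np.array(p0,float)-h
    c,s=np.cos(th),np.sin(th)
    q=np.array([c*p[0]-s*p[2],p[1],s*p[0]+c*p[2]])+h
    return S(*q), R.from_rotvec(-th*(Rs@[0,1,0]))*r0
E
python3 - <<'E'
from h import *
s=read_state();p0=inv(s['ee_pos']);r0=R.from_quat(s['ee_rot']);print(p0,s['opening'],s['wrist_force'],s['ee_rot'])
for th in (.1,.2,.3,.33,.4,.56):
    q,r=arc(th,p0,r0);print(th,inv(q));go(q,r)
E
```

```text
[126.8   0.4  62.1] 0.01119011421060801 [-0.27288545 -0.83866977 -0.77726954] [ 0.46616843  0.53236388 -0.46590852  0.53122965]
0.1 [130.1   0.4  73. ]
pos [0.6054 0.342  0.0621] t 37.75 F [-0.3 -0.8 -0.8] op 0.0112
turn tool [-0.0001 -0.0001  0.1   ] rows>= 1
shift now-frame [-0.0109  0.0032  0.    ]  after-turn frame [-0.0105  0.0043  0.    ] rows 1
0.2 [132.2   0.4  84.1]
pos [0.6054 0.342  0.0621] t 37.75 F [-0.3 -0.8 -0.8] op 0.0112
turn tool [-3.e-04 -1.e-04  2.e-01] rows>= 2
shift now-frame [-0.022   0.0054  0.    ]  after-turn frame [-0.0205  0.0096  0.    ] rows 1
0.3 [133.2   0.4  95.4]
pos [0.6054 0.342  0.0621] t 37.75 F [-0.3 -0.8 -0.8] op 0.0112
turn tool [-4.e-04 -2.e-04  3.e-01] rows>= 3
shift now-frame [-0.0333  0.0064  0.    ]  after-turn frame [-0.0299  0.0159  0.    ] rows 1
0.33 [133.3   0.4  98.8]
pos [0.6054 0.342  0.0621] t 37.75 F [-0.3 -0.8 -0.8] op 0.0112
turn tool [-5.0e-04 -2.0e-04  3.3e-01] rows>= 3
shift now-frame [-0.0367  0.0065 -0.    ]  after-turn frame [-0.0326  0.018   0.    ] rows 1
0.4 [133.1   0.4 106.7]
pos [0.6054 0.342  0.0621] t 37.75 F [-0.3 -0.8 -0.8] op 0.0112
turn tool [-6.e-04 -3.e-04  4.e-01] rows>= 3
shift now-frame [-0.0446  0.0063 -0.    ]  after-turn frame [-0.0387  0.0232  0.    ] rows 2
0.56 [130.6   0.4 124.6]
pos [0.6054 0.342  0.0621] t 37.75 F [-0.3 -0.8 -0.8] op 0.0112
turn tool [-8.0e-04 -4.0e-04  5.6e-01] rows>= 4
shift now-frame [-0.0626  0.0037 -0.    ]  after-turn frame [-0.051   0.0364  0.    ] rows 2
```

step_arm(
  targets="1 -0.007 -0.001 0 0 0 0;1 -0.007 -0.001 0 0 0 0;1 -0.007 -0.001 0 0 0 0;1 0 0 0 0 0 0",
)

```text
clock: 38.15
ee_pos: [0.6015, 0.3414, 0.0831]
ee_rot: [0.465, 0.533, -0.467, 0.531]
wrist_force: [0.2, 0.8, -3.1]
opening: 0.0109
```

Run:
```python
from h import *
print(inv(read_state()['ee_pos']))
go(S(118,.4,97),down(YAW))
d=cam('wrist','w41');P=pts(d)
for x in (126,): pass
```

```text
[122.9   0.4  83.1]
pos [0.6015 0.3414 0.0831] t 38.15 F [ 0.2  0.8 -3.1] op 0.0109
turn tool [ 0.0009 -0.0008  0.0031] rows>= 1
shift now-frame [-0.0139 -0.0049 -0.    ]  after-turn frame [-0.0139 -0.0049 -0.    ] rows 1
```

View pics/w41.png

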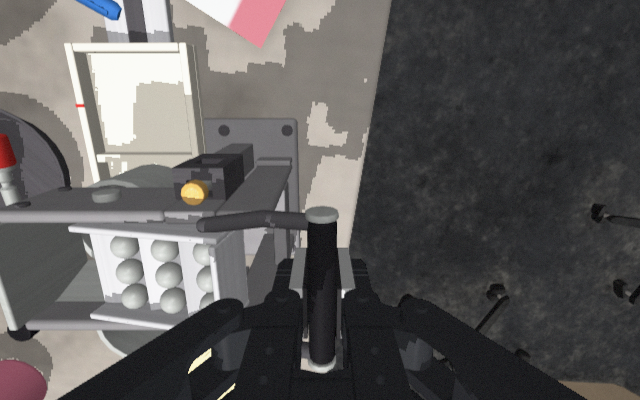

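step_arm(
  targets="1 -0.005 -0.002 0 0 0 0.001;1 -0.005 -0.001 0 0 0 0;1 -0.004 -0.001 0 0 0 0;1 0 0 0 0 0 0;1 0 0 0 0 0 0;1 0 0 0 0 0 0;1 0 0 0 0 0 0;1 0 0 0 0 0 0",
)

```text
clock: 39.0
ee_pos: [0.5966, 0.3407, 0.0972]
ee_rot: [0.465, 0.533, -0.467, 0.531]
wrist_force: [0.7, -0.8, -3.9]
opening: 0.0111
```

Run:
```python
from h import *
print(inv(read_state()['ee_pos']),read_state()['wrist_force'])
d=cam('wrist','w42')
d=cam('top','t42');cv2.imwrite('pics/t42c.png',cv2.resize(d['image'][140:220,220:350],None,fx=6,fy=6,interpolation=cv2.INTER_CUBIC))
```

```text
[117.9   0.4  97.2] [ 0.74909338 -0.76848948 -3.94193829]
```

View pics/w42.png

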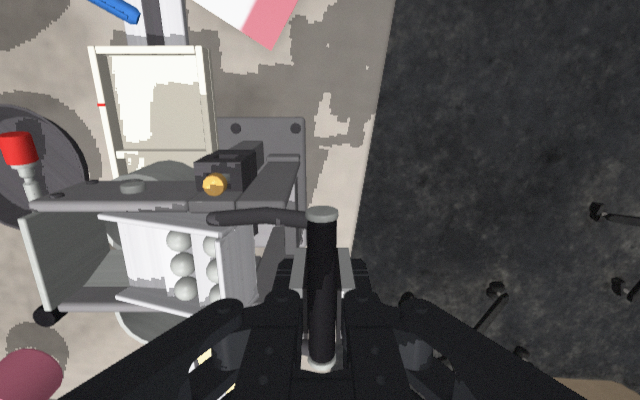

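step_arm(
  targets="1 0 0 0 0 0 0;1 0.008 0.002 0 0 0 0;1 0.009 0.002 0 0 0 0;1 0.009 0.002 0 0 0 0;1 0.008 0.002 0 0 0 0;1 0 0 0 0 0 0",
)

```text
clock: 39.7
ee_pos: [0.6054, 0.342, 0.0635]
ee_rot: [0.466, 0.533, -0.466, 0.531]
wrist_force: [-1.9, -0.1, 2.1]
opening: 0.0109
```

Run:
```python
from h import *
print(inv(read_state()['ee_pos']),read_state()['wrist_force'])
go(S(126.8,.4,62),down(YAW))
d=cam('wrist','w43')
```

```text
[126.8   0.5  63.5] [-1.87916651 -0.10062431  2.13476099]
pos [0.6054 0.342  0.0635] t 39.7 F [-1.9 -0.1  2.1] op 0.0109
turn tool [ 0.0008 -0.0021  0.0014] rows>= 1
shift now-frame [ 0.0015 -0.      0.0001]  after-turn frame [ 0.0015 -0.      0.0001] rows 1
```

View pics/w43.png

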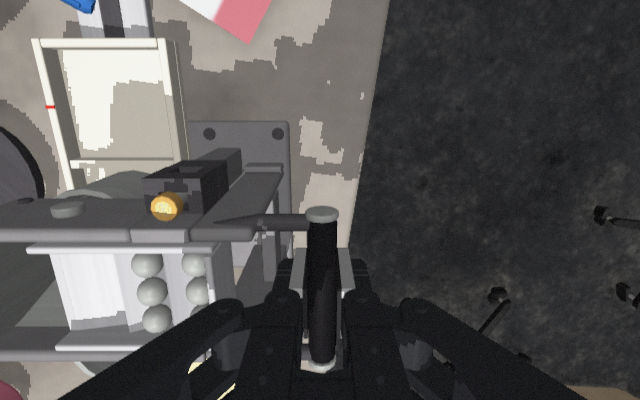

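step_arm(
  targets="0.35 0 0 0 0 0 0;0.35 0 0 0 0 0 0;0.35 0 0 0 0 0 0;0.35 -0.02 0 0 0 0 0;0.35 -0.03 0 0 0 0 0;0.35 -0.045 0 0 0 0 0;0.35 -0.045 0 0 0 0 0;0.35 -0.045 0 0 0 0 0;0.35 0 -0.03 0 0 0 0;0.35 0 -0.04 0 0 0 0;0.35 0 -0.04 0 0 0 0;0.35 0 0 0 0 0 0",
)

```text
clock: 40.95
ee_pos: [0.4993, 0.3289, 0.2533]
ee_rot: [0.469, 0.531, -0.464, 0.532]
wrist_force: [0.6, -0.8, -0.4]
opening: 0.0279
```

Run:
```python
from h import *
print(inv(read_state()['ee_pos']),read_state()['joints'].round(2))
go(S(-75,-70,200),down(YAW))
d=cam('wrist','w44')
q=proj(d,[S(0,0,70)])[0].astype(int);print(q)
x,y=max(q[0]-100,0),max(q[1]-100,0)
cv2.imwrite('pics/w44c.png',cv2.resize(d['image'][y:y+180,x:x+240],None,fx=3.3,fy=3.3,interpolation=cv2.INTER_CUBIC))
```

```text
[ 19.9   1.3 253.3] [0.58 0.42 0.39 1.53 0.   2.02]
pos [0.4993 0.3289 0.2533] t 40.95 F [ 0.6 -0.8 -0.4] op 0.0279
turn tool [-0.0014 -0.0045 -0.0061] rows>= 1
shift now-frame [ 0.0524 -0.0951  0.0717]  after-turn frame [ 0.0533 -0.0949  0.0713] rows 3
[302 171]
```

View pics/w44c.png

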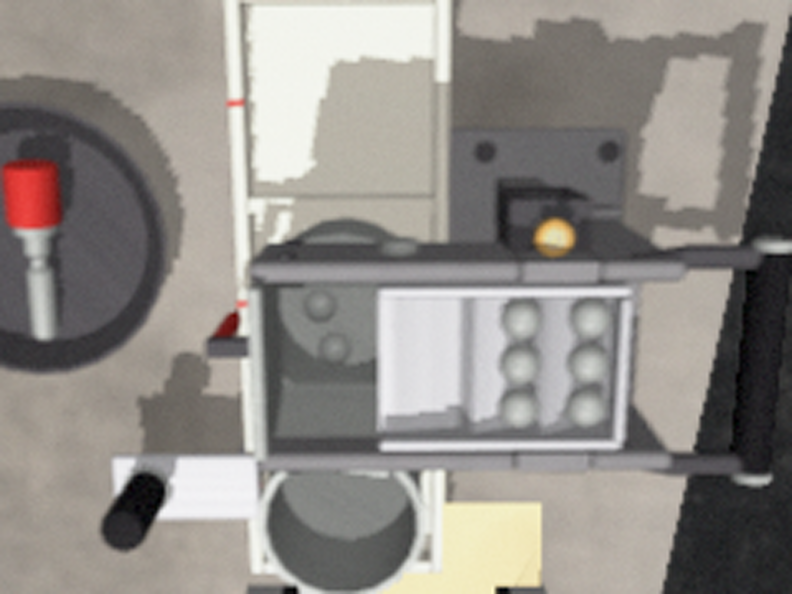

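step_arm(
  targets="0.1 0 -0.038 0.024 0 -0.004 -0.006;0.1 0 -0.038 0.024 0 0 0;0.1 0 -0.02 0.024 0 0 0;0.1 -0.003 0 0 -0.143 0 0;0.1 -0.003 0 0 -0.143 0 0;0.1 -0.003 0 0 -0.143 0 0;0.1 -0.003 0 0 -0.143 0 0;0.1 -0.003 0 0 -0.143 0 0;0.1 -0.003 0 0 -0.143 0 0;0.1 -0.003 0 0 -0.143 0 0;0.1 -0.003 0 0 -0.143 0 0;0.1 -0.003 0 0 -0.143 0 0;0.1 -0.003 0 0 -0.143 0 0;0.1 -0.003 0 0 -0.143 0 0;0.1 0 0 0 0 0 0",
)

```text
clock: 42.5
ee_pos: [0.4335, 0.2484, 0.2898]
ee_rot: [-0.064, 0.696, 0.069, 0.712]
wrist_force: [-0.6, 0.4, -0.3]
opening: 0.0383
```

Run:
```python
from h import *
print(inv(read_state()['ee_pos']),read_state()['joints'].round(2))
go(S(-75,-70,80),down(YAW+np.pi/2))
```

```text
[-55.8 -69.9 289.8] [ 0.52  0.2   0.17  1.52 -0.    0.33]
pos [0.4335 0.2484 0.2898] t 42.5 F [-0.6  0.4 -0.3] op 0.0383
turn tool [ 0.0583  0.0238 -0.0051] rows>= 1
shift now-frame [ 2.093e-01  1.000e-04 -2.420e-02]  after-turn frame [ 2.098e-01 -1.000e-04 -1.920e-02] rows 5
```

step_arm(
  targets="0.1 0 0 -0.01 0.058 0.024 -0.005;0.1 0.02 0 -0.01 0 0 0;0.1 0.045 0 0 0 0 0;0.1 0.045 0 0 0 0 0;0.1 0.035 0 0 0 0 0;0.1 0 0 0 0 0 0",
)

```text
clock: 43.1
ee_pos: [0.4216, 0.2481, 0.1432]
ee_rot: [-0.036, 0.702, 0.039, 0.71]
wrist_force: [-0.9, -0.3, -0.3]
opening: 0.0389
```

Run:
```python
from h import *
print(inv(read_state()['ee_pos']))
d=cam('wrist','w45');P=pts(d)
m=(P[...,2]>.064)&(P[...,2]<.08)&(np.hypot(P[...,0]-S(-75,-70,0)[0],P[...,1]-S(-75,-70,0)[1])<.025)
print('post',inv(np.median(P[m],0)),m.sum())
go(S(-75,-70,12),down(YAW+np.pi/2))
```

```text
[-67.6 -68.6 143.2]
post [-75.9 -69.6  70.4] 358
pos [0.4232 0.2491 0.1458] t 43.15 F [ 0.5 -0.2  0.7] op 0.0383
turn tool [-0.0244  0.0151 -0.0061] rows>= 1
shift now-frame [ 0.1336 -0.0032 -0.011 ]  after-turn frame [ 0.1338 -0.0021 -0.0091] rows 3
```

View pics/w45.png

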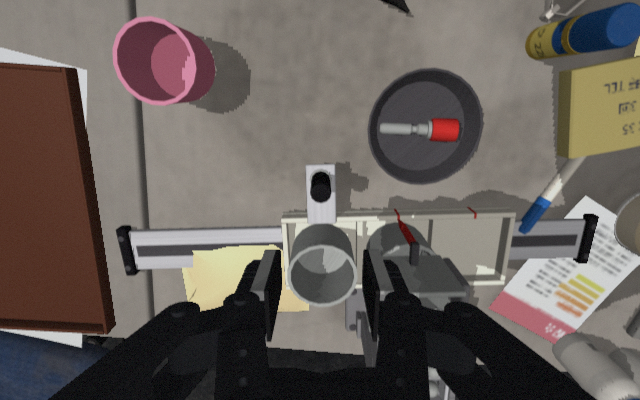

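step_arm(
  targets="0.1 0 -0.002 -0.009 -0.024 0.015 -0.006;0.1 0.04 0 0 0 0 0;0.1 0.04 0 0 0 0 0;0.1 0.015 0 0 0 0 0;0.1 0 0 0 0 0 0",
)

```text
clock: 43.65
ee_pos: [0.4246, 0.2522, 0.061]
ee_rot: [-0.042, 0.699, 0.049, 0.712]
wrist_force: [0.4, -0.7, 0.3]
opening: 0.0385
```

Run:
```python
from h import *
print(inv(read_state()['ee_pos']))
cam('wrist','w46')
go(S(-75,-69.5,12),down(YAW+np.pi/2))
```

```text
[-64.1 -65.   61. ]
pos [0.4254 0.2527 0.0621] t 43.7 F [ 0.1  0.5 -0.2] op 0.0385
turn tool [-0.001   0.0217 -0.0095] rows>= 1
shift now-frame [ 0.0498 -0.0054 -0.0127]  after-turn frame [ 0.0501 -0.0049 -0.0117] rows 2
```

View pics/w46.png

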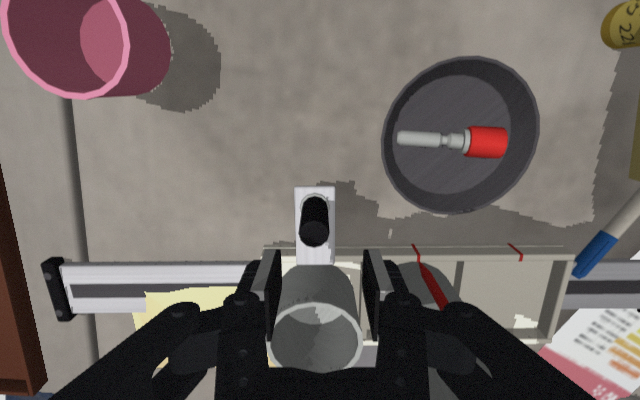

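step_arm(
  targets="0.1 0 -0.005 -0.013 -0.001 0.022 -0.0095;0.1 0 0 0 0 0 0",
)

```text
clock: 43.9
ee_pos: [0.4147, 0.2471, 0.0658]
ee_rot: [-0.046, 0.704, 0.047, 0.707]
wrist_force: [-0.4, -0.2, 0.1]
opening: 0.0384
```

Run:
```python
from h import *
print(inv(read_state()['ee_pos']))
go(S(-75,-69.5,12),down(YAW+np.pi/2))
```

```text
[-74.6 -68.8  65.8]
pos [0.4147 0.2471 0.0658] t 43.9 F [-0.4 -0.2  0.1] op 0.0384
turn tool [-0.0001  0.0033 -0.0016] rows>= 1
shift now-frame [ 0.0538 -0.0008 -0.0005]  after-turn frame [ 0.0538 -0.0007 -0.0004] rows 2
```

step_arm(
  targets="0.1 0.025 -0.001 -0.002 0 0.006 -0.002;0.1 0.02 -0.001 -0.002 0 0.003 0;0.1 0.006 0 0 0 0 0;0.1 0 0 0 0 0 0",
)

```text
clock: 44.3
ee_pos: [0.4163, 0.2478, 0.0206]
ee_rot: [-0.044, 0.703, 0.048, 0.708]
wrist_force: [-0.4, -0.2, 0.7]
opening: 0.0385
```

Run:
```python
from h import *
print(inv(read_state()['ee_pos']))
go(S(-75,-69.5,12),down(YAW+np.pi/2))
cam('wrist','w47')
```

```text
[-73.  -68.2  20.6]
pos [0.4163 0.2478 0.0206] t 44.3 F [-0.4 -0.2  0.7] op 0.0385
turn tool [ 0.0001  0.0069 -0.0051] rows>= 1
shift now-frame [ 0.0086 -0.0014 -0.0021]  after-turn frame [ 0.0086 -0.0013 -0.002 ] rows 1
```

View pics/w47.png

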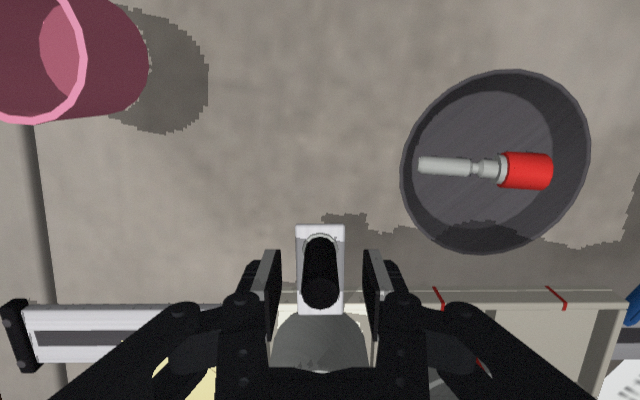

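step_arm(
  targets="0.1 0.004 -0.001 -0.002 0 0.007 -0.005;1 0 0 0 0 0 0;1 0 0 0 0 0 0;1 0 0 0 0 0 0;1 0 0 0 0 0 0;1 0 0.008 0 0 0 0;1 0 0.015 0 0 0 0;1 0 0.015 0 0 0 0;1 0 0.015 0 0 0 0;1 0 0.008 0 0 0 0;1 0 0 0 0 0 0",
  newtons=50,
)

```text
clock: 45.45
ee_pos: [0.4078, 0.3125, 0.0195]
ee_rot: [-0.047, 0.704, 0.046, 0.707]
wrist_force: [1.2, -2.5, -0.0]
opening: 0.0143
```

Run:
```python
from h import *
print(inv(read_state()['ee_pos']))
go(S(-75,0,16),down(YAW+np.pi/2))
d=cam('wrist','w48')
```

```text
[-72.9  -2.9  19.5]
pos [0.4078 0.3125 0.0195] t 45.45 F [ 1.2 -2.5 -0. ] op 0.0143
turn tool [-0.0001  0.0043  0.0012] rows>= 1
shift now-frame [ 0.0035  0.0029 -0.0021]  after-turn frame [ 0.0035  0.0029 -0.0021] rows 1
```

View pics/w48.png

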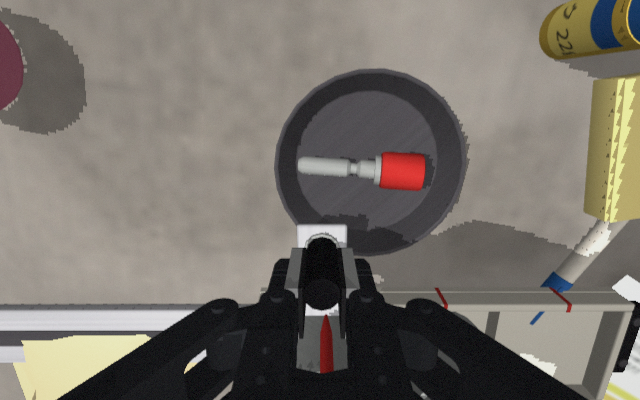

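step_arm(
  targets="1 0 0.003 0 0 0 0;1 0 0 0 0 0 0",
)

```text
clock: 45.7
ee_pos: [0.4074, 0.3161, 0.0195]
ee_rot: [-0.046, 0.704, 0.046, 0.707]
wrist_force: [-0.4, 1.5, -1.4]
opening: 0.0142
```

Run:
```python
from h import *
print(inv(read_state()['ee_pos']))
d=cam('wrist','w49')
cv2.imwrite('pics/w49c.png',cv2.resize(d['image'][270:350,400:640],None,fx=3.3,fy=4,interpolation=cv2.INTER_CUBIC))
cv2.imwrite('pics/w49d.png',cv2.resize(d['image'][210:390,250:400],None,fx=4,fy=3.3,interpolation=cv2.INTER_CUBIC))
for v in (300,305,310): print(inv(ray(d,571,v,.026)), inv(ray(d,446,v,.026)))
print(proj(d,[S(-36,138,26),S(-36,140,26),S(-36,70,26),S(-36,68,26)]))
```

```text
[-72.9   0.6  19.5]
[-41.8 139.4  26. ] [-41.8  69.5  26. ]
[-38.5 140.1  26. ] [-38.6  69.9  26. ]
[-35.2 140.9  26. ] [-35.3  70.3  26. ]
[[566.1968977  308.82322405]
 [569.7412414  308.82065228]
 [445.63364819 308.91070433]
 [442.08603526 308.91327847]]
```

View pics/w49c.png

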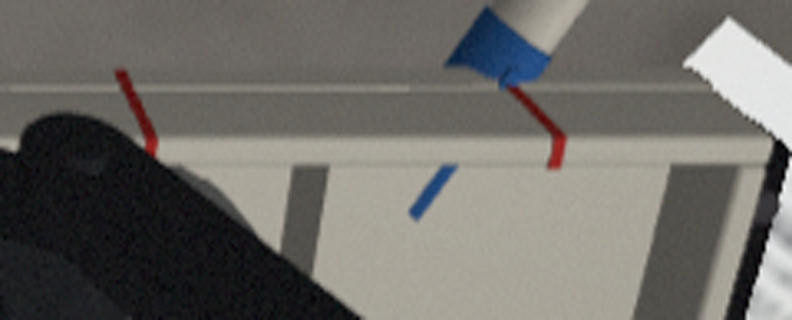

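View pics/w49d.png

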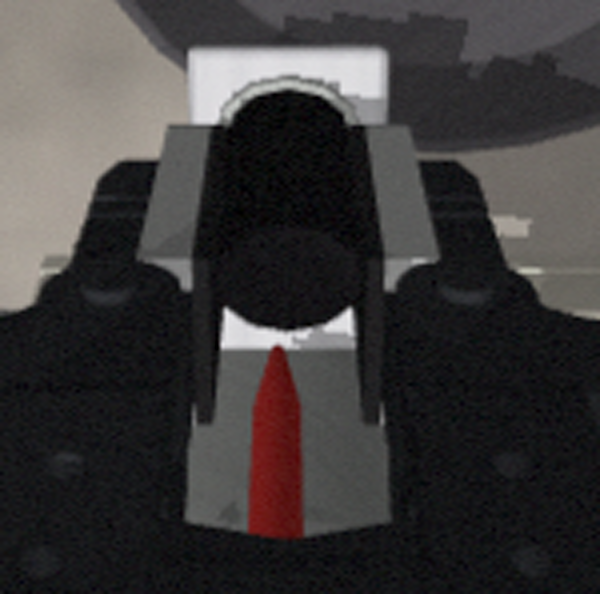

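step_arm(
  targets="0.1 0 0 0 0 0 0;0.1 0 0 0 0 0 0;0.1 0 0 0 0 0 0;0.1 -0.025 0 0 0 0 0;0.1 -0.035 0 -0.005 0 0 0;0.1 -0.045 0 -0.02 0 0 0;0.1 -0.045 0 -0.03 0 0 0;0.1 -0.045 0 -0.03 0 0 0;0.1 0 0 0 0 0 0",
)

```text
clock: 46.65
ee_pos: [0.3249, 0.303, 0.213]
ee_rot: [-0.044, 0.706, 0.044, 0.706]
wrist_force: [0.2, 0.8, 0.3]
opening: 0.0385
```

step_arm(
  targets="0.35 -0.01 0 0 0.143 0 0;0.35 -0.005 0 0 0.143 0 0;0.35 -0.005 0 0 0.143 0 0;0.35 -0.005 0 0 0.143 0 0;0.35 -0.005 0 0 0.143 0 0;0.35 -0.005 0 0 0.143 0 0;0.35 -0.005 0 0 0.143 0 0;0.35 -0.005 0 0 0.143 0 0;0.35 -0.005 0 0 0.143 0 0;0.35 0 0 0 0.143 0 0;0.35 0 0 0 0.143 0 0;0.35 0 0 0 0 0 0",
)

```text
clock: 47.85
ee_pos: [0.3258, 0.3, 0.262]
ee_rot: [0.486, 0.513, -0.486, 0.514]
wrist_force: [0.0, 0.1, -0.2]
opening: 0.0279
```

Run:
```python
from h import *
print(inv(read_state()['ee_pos']),read_state()['joints'].round(2))
go(S(126,0,200),down(YAW))
cam('wrist','w50')
```

```text
[-155.9   -4.7  262. ] [ 0.75  0.11 -0.01  1.45 -0.    2.26]
pos [0.3258 0.3    0.262 ] t 47.85 F [ 0.   0.1 -0.2] op 0.0279
turn tool [-0.0761  0.0018 -0.0006] rows>= 1
shift now-frame [ 0.0622  0.2807 -0.0262]  after-turn frame [ 0.062   0.2819 -0.0047] rows 7
```

View pics/w50.png

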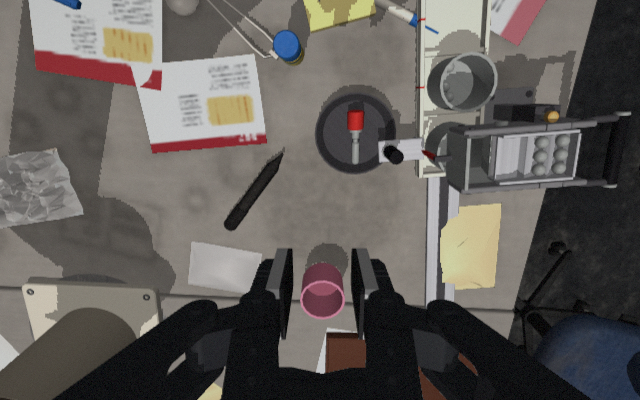

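step_arm(
  targets="0.35 0 0 0 -0.076 0 0;0.35 0 0.042 -0.001 0 0 0;0.35 0 0.042 -0.001 0 0 0;0.35 0 0.042 -0.001 0 0 0;0.35 0 0.042 -0.001 0 0 0;0.35 0 0.042 0 0 0 0;0.35 0 0.042 0 0 0 0;0.35 0 0.025 0 0 0 0;0.35 0 0 0 0 0 0",
)

```text
clock: 48.8
ee_pos: [0.6075, 0.3439, 0.2536]
ee_rot: [0.454, 0.54, -0.459, 0.54]
wrist_force: [-0.5, -0.3, 0.3]
opening: 0.0279
```

Run:
```python
from h import *
print(inv(read_state()['ee_pos']))
go(S(126.8,.4,120),down(YAW))
d=cam('wrist','w51');print(proj(d,[S(126,0,110),S(0,70,65)]))
q=proj(d,[S(40,30,65)])[0].astype(int);x=max(q[0]-130,0);y=max(q[1]-100,0)
cv2.imwrite('pics/w51c.png',cv2.resize(d['image'][y:y+180,x:x+240],None,fx=3.3,fy=3.3,interpolation=cv2.INTER_CUBIC))
```

```text
[129.2   2.1 253.6]
pos [0.6075 0.3439 0.2536] t 48.8 F [-0.5 -0.3  0.3] op 0.0279
turn tool [0.0362 0.0047 0.007 ] rows>= 1
shift now-frame [ 0.1337 -0.0015  0.001 ]  after-turn frame [ 0.1336 -0.0024  0.0017] rows 3
[[320.24640402 179.86574121]
 [199.62670241  97.60725386]]
```

View pics/w51c.png

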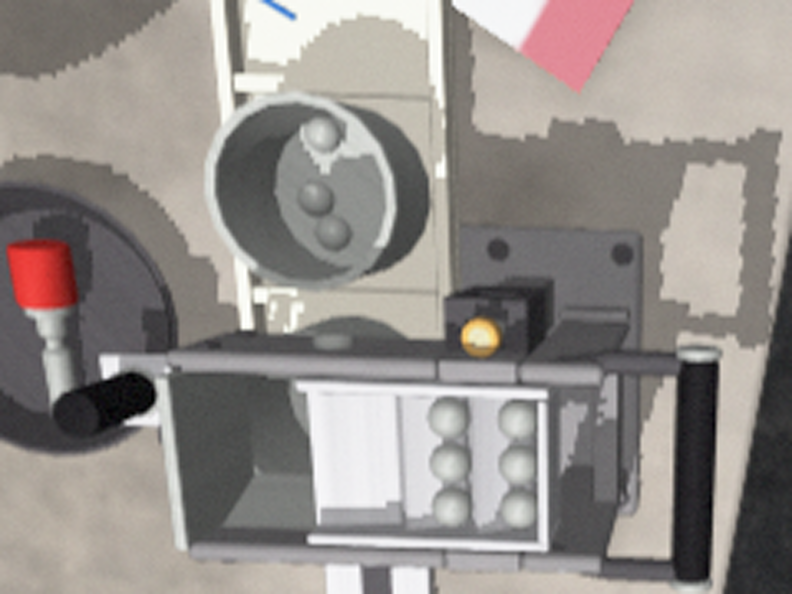

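step_arm(
  targets="0.35 0 -0.002 0.002 0.036 0.005 0.007;0.35 0.035 -0.001 0 0 0 -0.004;0.35 0.035 -0.001 0 0 0 -0.004;0.35 0.035 -0.001 0 0 0 -0.004;0.35 0.015 0 0 0 0 -0.003;0.35 0 0 0 0 0 0",
)

```text
clock: 49.45
ee_pos: [0.5948, 0.341, 0.1337]
ee_rot: [0.46, 0.539, -0.466, 0.531]
wrist_force: [0.3, 0.8, 0.6]
opening: 0.0279
```

Run:
```python
from h import *
print(inv(read_state()['ee_pos']))
go(S(126.5,.4,95),down(YAW))
```

```text
[116.2   0.9 133.7]
pos [0.5948 0.341  0.1337] t 49.45 F [0.3 0.8 0.6] op 0.0279
turn tool [ 0.0127 -0.0024  0.0144] rows>= 1
shift now-frame [0.0386 0.0109 0.0007]  after-turn frame [0.0387 0.0103 0.0005] rows 1
```

step_arm(
  targets="0.35 0 0.0105 0.0005 0.013 -0.002 0.0144;0.35 0.015 0 0 0 0 -0.002;0.35 0.01 0 0 0 0 -0.002;0.35 0 0 0 0 0 0",
)

```text
clock: 49.85
ee_pos: [0.6065, 0.3434, 0.112]
ee_rot: [0.467, 0.532, -0.464, 0.532]
wrist_force: [-0.2, -1.2, 0.1]
opening: 0.0275
```

Run:
```python
from h import *
print(inv(read_state()['ee_pos']))
go(S(126.5,.4,90),down(YAW))
```

```text
[128.    1.8 112. ]
pos [0.6065 0.3434 0.112 ] t 49.85 F [-0.2 -1.2  0.1] op 0.0275
turn tool [ 0.002  -0.0029 -0.0033] rows>= 1
shift now-frame [ 0.0219 -0.0016  0.0014]  after-turn frame [ 0.022  -0.0015  0.0014] rows 1
```

step_arm(
  targets="0.35 0.012 -0.002 0.001 0.002 -0.003 -0.004;0.35 0.01 -0.001 0 0 0 -0.002;0.35 0 0 0 0 0 0",
)

```text
clock: 50.15
ee_pos: [0.6038, 0.3422, 0.0887]
ee_rot: [0.466, 0.532, -0.467, 0.531]
wrist_force: [0.3, -0.1, -0.4]
opening: 0.0276
```

Run:
```python
from h import *
print(inv(read_state()['ee_pos']))
go(S(126.5,.4,62),down(YAW))
cam('wrist','w52')
```

```text
[125.3   0.8  88.7]
pos [0.6038 0.3422 0.0887] t 50.15 F [ 0.3 -0.1 -0.4] op 0.0276
turn tool [-0.0001 -0.0001  0.0022] rows>= 1
shift now-frame [0.0267 0.0013 0.0005]  after-turn frame [0.0267 0.0012 0.0004] rows 1
```

View pics/w52.png

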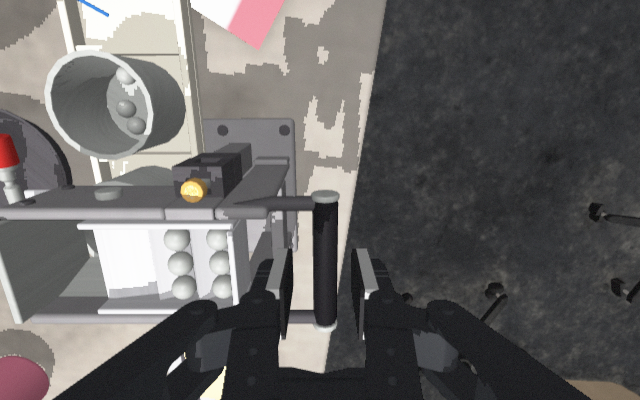

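step_arm(
  targets="0.35 0.012 0.001 0 0 0 0;0.35 0.011 0 0 0 0 -0.001;0.35 0.004 0 0 0 0 -0.001;0.35 0.001 0 0 0 0 0;0.35 0 0 0 0 0 0;1 0 0 0 0 0 0;1 0 0 0 0 0 0;1 0 0 0 0 0 0;1 0 0 0 0 0 0",
  newtons=25,
)

```text
clock: 51.1
ee_pos: [0.6052, 0.3425, 0.0588]
ee_rot: [0.465, 0.533, -0.467, 0.531]
wrist_force: [0.3, -0.8, 0.3]
opening: 0.011
```

Run:
```python
from h import *
print(inv(read_state()['ee_pos']))
go(S(126.5,.4,62),down(YAW))
```

```text
[126.7   0.9  58.8]
pos [0.6052 0.3425 0.0588] t 51.1 F [ 0.3 -0.8  0.3] op 0.011
turn tool [-0.0001 -0.0003  0.0038] rows>= 1
shift now-frame [-0.0032 -0.0002  0.0005]  after-turn frame [-0.0032 -0.0002  0.0005] rows 1
```

step_arm(
  targets="1 -0.008 -0.001 0 0 0 0;1 -0.008 -0.002 0 0 0 0;1 -0.008 -0.002 0 0 0 0;1 -0.008 -0.003 0 0 0 0;1 -0.007 -0.003 0 0 0 0;1 0 0 0 0 0 0",
)

```text
clock: 51.7
ee_pos: [0.5936, 0.3409, 0.1004]
ee_rot: [0.465, 0.533, -0.467, 0.531]
wrist_force: [-0.3, -0.1, -2.8]
opening: 0.0109
```

Run:
```python
from h import *
print(inv(read_state()['ee_pos']))
go(S(105.2,.7,114.8),down(YAW))
cam('wrist','w53')
```

```text
[115.    0.9 100.4]
pos [0.5936 0.3409 0.1004] t 51.7 F [-0.3 -0.1 -2.8] op 0.0109
turn tool [0.0001 0.     0.0038] rows>= 1
shift now-frame [-0.0143 -0.0099  0.0002]  after-turn frame [-0.0144 -0.0098  0.0002] rows 1
```

View pics/w53.png

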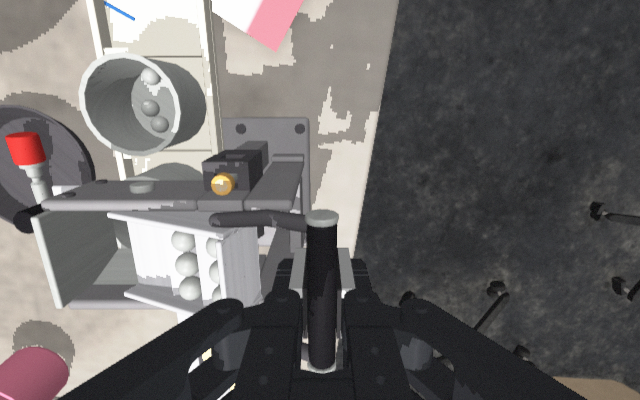

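step_arm(
  targets="1 -0.005 -0.003 0 0 0 0;1 -0.005 -0.003 0 0 0 0;1 -0.004 -0.003 0 0 0 0;1 0 0 0 0 0 0;1 0 0 0 0 0 0;1 0 0 0 0 0 0;1 0 0 0 0 0 0;1 0 0 0 0 0 0",
)

```text
clock: 52.55
ee_pos: [0.5848, 0.3397, 0.1156]
ee_rot: [0.466, 0.532, -0.467, 0.531]
wrist_force: [0.4, 0.4, -2.9]
opening: 0.011
```

Run:
```python
from h import *
print(inv(read_state()['ee_pos']))
cam('wrist','w54')
```

```text
[106.1   0.9 115.6]
```

View pics/w54.png

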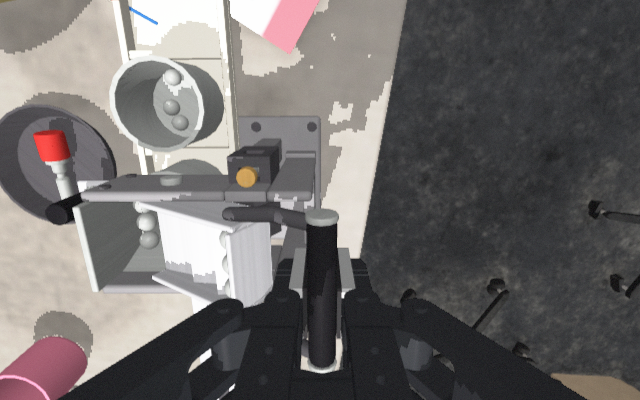

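step_arm(
  targets="1 0 0 0 0 0 0;1 0 0 0 0 0 0;1 0 0 0 0 0 0;1 0.009 0.005 0 0 0 0;1 0.009 0.005 0 0 0 0;1 0.009 0.004 0 0 0 0;1 0.009 0.003 0 0 0 0;1 0.009 0.002 0 0 0 0;1 0.008 0.001 0 0 0 0;1 0 0 0 0 0 0",
)

```text
clock: 53.6
ee_pos: [0.6053, 0.3426, 0.0601]
ee_rot: [0.466, 0.533, -0.467, 0.53]
wrist_force: [-4.1, -1.6, 7.7]
opening: 0.0112
```

Run:
```python
from h import *
print(inv(read_state()['ee_pos']))
go(S(126.7,.9,58.8),down(YAW))
cam('wrist','w55')
```

```text
[126.8   1.1  60.1]
pos [0.6053 0.3426 0.0601] t 53.6 F [-4.1 -1.6  7.7] op 0.0112
turn tool [-0.0003 -0.0016  0.0032] rows>= 1
shift now-frame [ 0.0013 -0.      0.0002]  after-turn frame [ 0.0013 -0.0001  0.0002] rows 1
```

View pics/w55.png

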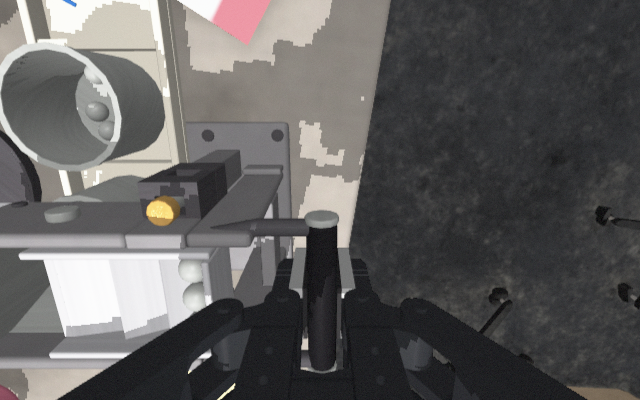

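Level again with the back row on the tray. Release, rise and inspect.

step_arm(
  targets="0.35 0 0 0 0 0 0;0.35 0 0 0 0 0 0;0.35 0 0 0 0 0 0;0.35 -0.02 0 0 0 0 0;0.35 -0.03 0 0 0 0 0;0.35 -0.045 0 0 0 0 0;0.35 -0.045 0 0 0 0 0;0.35 -0.045 0 0 0 0 0;0.35 0 -0.03 0 0 0 0;0.35 0 -0.04 0 0 0 0;0.35 0 -0.04 0 0 0 0;0.35 0 0 0 0 0 0",
)

```text
clock: 54.85
ee_pos: [0.4997, 0.3298, 0.2473]
ee_rot: [0.468, 0.531, -0.465, 0.531]
wrist_force: [-0.9, 0.1, -0.8]
opening: 0.0277
```

Run:
```python
from h import *
print(inv(read_state()['ee_pos']))
d=cam('wrist','w56')
cv2.imwrite('pics/w56c.png',cv2.resize(d['image'][30:230,180:440],None,fx=3,fy=3,interpolation=cv2.INTER_CUBIC))
```

```text
[ 20.4   2.2 247.3]
```

View pics/w56c.png

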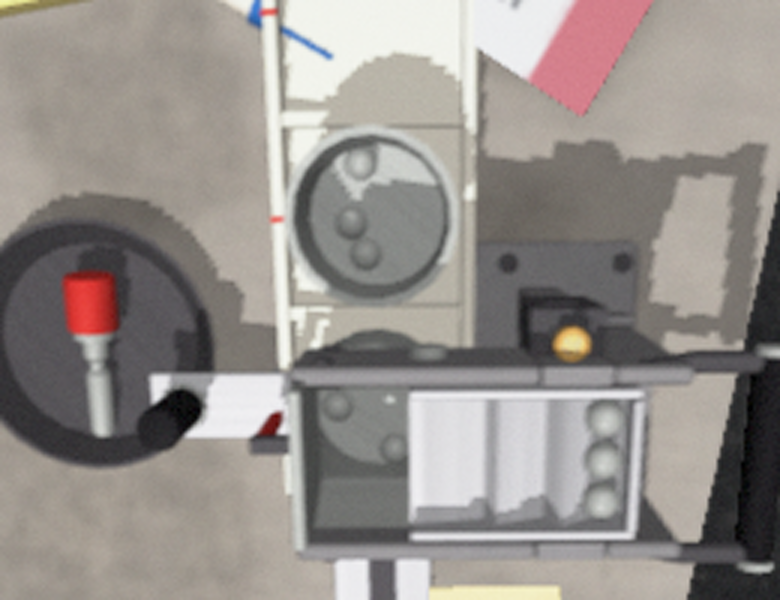

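step_arm(
  targets="0.35 0 -0.045 0 0 0 0;0.35 0 -0.045 -0.02 0 0 0;0.35 0 -0.03 -0.02 0 0 0;0.35 0 0 0 0 0 0;0.35 0 0 0 0 0 0",
)

```text
clock: 55.4
ee_pos: [0.3814, 0.3582, 0.2449]
ee_rot: [0.472, 0.529, -0.464, 0.531]
wrist_force: [0.0, -0.4, -0.0]
opening: 0.0277
```

Run:
```python
from h import *
print(inv(read_state()['ee_pos']))
d=cam('wrist','w57')
q=proj(d,[S(20,10,60)])[0].astype(int);x=max(q[0]-130,0);y=max(q[1]-100,0);print(q)
cv2.imwrite('pics/w57c.png',cv2.resize(d['image'][y:y+200,x:x+260],None,fx=3,fy=3,interpolation=cv2.INTER_CUBIC))
```

```text
[-93.2  45.8 244.9]
[422 200]
```

View pics/w57c.png

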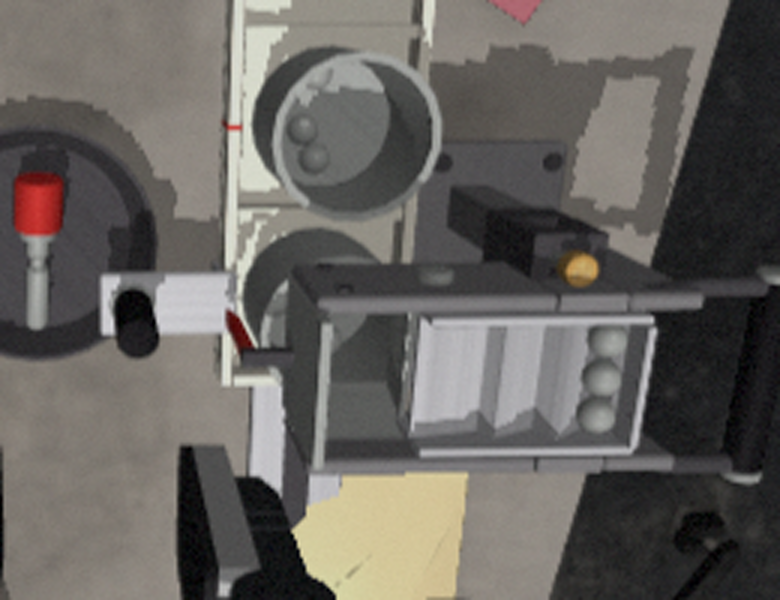

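step_arm(
  targets="0.35 0 0.015 0.03 0 0 0;0.35 0 0.015 0.04 0 0 0;0.35 0 0 0.04 0 0 0;0.35 0 0 0 0 0 0;0.35 0 0 0 0 0 0",
)

```text
clock: 55.95
ee_pos: [0.4348, 0.2494, 0.244]
ee_rot: [0.475, 0.527, -0.464, 0.531]
wrist_force: [-0.8, 0.0, 0.2]
opening: 0.0276
```

Run:
```python
from h import *
print(inv(read_state()['ee_pos']))
d=cam('wrist','w58');t=np.array(d['tvec']).reshape(3);Rm=cv2.Rodrigues(np.array(d['rvec'],float))[0];print('cam at',inv(-Rm.T@t))
q=proj(d,[S(20,10,60)])[0].astype(int);x=max(q[0]-130,0);y=max(q[1]-100,0);print(q)
cv2.imwrite('pics/w58c.png',cv2.resize(d['image'][y:y+200,x:x+260],None,fx=3,fy=3,interpolation=cv2.INTER_CUBIC))
```

```text
[-54.5 -69.1 244. ]
cam at [-56.7   7.4 411.4]
[393  91]
```

View pics/w58c.png

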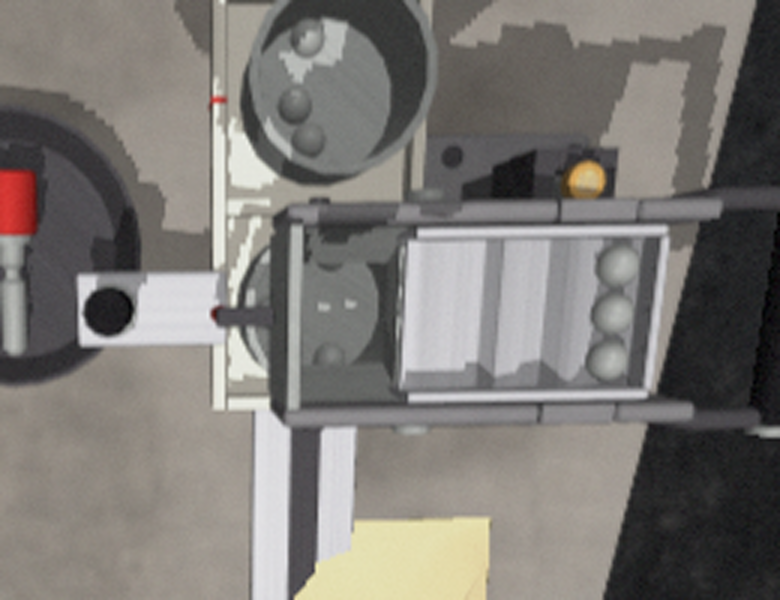

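Run:
```python
from h import *
d=cam('wrist')
a=[inv(ray(d,u,v,.022)) for u,v in [(373,86),(373,118.3)]];print('now',a)
s=read_state();r1=R.from_quat(s['ee_rot'])
Rm=cv2.Rodrigues(np.array(d['rvec'],float))[0];t=np.array(d['tvec']).reshape(3);C=-Rm.T@t
off=r1.inv().apply(C-s['ee_pos']);Rc=r1.inv().as_matrix()@Rm.T
r2=R.from_quat([.468,.531,-.465,.531]);C2=np.array([.4997,.3298,.2473])+r2.apply(off);K=np.array(d['camera_matrix'])
for u,v in [(292.3,164.3),(311,179.3),(180+360/3,30+158/3)]:
    q=r2.as_matrix()@Rc@np.array([(u-K[0,2])/K[0,0],(v-K[1,2])/K[1,1],1]);print('w56',inv(C2+q*(.022-C2[2])/q[2]))
```

```text
now [array([ 5.5, 16.8, 22. ]), array([  6.7, -17.9,  22. ])]
w56 [-14.2  -1.   22. ]
w56 [  7.8 -19.5  22. ]
w56 [-3.  90.7 22. ]
```

step_arm(
  targets="0 -0.03 -0.04 0 0 0 0;0 -0.03 -0.04 0.03 0 0 0;0 0 -0.04 0.04 0 0 0;0 0 -0.04 0.04 0 0 0;0 0 0 0 0 0 0;0 0 0 0 0 0 0;0 0 0 0 0 0 0;0 0 0 0 0 0 0",
)

```text
clock: 56.85
ee_pos: [0.296, 0.1363, 0.2992]
ee_rot: [0.471, 0.531, -0.46, 0.534]
wrist_force: [-0.2, 0.0, -0.7]
opening: 0.0427
```

Run:
```python
from h import *
d=cam('top','t60');P=pts(d)
cv2.imwrite('pics/t60c.png',cv2.resize(d['image'][140:250,160:350],None,fx=4.2,fy=4.2,interpolation=cv2.INTER_CUBIC))
print('bottle',P[158,194].round(3)); print('bar',inv(P[149,260]),inv(P[148,262]))
for y in (0,70):
    c=rimfit(P,S(0,y,0)[:2],.058,.07);print(inv(np.r_[c[0],0]),c)
d=cam('scene','s60');cv2.imwrite('pics/s60c.png',cv2.resize(d['image'][190:330,170:370],None,fx=4,fy=4,interpolation=cv2.INTER_CUBIC))
```

```text
bottle [0.58  0.548 0.097]
bar [128.   -0.8 116.6] [ 345.7  109.1 -775.1]
[-1.  13.5  0. ] (array([0.477 , 0.3382]), np.float64(0.0348), 15)
[ 0.8 71.2  0. ] (array([0.4712, 0.3957]), np.float64(0.0277), 63)
```

View pics/t60c.png

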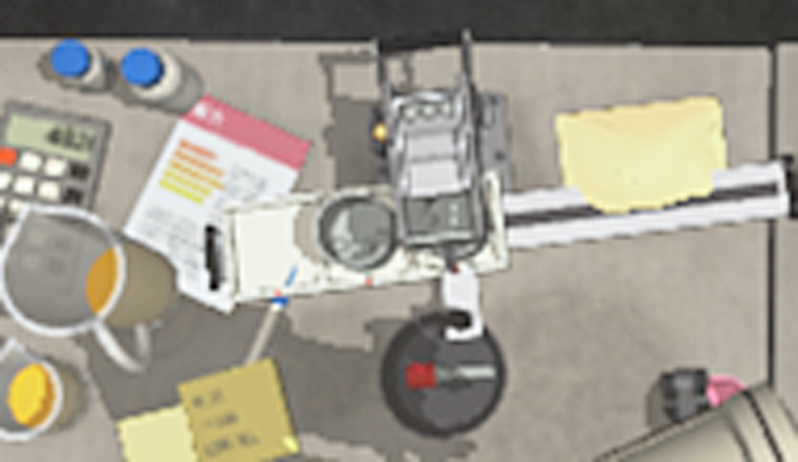

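View pics/s60c.png

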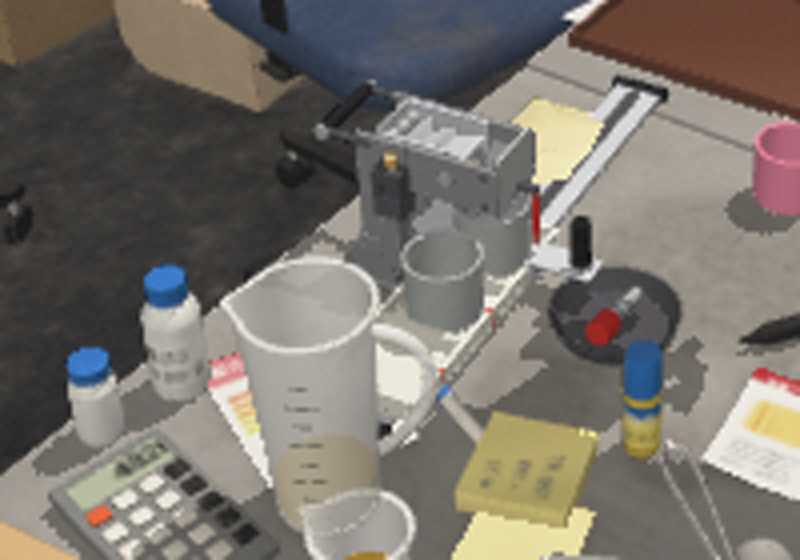

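```bash
python3 -c "
from bench import *
print(sign_off())"
```

```text
the job is handed in; nothing more can be done
None
```

The job is done and handed in at about 57 s of the 210 s allowed; `sign_off` gave no verdict.

**What was done:**
- The lock pin was pulled out and laid in the dark dish.
- Both steel jars (there were only two) were stood upright, in bays 2 and 3.
- The front row went into the bay 2 jar and the middle row into the bay 3 jar. The carriage marks were within about 1 mm of the needle for each drop.
- The back row stayed on the tray.

**Last checks, all from camera views:**
- **Balls:** three are visible in the bay 2 jar. In the bay 3 jar no single view showed all three. Two views together gave three separate positions on the jar floor.
- **Tray:** the bar top is at 117 mm, which is where a level tray puts it.
- **Pin and dish:** the knob lies about 16 mm from the dish centre, and the dish did not move.
- **Bottle:** its position matches the start, within the camera's accuracy.
- **Arm:** it stands clear of everything.

**Disagreements found on the way:**
- **Fingertips:** they really sit about 27 to 33 mm behind the reported tool point, not 11 mm ahead of it as described. My first grip on the pin closed above the knob, the second caught only its upper half, and I measured and corrected for the offset. The second jar was also gripped too high once and had to be re-gripped.
- **Station position:** my first estimate was 4 mm off in x. I corrected it from the carriage walls before placing the jars.

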